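# Lever the clipped caps off mirror shells

### The arm

A 6-joint arm with a two-finger parallel gripper is mounted at the origin on the work surface. World frame = base frame: x ahead of the robot, y to its left, z up, the work surface at z = 0. Lengths are in mm, angles in rad, forces in N, time in s.
With the tool pointing down it reaches from about 425 to 950 mm from the base axis. Payload 14.7 kg.
Tool frame: the origin (TCP) lies midway between the tips of the shut fingers; the grasp point (between the pads) lies 19 mm behind it (env.grip_point_offset is the distance from the TCP to the grasp point, in mm); z points along the fingers, y is the direction in which the jaws open and shut (so a half turn about z gives the same grasp; the last joint's range is limited). The gripper opens to 85 mm and grips with 20 to 120 N. Pads are 22 mm wide; open, the fingers measure 114 mm over their backs; the gripper's body (76 mm by 85 mm) begins 54 mm behind the grasp point. The pads swing forward as they close: fully open they stand 13 mm farther back than shut.
Start: joints at [1.125, 0.48, 1.596, -0, 1.065, -0.047], TCP at [252.379, 598.997, 231.297] pointing down, gripper open.
Joint ranges: [-2.75, 2.75], [-0.82, 2.05], [0.23, 2.67], [-1.56, 4.7], [0.09, 2.69], [-2.92, 2.92]. Speed limits (rad/s): [1.89, 1.89, 2.39, 3.01, 3.01, 3.01].

### API

Orientations are given as a rotation vector (axis times angle).
In Python, from cell import env, optics, order gives the robot as it stands.
- The arm moves only by the tool carry_out, never from a script. Its argument "moves" is a list of rows, each a list of 7 numbers: the finger opening in cm, from 0 to 8.54, then the shift along the tool's x, y, z in cm, then the turn, a rotation vector about the tool's x, y, z in degrees. In form: [[hand, tx, ty, tz, ax, ay, az], ...]. A call has 1 to 5 rows; each row is the pose to reach, as a shift and turn from the pose commanded when the call began, along the tool's axes at that moment; what a row does not reach only later rows make up. A row lasts 1/12 s, in which the tool goes at most 41.7 mm and 7.16 degrees, less where a joint would pass 70% of its speed; a pose out of reach is approached as far as the arm can. A call with a gripper value outside its range is refused whole. The fingers move at their own pace and stop on an object; "squeeze" is the grip in N (left out, the last holds). Time passes only in rows, so rows that repeat a pose let the fingers close. It gives the time, the measured TCP pose, the force and the opening at its end, in the units of the state.
- env.state(): the state, without advancing time (a new reading comes with each control period).
- optics.snapshot(name): name is "scene" or "top"; returns a dict with "pixels" (480x640x3 uint8, red, green, blue), "range_z" (480x640 float32, mm along the optical axis (not along the pixel's ray), 0 where there is no reading), "fx", "fy", "cx", "cy" (pixels), "cam_to_world" (4x4, takes a point from camera to world coordinates). Camera axes: x right, y down, z forward; pixel columns grow to the right and rows downward; lengths in mm; the calibration is good to about 2 mm. A picture is of the moment at which its call begins.
- order.sign_off(): hands the job in, once; it reports no verdict.
Trained networks look in the newest picture that a camera, given by its name, has taken for a name from the list of things; names that differ only in an ending like _2 or _b are one class to them, and where a whole thing is asked for, a point or a joint stands for the part that bears it (a point fixed in the world has none). Each returns a list of dicts, best first, with "conf" (0 to 1); they miss things now and then, are a little off and sometimes report something else, mostly with a low value. They report only what shows in the picture. A call takes as long as a camera call. They do not tell look-alikes from the thing itself.
- optics.boxes_of(camera, query): "box" ([left, top, right, bottom] in pixels, round what is visible of it).
- optics.cut_out(camera, query): "mask" (480x640 bool, what is visible of it) and "box" ([left, top, right, bottom] in pixels, round what is visible of it).
- optics.pinpoint(camera, query): "centre" ([column, row] in pixels: a listed point, or the origin of a listed thing).
The state is a dict: "time": time; "joint_positions": joint angles; "joint_vel": joint speeds; "joint_torque": joint torques, N m; "tool_pos": TCP position; "tool_rot": TCP orientation; "wrist_force": force on the tool from outside, world axes, zero at the start; "ft_torque": the same for the moment, N m; "grip_width": finger opening in mm.
Only numpy, scipy, OpenCV 4.12 (cv2) and the standard library are available. Lean on these libraries where they do the work, as an engineer would, in place of code of your own. Each camera call takes 0.05 s, during which the arm holds its last target.

### The job

Strip the mirror shells for polishing: with the orange prying lever, prise up every ribbed cap (white, red, blue; two or three are there) by its front edge until it snaps free of its clips, without gripping or bumping a cap with the gripper while it is still clipped down. Then thread each freed cap, flange down, onto a post of the wooden rack, one cap to a post and right down on the base, and leave the lever lying flat on the green mat, its handle well on it. Do not knock the other things on the bench aside.

Things in the scene. Friction and masses are not known exactly. Their poses are not given: they have to be found in the camera images.
- cap_a: white plastic cap, 50 g, clipped down on jig_a at the start with axes along the jig's, or absent. Flange 44 x 44 x 3 mm (own x -26 to +18, y +-22 mm) under a ribbed square hub 30 x 30 mm (x, y +-15) up to z = 38 mm; 16 mm square hole right through along z. Origin: hole axis, underside of flange; z up
- jig_a: fixed jig with a round chrome mirror shell, for the white cap. Origin: centre of its underside; z up. Base plate 130 x 90 mm. The cap sits at z = 85 mm on a steel block (x -14 to +18, y +-15 mm) around a brass stub, 9 mm thick and 22 high, on the axis. The cap's flange overhangs the block's front by 12 mm (x -26 to -14)
- bite_a (a point): where the lever's blade goes on jig_a: at jig x = -20, y = 0, z = 80 mm, middle of the open gap under the flange's front overhang (z 75 to 85 mm, at y +-15 mm clear). Slide the blade in along the jig's +x until its tip is near, or touches, the block face at x = -14 mm
- fulcrum_a (a point): top middle of the fulcrum of jig_a (the same on each jig): a black bar along y, 8 mm thick, 52 mm long, at jig x = -57 mm, top at z = 78.5 mm, on two legs at y +-26 mm. The blade laid level on it points into the gap; pressing the handle down then raises the tip. Axes as the jig's
- clips_a (a point): midway between the two sprung brass clips of jig_a, and alike on each jig (x = -18, over the flange edges at y +-22 mm, up to z = 93 mm; posts at y +-31). They hold with about 5 N each. Front edge raised about 8 mm, the flange snaps past, they close under it: the cap stays on the stub, loose, front up 10 to 15 degrees, origin 3 to 6 mm up
- cap_b: red plastic cap, 50 g, clipped down on jig_b at the start with axes along the jig's, or absent. Flange 44 x 44 x 3 mm (own x -26 to +18, y +-22 mm) under a ribbed square hub 30 x 30 mm (x, y +-15) up to z = 38 mm; 16 mm square hole right through along z. Origin: hole axis, underside of flange; z up
- jig_b: fixed jig with a round chrome mirror shell, for the red cap. Origin: centre of its underside; z up. Base plate 130 x 90 mm. The cap sits at z = 85 mm on a steel block (x -14 to +18, y +-15 mm) around a brass stub, 9 mm thick and 22 high, on the axis. The cap's flange overhangs the block's front by 12 mm (x -26 to -14)
- bite_b (a point): where the lever's blade goes on jig_b: at jig x = -20, y = 0, z = 80 mm, middle of the open gap under the flange's front overhang (z 75 to 85 mm, at y +-15 mm clear). Slide the blade in along the jig's +x until its tip is near, or touches, the block face at x = -14 mm
- cap_c: blue plastic cap, 50 g, clipped down on jig_c at the start with axes along the jig's, or absent. Flange 44 x 44 x 3 mm (own x -26 to +18, y +-22 mm) under a ribbed square hub 30 x 30 mm (x, y +-15) up to z = 38 mm; 16 mm square hole right through along z. Origin: hole axis, underside of flange; z up
- jig_c: fixed jig with a round chrome mirror shell, for the blue cap. Origin: centre of its underside; z up. Base plate 130 x 90 mm. The cap sits at z = 85 mm on a steel block (x -14 to +18, y +-15 mm) around a brass stub, 9 mm thick and 22 high, on the axis. The cap's flange overhangs the block's front by 12 mm (x -26 to -14)
- bite_c (a point): where the lever's blade goes on jig_c: at jig x = -20, y = 0, z = 80 mm, middle of the open gap under the flange's front overhang (z 75 to 85 mm, at y +-15 mm clear). Slide the blade in along the jig's +x until its tip is near, or touches, the block face at x = -14 mm
- pry: straight prying lever, 140 g, same both ways up. Origin: on its axis, where to grip the handle; x towards the blade. Orange ringed handle 20 mm wide (y), 18 high (z), x -60 to +40 mm; steel shaft 10 x 8 mm, x 40 to 85; steel blade 14 wide, 3.6 thick, x 85 to 140. Balances near x = 30 mm. Lying flat, its origin is 9 mm above what it lies on
- pry_tip (a point): end of the lever's blade, on its axis
- mat: green mat, fixed, 130 mm (x) by 270 mm (y), 4 mm thick; origin at the centre of its underside. The lever's place
- rack: fixed wooden rack base 240 (x) x 66 (y) x 12 mm with three upright steel posts in a row along x; origin at the centre of its underside
- post_0 (a point): foot of post 0, on its axis at the top of the rack's base; the post is 9 mm thick and 51 mm high with a pointed top; neighbouring posts are 80 mm apart
- post_1 (a point): foot of post 1, on its axis at the top of the rack's base; the post is 9 mm thick and 51 mm high with a pointed top; neighbouring posts are 80 mm apart
- post_2 (a point): foot of post 2, on its axis at the top of the rack's base; the post is 9 mm thick and 51 mm high with a pointed top; neighbouring posts are 80 mm apart
- jar: jar, 60 mm across, 75 mm high; not part of the job; origin at its underside
- redcap: small loose red bottle cap, 28 mm across, 26 mm high (not one of the caps to handle); not part of the job; origin at its underside
- driver: screwdriver lying flat; not part of the job
- tape: yellow ring of tape, 90 mm across, 22 mm high; not part of the job; origin at its underside
- oil: small tin, 44 mm across, 50 mm high; not part of the job; origin at its underside
- bolt: steel roller, 18 mm across, 28 mm high, standing; not part of the job; origin at its underside
There are look-alikes about, which are no part of the job. What is shaped like the jig_c but pink or turquoise is not meant.

How it is judged:
By the outcome, as a careful person would: the job done as asked, in the order asked, and still so for the second after the job is handed in, with the robot touching nothing.
Of cap_a, cap_b, cap_c only 2 to 3 are there at a start; the rules pass over those that are not, and their reading is None.
At some moment in a run one of pry may be knocked a few centimetres aside while the robot is not near it.
Once in a run the grip may slacken for a moment while it holds something.
It also fails if it takes over 210 s, if anything falls off the work surface, if the arm or the gripper's body presses on something with over 40 N, if the wrist force passes 120 N, or if a joint passes its speed limit or range.

## Working session

There is one attempt and no reset: what is moved stays moved. The work goes in short steps, Python scripts to look and compute and a tool call to move; the robot and the scene stay as the last step left them, time stands still between calls to the robot, and variables do not carry over. Pictures are saved under pics/ and viewed, and the job is handed in when it is done.

Besides the shell and the picture viewer there is one more tool, called in YAML: its name, and indented under it one key for each argument. carry_out: Moves the arm, as the interface text tells. Its arguments: {"type":"object","properties":{"moves":{"type":"array"},"squeeze":{"type":"number"}},"required":["moves"]}

```bash
ls -la; mkdir -p pics
cat > h.py <<'E'
import numpy as np, cv2
from cell import env, optics, order
from scipy.spatial.transform import Rotation as R
def snap(cam,fn=None):
    s=optics.snapshot(cam)
    if fn: cv2.imwrite('pics/'+fn,cv2.cvtColor(s['pixels'],cv2.COLOR_RGB2BGR))
    return s
def pt(s,u,v,z=None):
    d=s['range_z'][int(round(v)),int(round(u))] if z is None else z
    p=np.array([(u-s['cx'])/s['fx']*d,(v-s['cy'])/s['fy']*d,d,1.])
    return (np.array(s['cam_to_world'])@p)[:3]
def cloud(s):
    v,u=np.mgrid[:480,:640]; d=s['range_z']
    P=np.stack([(u-s['cx'])/s['fx']*d,(v-s['cy'])/s['fy']*d,d,np.ones_like(d)],-1)
    return (P@np.array(s['cam_to_world']).T)[...,:3]
def ray_z(s,u,v,z):
    T=np.array(s['cam_to_world']); d=T[:3,:3]@np.array([(u-s['cx'])/s['fx'],(v-s['cy'])/s['fy'],1.])
    return T[:3,3]+d*(z-T[2,3])/d[2]
E
python3 - <<'E'
from h import *
np.set_printoptions(precision=1,suppress=True)
for c in('scene','top'):
    s=snap(c,c+'0.png'); print(c,s['fx'],np.array(s['cam_to_world']))
    P=cloud(s)
    for q in ['cap_a','jig_a','pry','pry_tip','mat','rack','post_0','bite_a','fulcrum_a','clips_a','jar','redcap','tape','oil','bolt','driver']:
        for r in optics.pinpoint(c,q)[:6]:
            u,v=r['centre']; 
            print(q,round(r['conf'],2),np.round([u,v]),pt(s,np.clip(u,0,639),np.clip(v,0,479)))
print(env.state())
E
```

```text
total 12
drwxr-xr-x  3 agent agent 4096 Dec  7 05:49 .
drwxr-xr-x 23 root  root  4096 Dec  7 05:49 ..
drwxr-xr-x  2 agent agent 4096 Dec  7 05:49 pics
scene 460.6505392726807 [[  -0.8    0.4   -0.5 1027.5]
 [   0.7    0.5   -0.6  528.3]
 [  -0.    -0.8   -0.6  746.1]
 [   0.     0.     0.     1. ]]
cap_a 0.94 [276. 247.] [ 616.1 -111.8  102.7]
cap_a 0.9 [444. 368.] [602.3 321.3 114.3]
cap_a 0.82 [336. 300.] [625.1  90.1 103.1]
cap_a 0.53 [387. 365.] [607.1 213.1  11.6]
cap_a 0.43 [252. 326.] [740.5 -41.    3. ]
jig_a 0.97 [333. 328.] [651.7 112.5  63.3]
jig_a 0.85 [340. 180.] [ 239.2 -316.3   15.2]
jig_a 0.82 [277. 274.] [639.6 -81.6  56.2]
jig_a 0.63 [437. 396.] [623.2 331.4  69.9]
jig_a 0.62 [176. 204.] [ 656.3 -533.8   14.3]
jig_a 0.55 [244. 201.] [ 507.2 -416.6   13.8]
pry 0.88 [394. 290.] [452.5  91.7  14.1]
pry_tip 0.7 [440. 328.] [464.2 225.4  15. ]
pry_tip 0.66 [396. 290.] [454.3  96.1  18.1]
pry_tip 0.26 [353. 294.] [518.3  28.8  -1.3]
mat 0.73 [403. 297.] [455.3 119.2  15.1]
rack 0.86 [272. 200.] [ 448.6 -365.7   15.8]
post_0 0.95 [303. 203.] [ 390.7 -300.2   10.9]
post_0 0
[... 2053 characters left out ...]
8  64.6]
redcap 0.39 [291. 209.] [566.4 -38.4  17.5]
redcap 0.17 [210. 201.] [592.2 201.7   9.5]
tape 0.6 [370. 176.] [ 669.9 -273.2    1.2]
oil 0.67 [371. 209.] [ 561.7 -268.    50.2]
bolt 0.56 [210. 200.] [593.3 200.7  17. ]
driver 0.8 [292. 154.] [732.6 -40.2  19.1]
driver 0.35 [245. 252.] [438.1  93.   23.5]
{'time': 1.7, 'joint_positions': array([ 1.1,  0.5,  1.6, -0. ,  1.1, -0. ]), 'joint_vel': array([-0.,  0.,  0., -0., -0.,  0.]), 'joint_torque': array([ -0. , -95. , -43.1,  -0. ,   0. ,   0. ]), 'tool_pos': array([252.4, 599. , 231.3]), 'tool_rot': array([0.6, 3.1, 0. ]), 'wrist_force': array([-0.8, -0.1,  0.2]), 'ft_torque': array([-0.,  0., -0.]), 'grip_width': 85.32508926003864}
```

View pics/scene0.png

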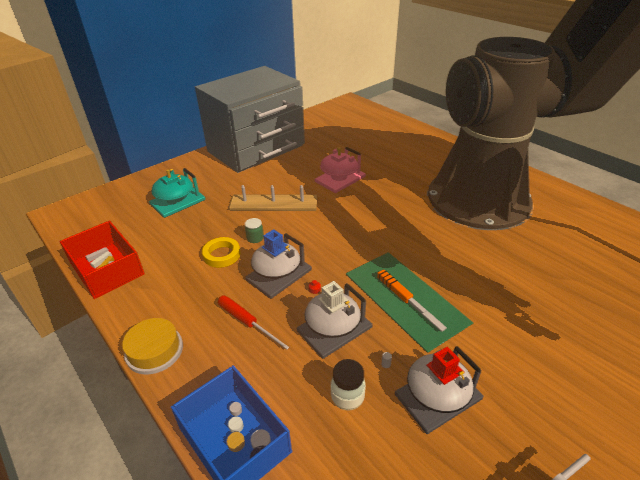

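View pics/top0.png

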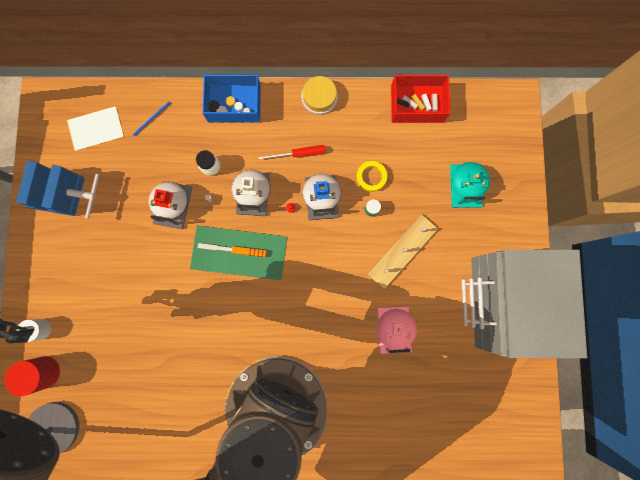

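```bash
cat > avg.py <<'E'
from h import *
import pickle,sys
out={}
for c in('scene','top'):
    S=[optics.snapshot(c) for _ in range(4)]
    s=dict(S[0]); Z=np.stack([x['range_z'] for x in S]).astype(float); Z[Z==0]=np.nan
    s['range_z']=np.nan_to_num(np.nanmedian(Z,0)); s['pixels']=np.mean([x['pixels'] for x in S],0).astype(np.uint8)
    print(c,'noise',np.nanmedian(np.nanstd(Z,0)), 'pix same',np.abs(S[0]['pixels'].astype(int)-S[1]['pixels']).mean())
    out[c]=s
pickle.dump(out,open(sys.argv[1],'wb'))
E
python3 avg.py a0.pkl
python3 - <<'E'
import pickle,cv2
o=pickle.load(open('a0.pkl','rb'))
im=o['scene']['pixels'][210:440,230:500,::-1]; cv2.imwrite('pics/sc_z.png',cv2.resize(im,None,fx=2.6,fy=2.6,interpolation=cv2.INTER_CUBIC))
im=o['top']['pixels'][150:290,135:350,::-1]; cv2.imwrite('pics/tp_z.png',cv2.resize(im,None,fx=3.7,fy=3.7,interpolation=cv2.INTER_CUBIC))
E
```

```text
scene noise 1.825522196901927 pix same 2.377035590277778
top noise 2.365123878302858 pix same 1.8466265190972222
```

View pics/sc_z.png

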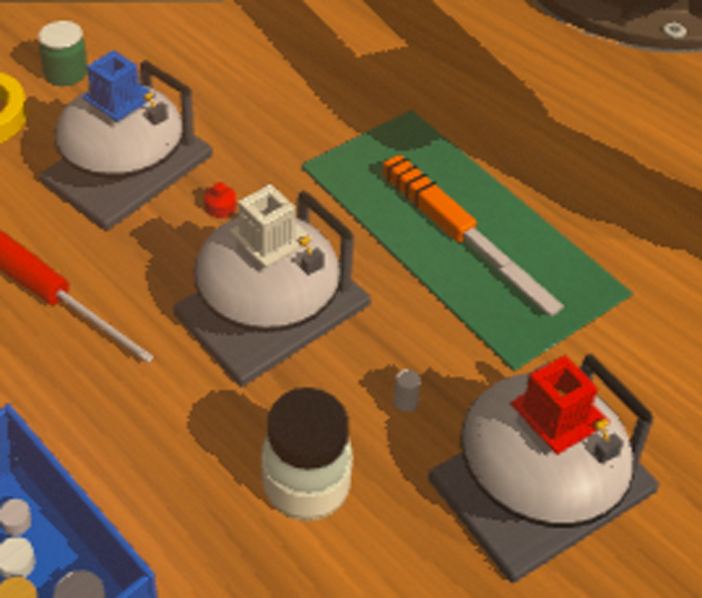

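View pics/tp_z.png

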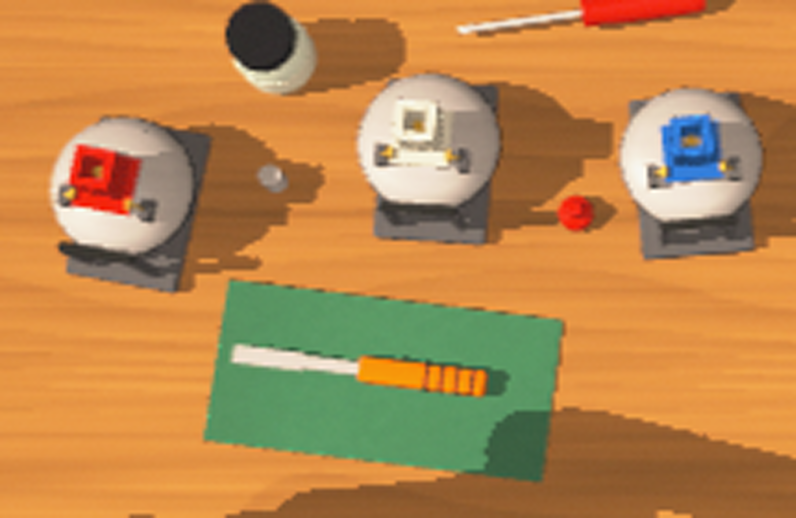

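```bash
cat > fit.py <<'E'
from h import *
from scipy.optimize import minimize
def proj(s,P):
    T=np.linalg.inv(np.array(s['cam_to_world'])); Q=P@T[:3,:3].T+T[:3,3]
    return np.stack([s['fx']*Q[:,0]/Q[:,2]+s['cx'],s['fy']*Q[:,1]/Q[:,2]+s['cy']],1)
def box(x0,x1,y0,y1,z0,z1):
    return np.array([[x,y,z] for x in(x0,x1) for y in(y0,y1) for z in(z0,z1)],float)
CAP=[box(-26,18,-22,22,0,3),box(-15,15,-15,15,3,38)]
LEVER=[box(-60,40,-10,10,-9,9),box(40,85,-5,5,-4,4),box(85,140,-7,7,-1.8,1.8)]
BASE=[box(-65,65,-45,45,0,8)]
FUL=[box(-61,-53,-26,26,70.5,78.5)]
RACK=[box(-120,120,-33,33,0,12)]
MAT=[box(-65,65,-135,135,0,4)]
def place(boxes,p,z,rv=None):
    x,y,a=p; c,s_=np.cos(a),np.sin(a); M=np.array([[c,-s_,0],[s_,c,0],[0,0,1]])
    return [b@M.T+[x,y,z] for b in boxes]
SS=4
def render(s,boxes3,roi):
    l,t,r,b=roi; im=np.zeros(((b-t)*SS,(r-l)*SS),np.uint8)
    for B in boxes3:
        q=(proj(s,B)-[l,t]+0.5)*SS-0.5
        cv2.fillConvexPoly(im,np.round(cv2.convexHull((q*16).astype(np.float32))).astype(np.int32),255,shift=4)
    return cv2.resize(im,None,fx=1/SS,fy=1/SS,interpolation=cv2.INTER_AREA)/255.
def roi(mask,m=12):
    v,u=np.nonzero(mask); return [max(u.min()-m,0),max(v.min()-m,0),min(u.max()+m,640),min(v.max()+m,480)]
def fit(boxes,views,p0,z,steps=(8,8,.15)):
    """views: list of (snap,mask)"""
    rs=[roi(m) for _,m in views]
    def cost(p):
        c=0
        for (s,m),r in zip(views,rs):
            a=render(s,place(boxes,p,z),r); M=m[r[1]:r[3],r[0]:r[2]].astype(float)
            c+=np.abs(a-M).sum()/M.sum()
        return c
    best=None
    for da in (-.25,0,.25):
        p1=np.array(p0,float)+[0,0,da]
        sim=np.array([p1]+[p1+np.eye(3)[i]*steps[i] for i in range(3)])
        r=minimize(cost,p1,method='Nelder-Mead',options=dict(initial_simplex=sim,xatol=.01,fatol=1e-4,maxiter=300))
        if best is None or r.fun<best.fun: best=r
    return best.x,best.fun
def draw(im,s,boxes3,col,sc,off):
    for B in boxes3:
        q=((proj(s,B)-off+.5)*sc).astype(np.int32)
        for i in range(8):
            for j in range(i+1,8):
                if bin(i^j).count('1')==1: cv2.line(im,tuple(map(int,q[i])),tuple(map(int,q[j])),col,1)
E
python3 - <<'E'
from fit import *
import pickle
o=pickle.load(open('a0.pkl','rb'))
for c in('scene','top'): optics.snapshot(c)
M={}
for c in('scene','top'):
    for q in ['cap_a','pry','rack','mat','jig_a']:
        M[c,q]=optics.cut_out(c,q)
        print(c,q,[(round(r['conf'],2),np.round(r['box']).astype(int).tolist(),int(r['mask'].sum())) for r in M[c,q]])
pickle.dump(M,open('m0.pkl','wb'))
E
```

```text
scene cap_a [(0.75, [320, 281, 344, 313], 554), (0.69, [429, 347, 464, 383], 803), (0.65, [263, 228, 290, 254], 481)]
scene pry [(0.95, [375, 269, 449, 333], 724)]
scene rack [(0.75, [342, 254, 471, 354], 4862), (0.67, [226, 181, 317, 212], 1534), (0.35, [377, 269, 446, 330], 692)]
scene mat [(0.81, [347, 253, 473, 352], 4672), (0.71, [297, 282, 372, 358], 2791)]
scene jig_a [(0.95, [395, 345, 486, 433], 3901), (0.93, [245, 236, 314, 294], 2244), (0.85, [301, 284, 368, 358], 2847), (0.81, [151, 172, 207, 216], 1652), (0.74, [317, 150, 367, 192], 1489), (0.65, [318, 282, 348, 312], 572)]
top cap_a [(0.74, [239, 175, 260, 195], 255), (0.73, [314, 179, 332, 199], 231), (0.7, [156, 188, 171, 208], 286), (0.23, [235, 170, 273, 216], 1220)]
top pry [(0.7, [200, 245, 266, 256], 386)]
top rack [(0.87, [366, 217, 436, 286], 1795)]
top mat [(0.75, [190, 225, 288, 281], 3799), (0.38, [286, 204, 294, 210], 54)]
top jig_a [(0.91, [148, 180, 194, 229], 1326), (0.86, [453, 161, 491, 208], 1587), (0.85, [375, 306, 416, 355], 1565), (0.82, [232, 171, 274, 212], 1189), (0.74, [303, 172, 343, 220], 1245), (0.64, [371, 213, 438, 288], 1832)]
```

```bash
cat > fit1.py <<'E'
from fit import *
import pickle
np.set_printoptions(precision=2,suppress=True)
o=pickle.load(open('a0.pkl','rb')); M=pickle.load(open('m0.pkl','rb'))
S,T=o['scene'],o['top']
def hsv(s): return cv2.cvtColor(s['pixels'],cv2.COLOR_RGB2HSV).astype(int)
def near(mask,m,k=7):
    return mask & (cv2.dilate(m.astype(np.uint8),np.ones((k,k)))>0)
def cmask(s,name,m):
    h=hsv(s)
    if name=='red': c=((h[...,0]<6)|(h[...,0]>174))&(h[...,1]>190)&(h[...,2]>60)
    if name=='blue': c=(h[...,0]>100)&(h[...,0]<125)&(h[...,1]>130)
    if name=='white': return m
    return near(c,m)
J={}
for name,i,j,z in(('white',0,0,0),('red',1,2,0),('blue',2,1,0)):
    ms=M['scene','cap_a'][i]['mask']; mt=M['top','cap_a'][j]['mask']
    cs,ct=cmask(S,name,ms),cmask(T,name,mt)
    v,u=np.nonzero(ms); p0=[*ray_z(S,u.mean(),v.mean(),105)[:2],0 if name!='red' else -.3]
    for lab,vw in(('net both',[(S,ms),(T,mt)]),('col both',[(S,cs),(T,ct)]),('col scene',[(S,cs)]),('col top',[(T,ct)])):
        x,f=fit(CAP,vw,p0,85); print(name,lab,x[:2],np.degrees(x[2]),round(f,3))
        if lab=='col both': J[name]=x
h=hsv(S);
for lab,vw in(('both',[(S,M['scene','pry'][0]['mask']),(T,M['top','pry'][0]['mask'])]),('s',[(S,M['scene','pry'][0]['mask'])]),('t',[(T,M['top','pry'][0]['mask'])])):
    x,f=fit(LEVER,vw,[445,100,1.45],13); print('pry',lab,x[:2],np.degrees(x[2]),f)
    if lab=='both': J['pry']=x
x,f=fit(RACK,[(S,M['scene','rack'][1]['mask']),(T,M['top','rack'][0]['mask'])],[445,-370,-.8],0); print('rack',x[:2],np.degrees(x[2]),f); J['rack']=x
for k,cc in (('mat',None),):
    mm=[]
    for s in(S,T):
        h=hsv(s); g=(h[...,0]>55)&(h[...,0]<90)&(h[...,1]>80)
        mm.append(g)
    ms=near(mm[0],M['scene','mat'][0]['mask'])|M['scene','pry'][0]['mask']; mt=near(mm[1],M['top','mat'][0]['mask'])|M['top','pry'][0]['mask']
    x,f=fit(MAT,[(S,ms),(T,mt)],[445,105,0.1],0); print('mat',x[:2],np.degrees(x[2]),f); J['mat']=x
pickle.dump(J,open('J.pkl','wb'))
def ov(s,l,t,r,b,sc,fn):
    im=cv2.resize(s['pixels'][t:b,l:r,::-1],None,fx=sc,fy=sc,interpolation=cv2.INTER_CUBIC).copy(); off=np.array([l,t])
    for n in('white','red','blue'):
        draw(im,s,place(CAP,J[n],85),(0,255,0),sc,off); draw(im,s,place(BASE,J[n],0),(255,255,0),sc,off); draw(im,s,place(FUL,J[n],0),(255,0,255),sc,off)
    draw(im,s,place(LEVER,J['pry'],13),(255,0,0),sc,off); draw(im,s,place(RACK,J['rack'],0),(0,255,0),sc,off); draw(im,s,place(MAT,J['mat'],0),(0,0,0),sc,off)
    POST=[box(k-4.5,k+4.5,-4.5,4.5,12,63) for k in(-80,0,80)]
    draw(im,s,place(POST,J['rack'],0),(0,0,255),sc,off)
    cv2.imwrite('pics/'+fn,im)
ov(S,225,175,495,440,2.2,'ov_s.png'); ov(T,140,150,440,295,2.6,'ov_t.png')
E
python3 fit1.py
```

```text
white net both [621.14  77.14] -2.8417449886877533 0.247
white col both [621.14  77.14] -2.8417449886877533 0.247
white col scene [621.01  75.59] -1.174349459304963 0.105
white col top [620.81  78.16] -1.01910313188384 0.114
red net both [585.66 312.91] -10.066654506471297 0.196
red col both [585.57 312.68] -12.20651347778599 0.43
red col scene [586.35 311.97] -8.783187918993619 0.124
red col top [584.67 313.92] -15.606666373263224 0.274
blue net both [ 609.7  -126.97] 6.1885198833917405 0.302
blue col both [ 609.74 -126.18] -0.506213815827124 1.172
blue col scene [ 608.82 -124.59] 62.32144075341896 0.811
blue col top [ 609.61 -125.51] 6.570236162488567 0.303
pry both [443.21  95.71] 83.02649408101772 0.36285898552018064
pry s [442.39  92.75] 82.57457038649763 0.1555465280034666
pry t [443.21  97.12] 83.04835007251795 0.20305801076907445
rack [ 445.27 -364.72] -42.585175673025894 0.1917637132171801
mat [439.2  114.73] -7.097561601803007 0.3512300811265478
```

View pics/ov_s.png

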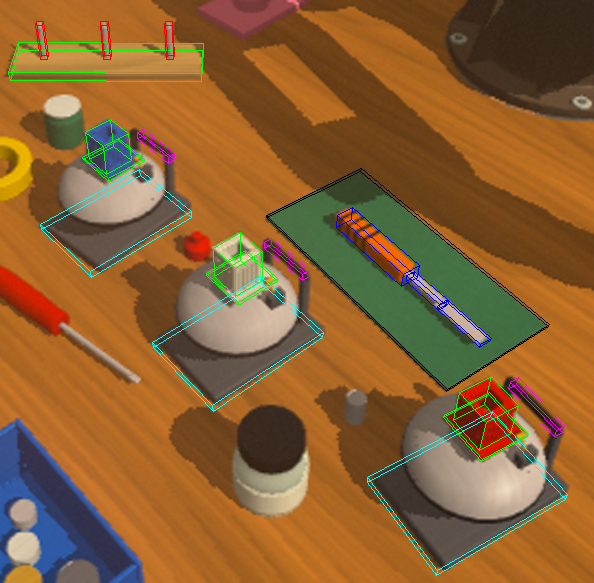

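View pics/ov_t.png

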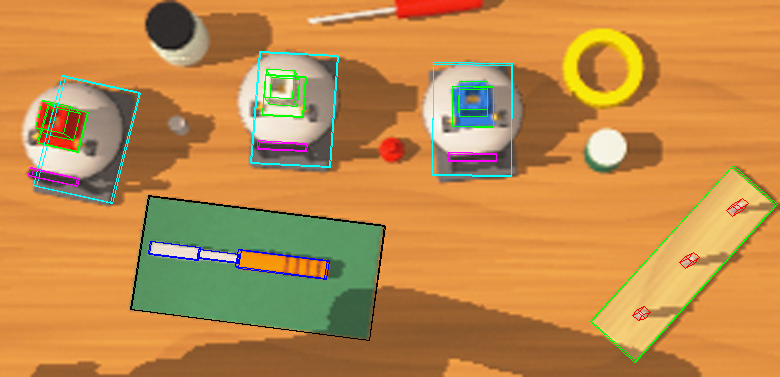

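Run:
```python
from h import *
np.set_printoptions(precision=4,suppress=True)
s=env.state(); m=R.from_rotvec(s['tool_rot']).as_matrix(); print(m, np.degrees(np.arctan2(m[1,0],m[0,0])), np.degrees(s['joint_positions']), s['tool_rot'])
```

```text
[[-0.9215  0.3883  0.    ]
 [ 0.3883  0.9215 -0.    ]
 [-0.     -0.     -1.    ]] 157.152547468704 [64.4828 27.515  91.4604 -0.0012 61.0267 -2.6691] [ 0.6222  3.0793 -0.0001]
```

```bash
cat > plan.py <<'E'
from h import *
np.set_printoptions(precision=2,suppress=True)
def rot(psi,a=0.,roll=0.):
    c,s=np.cos(np.radians(psi)),np.sin(np.radians(psi))
    return np.array([[c,s,0],[s,-c,0],[0,0,-1]])@R.from_euler('y',a,degrees=True).as_matrix()
def delta(pos,Rt,show=True):
    st=env.state(); m=R.from_rotvec(st['tool_rot']).as_matrix()
    d=m.T@(np.array(pos)-st['tool_pos'])/10; r=np.degrees(R.from_matrix(m.T@Rt).as_rotvec())
    if show: print('delta',np.round(d,2).tolist(),np.round(r,1).tolist(),'rows>=',max(np.linalg.norm(d)/4.17,np.linalg.norm(r)/7.16).round(1))
    return d,r
def st():
    s=env.state(); m=R.from_rotvec(s['tool_rot']).as_matrix()
    print('t',round(s['time'],2),'pos',s['tool_pos'],'psi',round(np.degrees(np.arctan2(m[1,0],m[0,0])),1),'z',m[:,2],'F',s['wrist_force'],'w',round(s['grip_width'],1),'q',np.degrees(s['joint_positions']).round(0))
E
python3 -c "
from plan import *
st(); delta([445,110.6,120],rot(83,-10))"
```

```text
t 2.7 pos [252.36 599.   231.29] psi 157.2 z [ 0. -0. -1.] F [ 0.64 -0.42 -0.07] w 85.6 q [64. 28. 91. -0. 61. -3.]
delta [-36.72, -37.53, 11.13] [6.5, -8.6, 74.0] rows>= 12.9
```

carry_out:
  moves:
    - [6, -36.7, -37.5, 11.1, 6.5, -8.6, 74]
    - [6, -36.7, -37.5, 11.1, 6.5, -8.6, 74]
    - [6, -36.7, -37.5, 11.1, 6.5, -8.6, 74]
    - [6, -36.7, -37.5, 11.1, 6.5, -8.6, 74]
    - [6, -36.7, -37.5, 11.1, 6.5, -8.6, 74]
  squeeze: 60

```text
time: 3.12
tool_pos: [327.4, 407.7, 188.0]
tool_rot: [1.508, 2.686, -0.103]
wrist_force: [1.1, 0.6, 0.5]
grip_width: 60.2
```

```bash
python3 -c "
from plan import *
st(); delta([445,110.6,120],rot(83,-10))"
```

```text
t 3.12 pos [327.38 407.72 188.01] psi 121.4 z [ 0.02 -0.09 -1.  ] F [1.06 0.6  0.5 ] w 60.2 q [ 51.  22. 108.  -5.  53.  23.]
delta [-30.8, -5.19, 9.58] [3.4, -4.4, 38.2] rows>= 7.8
```

carry_out:
  moves:
    - [6, -30.8, -5.2, 9.6, 3.4, -4.4, 38.2]
    - [6, -30.8, -5.2, 9.6, 3.4, -4.4, 38.2]
    - [6, -30.8, -5.2, 9.6, 3.4, -4.4, 38.2]
    - [6, -30.8, -5.2, 9.6, 3.4, -4.4, 38.2]
    - [6, -30.8, -5.2, 9.6, 3.4, -4.4, 38.2]

```text
time: 3.53
tool_pos: [403.5, 218.7, 144.4]
tool_rot: [2.216, 2.058, -0.192]
wrist_force: [1.8, -0.6, -0.1]
grip_width: 60.1
```

```bash
python3 -c "
from plan import *
st(); delta([445,110.6,100],rot(83,-10))
for c in ('scene','top'): snap(c,c+'1.png'); print([ (r['conf'],r['box']) for r in optics.boxes_of(c,'pry')])"
```

```text
t 3.53 pos [403.51 218.71 144.45] psi 85.8 z [-0.02 -0.17 -0.99] F [ 1.82 -0.6  -0.12] w 60.1 q [ 31.  23. 117. -11.  47.  43.]
delta [-9.58, 4.96, 6.12] [0.2, -0.3, 2.8] rows>= 3.0
[(0.63, [377.8, 270.2, 446.9, 333.4]), (0.24, [308.3, 280.4, 320.1, 295.3])]
[(0.91, [201.2, 247.1, 265.1, 255.8])]
```

carry_out:
  moves:
    - [6, -9.6, 5, 6.1, 0.2, -0.3, 2.8]
    - [6, -9.6, 5, 6.1, 0.2, -0.3, 2.8]
    - [6, -9.6, 5, 6.1, 0.2, -0.3, 2.8]
    - [6, -9.6, 5, 6.1, 0.2, -0.3, 2.8]

```text
time: 4.07
tool_pos: [446.2, 108.9, 98.7]
tool_rot: [2.257, 2.007, -0.2]
wrist_force: [-1.2, 0.1, -0.4]
grip_width: 59.8
```

```bash
python3 -c "
from plan import *
st(); delta([445,110.6,7],rot(83,-10))
snap('scene','s2.png')"
```

```text
t 4.07 pos [446.2  108.86  98.75] psi 83.3 z [-0.02 -0.17 -0.98] F [-1.24  0.15 -0.39] w 59.8 q [ 17.  26. 120. -15.  39.  36.]
delta [1.75, -0.12, 9.01] [-0.1, 0.0, 0.3] rows>= 2.2
```

View pics/s2.png

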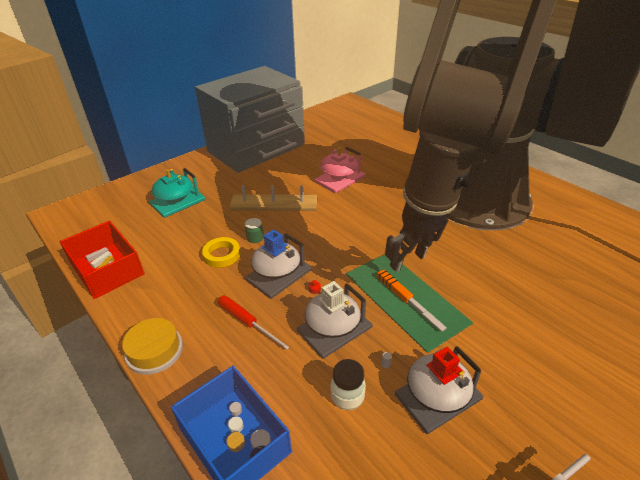

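carry_out:
  moves:
    - [6, 1.7, -0.1, 4.5, 0, 0, 0.3]
    - [6, 1.75, -0.1, 7.5, 0, 0, 0.3]
    - [6, 1.75, -0.1, 9, 0, 0, 0.3]
    - [6, 1.75, -0.1, 9, 0, 0, 0.3]
    - [6, 1.75, -0.1, 9, 0, 0, 0.3]

```text
time: 4.53
tool_pos: [444.4, 115.3, 8.7]
tool_rot: [2.26, 2.003, -0.198]
wrist_force: [-0.6, 0.2, 0.2]
grip_width: 60.4
```

```bash
python3 -c "
from plan import *
st(); delta([445,110.6,7],rot(83,-10))
s=snap('scene'); snap('top','t3.png'); cv2.imwrite('pics/s3.png',cv2.resize(s['pixels'][200:350,340:500,::-1],None,fx=4,fy=4))"
```

```text
t 4.53 pos [444.41 115.29   8.68] psi 83.1 z [-0.02 -0.17 -0.98] F [-0.57  0.19  0.21] w 60.4 q [ 18.  36. 122. -20.  27.  43.]
delta [-0.42, 0.11, 0.24] [-0.0, -0.0, 0.1] rows>= 0.1
```

View pics/s3.png

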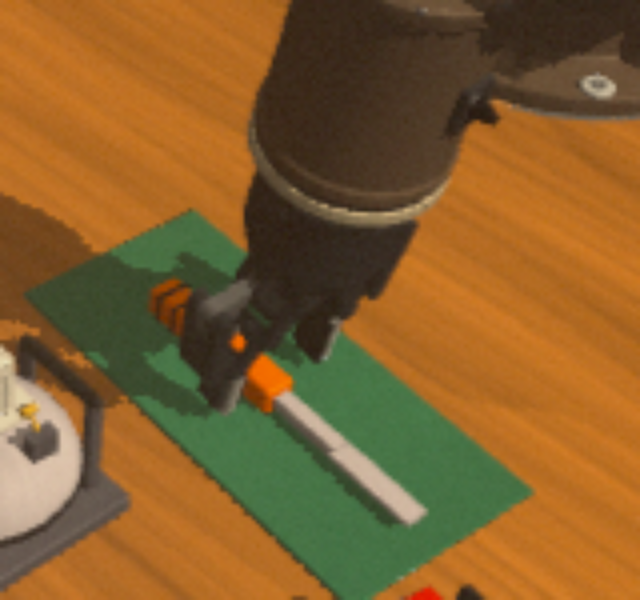

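carry_out:
  moves:
    - [6, 0, 0, 0, 0, 0, 0]
    - [2, 0, 0, 0, 0, 0, 0]
    - [1, 0, 0, 0, 0, 0, 0]
    - [1, 0, 0, 0, 0, 0, 0]
    - [1, 0, 0, 0, 0, 0, 0]
  squeeze: 80

```text
time: 5.05
tool_pos: [445.3, 114.2, 9.5]
tool_rot: [2.262, 2.0, -0.195]
wrist_force: [-0.8, 2.7, 16.7]
grip_width: 18.0
```

carry_out:
  moves:
    - [1, 0, 0, 0, 0, 0, 0]
    - [1, 0, 0, 0, 0, 0, 0]
    - [1, 0, 0, 0, 0, 0, 0]
  squeeze: 80

```text
time: 5.3
tool_pos: [445.3, 114.3, 9.4]
tool_rot: [2.262, 2.0, -0.195]
wrist_force: [-1.9, 1.9, 19.1]
grip_width: 18.0
```

```bash
python3 -c "
from plan import *
st()
s=snap('scene'); cv2.imwrite('pics/s4.png',cv2.resize(s['pixels'][200:350,340:500,::-1],None,fx=4,fy=4))"
```

```text
t 5.3 pos [445.34 114.28   9.45] psi 83.0 z [-0.02 -0.17 -0.99] F [-1.87  1.94 19.05] w 18.0 q [ 18.  36. 122. -20.  27.  43.]
```

View pics/s4.png

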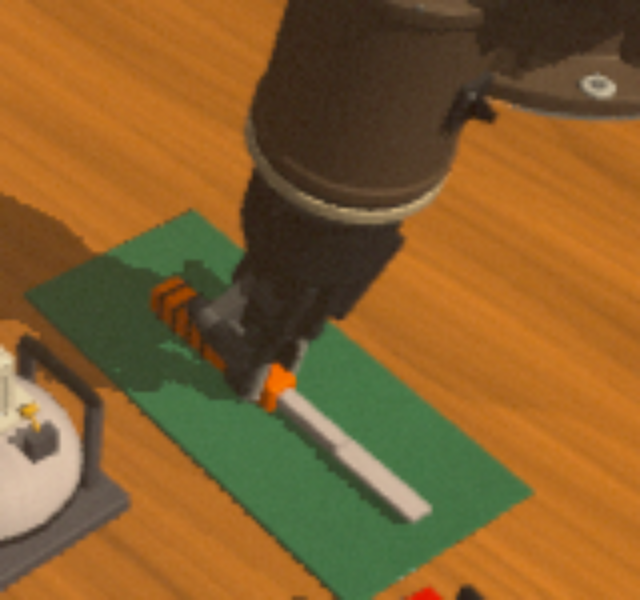

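```bash
python3 -c "
from plan import *
delta([445.3,114.3,110],rot(83,-10))"
```

```text
delta [-1.73, 0.01, -9.9] [0.1, -0.1, -0.0] rows>= 2.4
```

carry_out:
  moves:
    - [1, -0.3, 0, -1.5, 0, 0, 0]
    - [1, -0.8, 0, -4.5, 0, 0, 0]
    - [1, -1.4, 0, -8, 0, 0, 0]
    - [1, -1.7, 0, -9.9, 0, 0, 0]
    - [1, -1.7, 0, -9.9, 0, 0, 0]

```text
time: 5.77
tool_pos: [446.7, 115.1, 112.6]
tool_rot: [2.261, 1.999, -0.189]
wrist_force: [2.0, 0.8, -1.4]
grip_width: 17.8
```

carry_out:
  moves:
    - [1, 0, 0, 0, 0, 0, 0]
    - [1, 0, 0, 0, 0, 0, 0]

```text
time: 5.93
tool_pos: [444.3, 114.3, 108.5]
tool_rot: [2.262, 2.001, -0.198]
wrist_force: [0.2, 0.3, -1.6]
grip_width: 17.6
```

```bash
cat > lev.py <<'E'
from fit import *; from plan import st
import sys
# fit lever in hand: scene+top masks, fit with z known
z=float(sys.argv[1]); yaw=np.radians(float(sys.argv[2])); 
V=[]
for c in('scene','top'):
    s=snap(c); r=optics.cut_out(c,'pry')
    if r: V.append((s,r[0]['mask'])); print(c,r[0]['conf'],r[0]['box'])
    im=s['pixels']; cv2.imwrite(f'pics/lev_{c}.png',im[...,::-1])
# blade only colour-free approach: use tip
for c in('scene','top'):
    for r in optics.pinpoint(c,'pry_tip')[:2]:
        s=[v[0] for v in V][0 if c=='scene' else -1]; print(c,'tip',round(r['conf'],2),np.round(r['centre']),ray_z(s,*r['centre'],z))
st()
E
python3 lev.py 113.5 83
python3 -c "
import cv2
a=cv2.imread('pics/lev_scene.png')[160:340,340:520]; b=cv2.imread('pics/lev_top.png')[200:290,160:290]
cv2.imwrite('pics/l1.png',cv2.resize(a,None,fx=3.2,fy=3.2)); cv2.imwrite('pics/l2.png',cv2.resize(b,None,fx=5,fy=5))"
```

```text
scene 0.7 [380.3, 236.7, 455.9, 296.0]
top 0.73 [302.5, 172.9, 340.0, 222.0]
scene tip 0.57 [452. 293.] [455.87 228.67 113.5 ]
scene tip 0.47 [353. 292.] [593.02 103.06 113.5 ]
t 6.23 pos [444.32 114.34 108.32] psi 83.0 z [-0.02 -0.17 -0.98] F [ 0.04  0.33 -1.35] w 17.5 q [ 18.  25. 119. -14.  40.  36.]
```

View pics/l1.png

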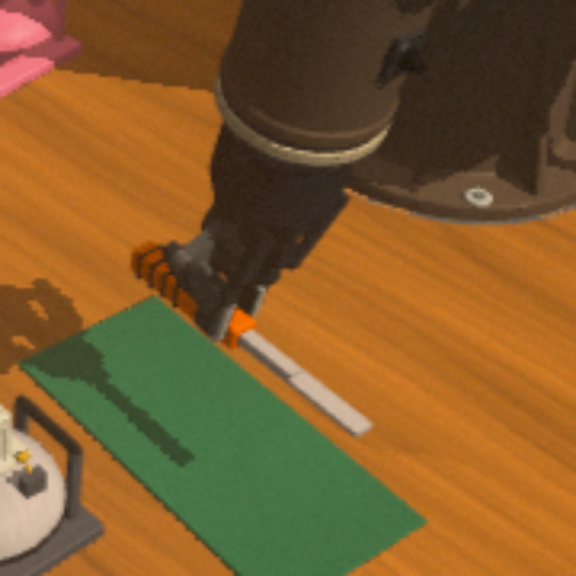

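View pics/l2.png

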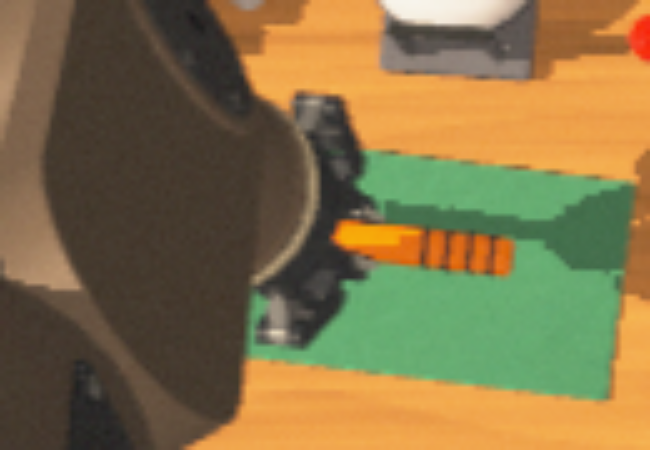

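```bash
cat > lev3.py <<'E'
from fit import *; from plan import st
np.set_printoptions(precision=2,suppress=True)
def measure(n=4,verbose=True):
    s0=None; Z=[]
    for k in range(n):
        s=snap('scene'); Z.append(np.where(s['range_z']>0,s['range_z'],np.nan))
    r=optics.cut_out('scene','pry')[0]; m=r['mask']
    s=dict(s); s['range_z']=np.nan_to_num(np.nanmedian(Z,0))
    h=cv2.cvtColor(s['pixels'],cv2.COLOR_RGB2HSV).astype(int)
    me=cv2.erode(m.astype(np.uint8),np.ones((3,3)))>0
    P=cloud(s)[me]; 
    st_=env.state(); T=R.from_rotvec(st_['tool_rot']).as_matrix()
    Q=(P-st_['tool_pos'])@T   # tool frame; 
    orange=((h[...,0]<20)&(h[...,1]>150))[me]
    print('conf',r['conf'],'n',len(Q))
    far=(Q[:,0]>25)&(np.abs(Q[:,1])<25)&(Q[:,2]>-60)&(Q[:,2]<60)
    q=Q[far]
    # robust line: y,z vs x
    for ax in(1,2):
        w=np.ones(len(q),bool)
        for _ in range(4):
            c=np.polyfit(q[w,0],q[w,ax],1); e=q[:,ax]-np.polyval(c,q[:,0]); w=np.abs(e)<2.5*np.median(np.abs(e[w]))+.5
        print('tool','xyz'[ax],'= %.2f*x + %.1f'%tuple(c),'at tip',np.polyval(c,120).round(1), 'n',w.sum())
    print('x range',np.percentile(q[:,0],[0,2,50,98,100]))
    return s,m
if __name__=='__main__':
    s,m=measure(); st()
E
python3 lev3.py
```

```text
conf 0.77 n 257
tool y = -0.03*x + 1.5 at tip -2.6 n 124
tool z = -0.14*x + -7.9 at tip -25.0 n 122
x range [ 25.15  26.78  72.91 110.85 112.29]
t 6.48 pos [444.69 114.47 108.92] psi 83.0 z [-0.02 -0.17 -0.98] F [ 0.71  0.26 -1.4 ] w 17.6 q [ 18.  25. 119. -14.  40.  36.]
```

```bash
cat > ovl.py <<'E'
from fit import *; import sys
from plan import rot
# overlay lever model held: args: lever-x of TCP, height of axis above TCP (perp, tool -z), pitch lever rel tool deg
def lever_pose(lx,h,dp,yaw=0):
    st=env.state(); T=R.from_rotvec(st['tool_rot']).as_matrix()
    L=T@R.from_euler('x',180,degrees=True).as_matrix()  # lever frame x=tool x, z up
    L=L@R.from_euler('zy',[yaw,-dp],degrees=True).as_matrix()
    org=st['tool_pos']+T@np.array([0,0,-h])-L@np.array([lx,0,0])
    return org,L
def show(lx,h,dp,yaw,fn,cams=('scene',),roi=(340,160,520,340),sc=3.5):
    org,L=lever_pose(lx,h,dp,yaw)
    print('tip',org+L@[140,0,0],'pitch',np.degrees(np.arcsin(L[2,0])),'yaw',np.degrees(np.arctan2(L[1,0],L[0,0])))
    s=snap('scene'); l,t,r,b=roi
    im=cv2.resize(s['pixels'][t:b,l:r,::-1],None,fx=sc,fy=sc,interpolation=cv2.INTER_CUBIC).copy()
    draw(im,s,[B@L.T+org for B in LEVER],(255,0,0),sc,np.array([l,t]))
    cv2.imwrite('pics/'+fn,im); return s
if __name__=='__main__':
    a=list(map(float,sys.argv[1:5])); show(*a,sys.argv[5])
E
python3 ovl.py 18.7 3.6 10 0 o1.png; python3 ovl.py 24 3.6 10 0 o2.png
```

```text
tip [459.58 235.48 112.53] pitch 0.03231699589095585 yaw 82.98545062932853
tip [458.98 230.22 112.63] pitch 0.037487339056981366 yaw 82.98054227588952
```

View pics/o1.png

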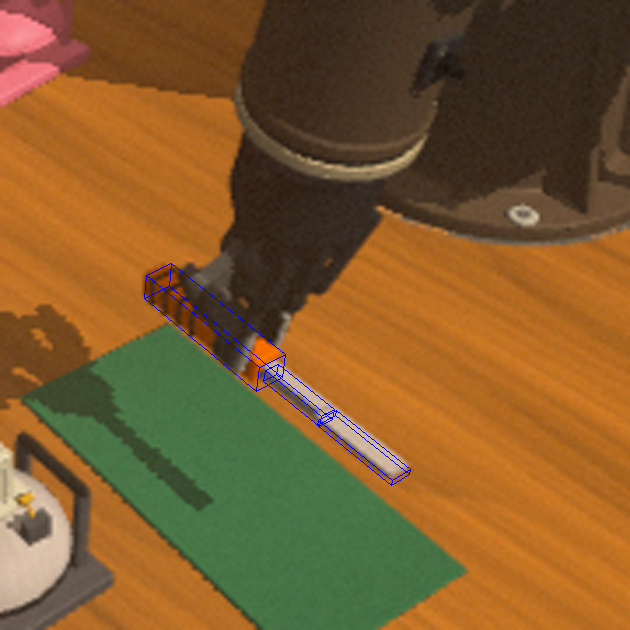

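View pics/o2.png

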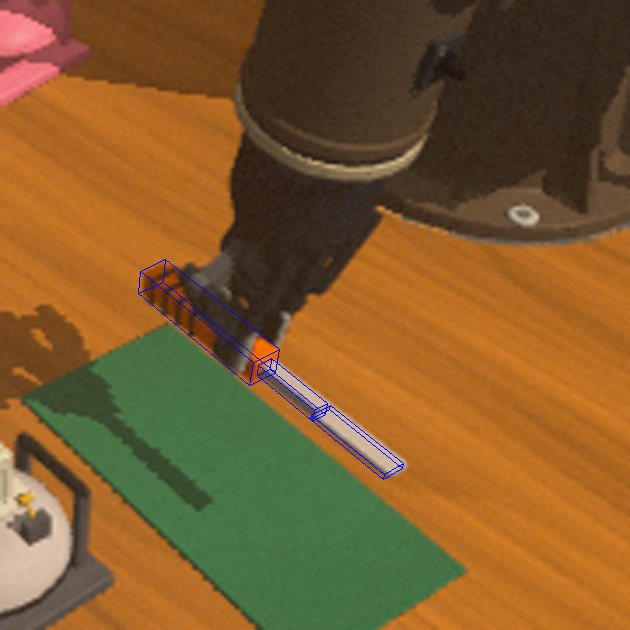

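```bash
cat > pr.py <<'E'
from plan import *
import sys
JIG={'red':(585.6,312.8,-11.),'white':(621.1,77.1,-2.8),'blue':(609.7,-126.8,5.8)}
LX,H,DP=20.,3.6,10.
def tgt(jig,tx,z,pitch=0.,ty=0.,yawoff=0.):
    x,y,a=JIG[jig]; c,s=np.cos(np.radians(a)),np.sin(np.radians(a))
    tip=np.array([x+tx*c-ty*s,y+tx*s+ty*c,z])
    T=rot(a+yawoff,-DP+pitch); L=T@R.from_euler('x',180,degrees=True).as_matrix()@R.from_euler('y',-DP,degrees=True).as_matrix()
    org=tip-L@[140,0,0]
    return org-T@[0,0,-H]+L@[LX,0,0],T
if __name__=='__main__':
    st(); p,T=tgt(sys.argv[1],*map(float,sys.argv[2:])); print('tcp',p); delta(p,T)
E
python3 pr.py red -40 170
```

```text
t 6.58 pos [444.77 114.49 109.04] psi 83.0 z [-0.02 -0.17 -0.98] F [-0.44 -0.74 -1.57] w 17.8 q [ 18.  25. 119. -14.  40.  36.]
tcp [427.93 343.45 166.45]
delta [21.19, -4.47, -9.55] [16.3, -0.0, 92.6] rows>= 13.1
```

carry_out:
  moves:
    - [1, 1, 0, -4, 0, 0, 7]
    - [1, 4, -1, -7, 0, 0, 14]
    - [1, 21.2, -4.5, -9.6, 16.3, 0, 92.6]
    - [1, 21.2, -4.5, -9.6, 16.3, 0, 92.6]
    - [1, 21.2, -4.5, -9.6, 16.3, 0, 92.6]

```text
time: 7.0
tool_pos: [431.5, 292.0, 168.7]
tool_rot: [2.787, 1.217, -0.208]
wrist_force: [1.5, -0.1, -1.8]
grip_width: 18.6
```

```bash
python3 pr.py red -40 170
```

```text
t 7.0 pos [431.5  292.03 168.67] psi 47.0 z [-0.09 -0.14 -0.99] F [ 1.54 -0.15 -1.76] w 18.6 q [ 34.  26. 105.  -5.  57.  79.]
tcp [427.93 343.45 166.45]
delta [3.51, -3.75, -0.47] [11.4, -1.5, 57.2] rows>= 8.2
```

carry_out:
  moves:
    - [1, 3.5, -3.8, -0.5, 11.4, -1.5, 57.2]
    - [1, 3.5, -3.8, -0.5, 11.4, -1.5, 57.2]
    - [1, 3.5, -3.8, -0.5, 11.4, -1.5, 57.2]
    - [1, 3.5, -3.8, -0.5, 11.4, -1.5, 57.2]
    - [1, 3.5, -3.8, -0.5, 11.4, -1.5, 57.2]

```text
time: 7.42
tool_pos: [427.3, 342.1, 165.7]
tool_rot: [3.088, 0.313, -0.258]
wrist_force: [0.4, 0.3, -1.8]
grip_width: 17.9
```

```bash
python3 pr.py red -40 160
```

```text
t 7.42 pos [427.3  342.07 165.67] psi 11.5 z [-0.16 -0.04 -0.99] F [ 0.37  0.3  -1.75] w 17.9 q [ 33.  28. 102.   3.  59. 110.]
tcp [427.93 343.45 156.45]
delta [0.24, -0.13, 0.89] [4.4, -0.5, 22.2] rows>= 3.2
```

carry_out:
  moves:
    - [1, 0.2, -0.1, 0.9, 4.4, -0.5, 22.2]
    - [1, 0.2, -0.1, 0.9, 4.4, -0.5, 22.2]
    - [1, 0.2, -0.1, 0.9, 4.4, -0.5, 22.2]
    - [1, 0.2, -0.1, 0.9, 4.4, -0.5, 22.2]
    - [1, 0.2, -0.1, 0.9, 4.4, -0.5, 22.2]

```text
time: 7.83
tool_pos: [427.8, 342.1, 156.7]
tool_rot: [-3.101, 0.289, 0.27]
wrist_force: [0.2, 0.3, -3.3]
grip_width: 17.3
```

```bash
cat > look.py <<'E'
import sys
from ovl import *; from plan import *
from pr import LX,H,DP,JIG
l,t,r,b=map(int,sys.argv[2].split(',')); cam=sys.argv[3] if len(sys.argv)>3 else 'scene'
sc=min(640/(r-l),560/(b-t)); org,L=lever_pose(LX,H,DP)
s=snap(cam); im=cv2.resize(s['pixels'][t:b,l:r,::-1],None,fx=sc,fy=sc,interpolation=cv2.INTER_CUBIC).copy()
if len(sys.argv)>4:
    draw(im,s,[B@L.T+org for B in LEVER],(255,0,0),sc,np.array([l,t]))
    for n,(x,y,a) in JIG.items():
        draw(im,s,place(CAP+FUL,(x,y,np.radians(a)),0)[2:],(255,0,255),sc,np.array([l,t]))
        draw(im,s,place(CAP,(x,y,np.radians(a)),85),(0,255,0),sc,np.array([l,t]))
cv2.imwrite('pics/'+sys.argv[1],im)
E
python3 pr.py red -40 110;  python3 look.py r1.png 390,270,520,420 scene ov;python3 look.py r1t.png 120,160,230,260 top ov
```

```text
t 7.83 pos [427.8  342.15 156.75] psi -10.6 z [-0.17  0.03 -0.98] F [ 0.19  0.32 -3.3 ] w 17.3 q [ 31.  28. 104.   8.  56. 127.]
tcp [427.93 343.45 106.45]
delta [0.86, -0.13, 4.96] [0.1, -0.0, 0.3] rows>= 1.2
```

View pics/r1.png

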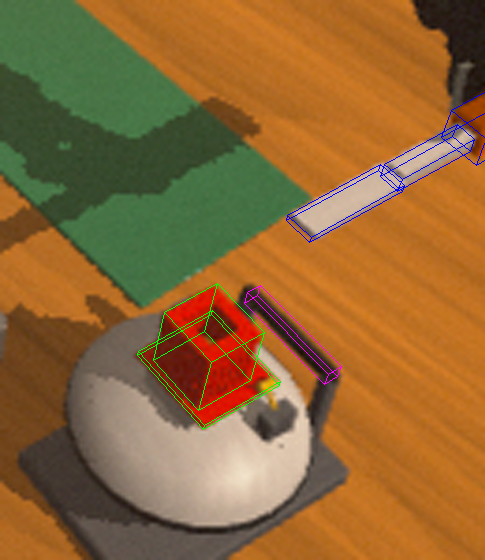

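View pics/r1t.png

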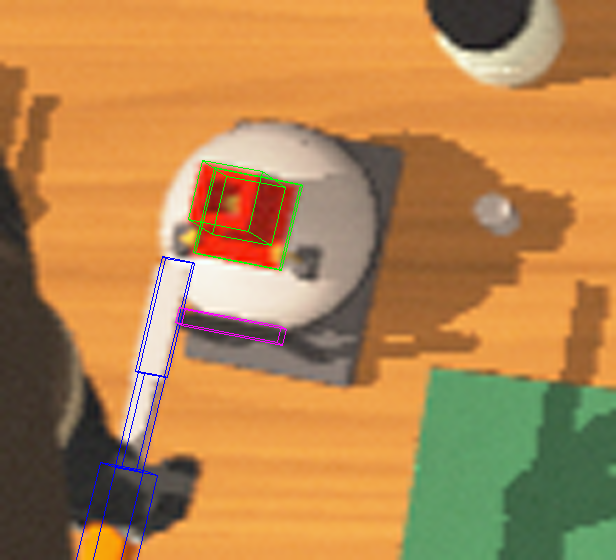

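carry_out:
  moves:
    - [1, 0.9, -0.1, 5, 0.1, 0, 0.3]
    - [1, 0.9, -0.1, 5, 0.1, 0, 0.3]
    - [1, 0.9, -0.1, 5, 0.1, 0, 0.3]
    - [1, 0.9, -0.1, 5, 0.1, 0, 0.3]

```text
time: 8.27
tool_pos: [427.7, 343.4, 106.0]
tool_rot: [-3.1, 0.296, 0.272]
wrist_force: [0.4, 0.1, -0.8]
grip_width: 17.5
```

```bash
python3 pr.py red -40 81.5;  python3 look.py r2.png 390,290,520,420 scene ov
```

```text
t 8.27 pos [427.71 343.45 105.96] psi -10.9 z [-0.17  0.03 -0.98] F [ 0.36  0.09 -0.76] w 17.5 q [ 31.  32. 106.   9.  50. 126.]
tcp [427.93 343.45  77.95]
delta [0.51, -0.01, 2.75] [0.1, 0.0, 0.1] rows>= 0.7
```

View pics/r2.png

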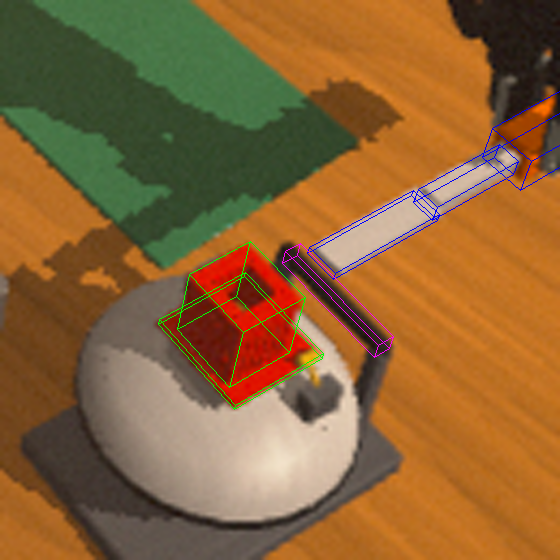

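carry_out:
  moves:
    - [1, 0.3, 0, 1.5, 0, 0, 0]
    - [1, 0.5, 0, 2.75, 0.1, 0, 0.1]
    - [1, 0.5, 0, 2.75, 0.1, 0, 0.1]
    - [1, 0.5, 0, 2.75, 0.1, 0, 0.1]

```text
time: 8.65
tool_pos: [428.5, 343.6, 78.8]
tool_rot: [-3.097, 0.301, 0.269]
wrist_force: [0.3, 0.3, -1.9]
grip_width: 17.4
```

```bash
python3 pr.py red -15 81;  python3 look.py r3.png 400,310,500,410 scene ov;  python3 look.py r3t.png 120,160,230,260 top ov
```

```text
t 8.65 pos [428.5  343.61  78.84] psi -11.1 z [-0.17  0.04 -0.98] F [ 0.29  0.3  -1.89] w 17.4 q [ 31.  34. 107.   9.  47. 125.]
tcp [452.47 338.68  77.45]
delta [2.43, 0.02, -0.29] [-0.1, -0.1, -0.1] rows>= 0.6
```

View pics/r3.png

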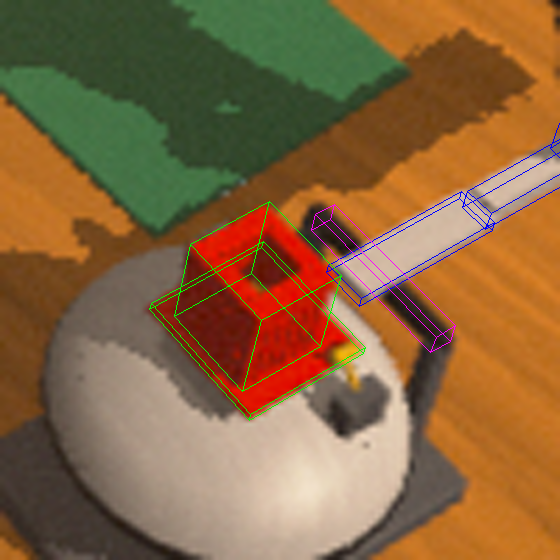

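View pics/r3t.png

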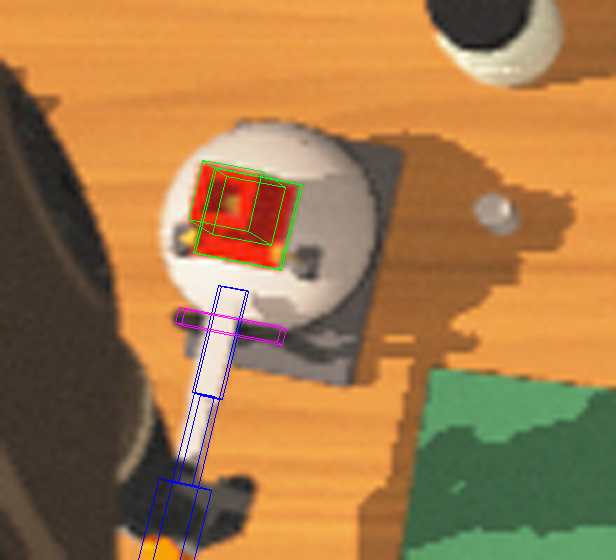

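carry_out:
  moves:
    - [1, 0.8, 0, -0.1, 0, 0, 0]
    - [1, 1.6, 0, -0.2, 0, 0, 0]
    - [1, 2.2, 0, -0.27, 0, 0, 0]
    - [1, 2.4, 0, -0.29, 0, 0, 0]
    - [1, 2.4, 0, -0.29, 0, 0, 0]

```text
time: 9.17
tool_pos: [453.0, 338.6, 76.7]
tool_rot: [-3.096, 0.303, 0.269]
wrist_force: [0.3, -0.1, -2.4]
grip_width: 17.6
```

```bash
python3 pr.py red -15 81;  python3 look.py r4.png 400,310,500,410 scene ov
```

```text
t 9.17 pos [452.96 338.6   76.67] psi -11.2 z [-0.17  0.04 -0.98] F [ 0.3  -0.09 -2.36] w 17.6 q [ 29.  36. 104.   9.  48. 124.]
tcp [452.47 338.68  77.45]
delta [-0.06, 0.0, -0.07] [-0.1, -0.1, -0.2] rows>= 0.0
```

View pics/r4.png

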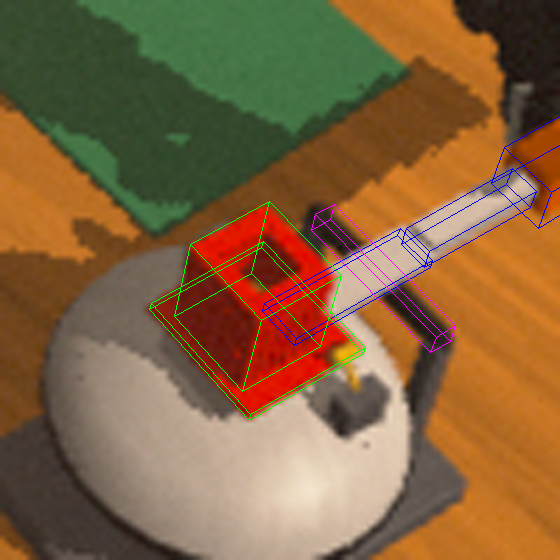

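```bash
cat > pry.py <<'E'
from pr import *
def pv(jig,p,d=42.):
    r=np.radians(p); return tgt(jig,-57+d*np.cos(r)-1.8*np.sin(r),78.5+d*np.sin(r)+1.8*np.cos(r),p)
if __name__=='__main__':
    st()
    for p in map(float,sys.argv[2:]):
        print(p); delta(*pv(sys.argv[1],p))
E
python3 pry.py red 0 4 8 12 14 16 18 20
```

```text
t 9.22 pos [452.37 338.59  76.59] psi -11.2 z [-0.17  0.04 -0.98] F [ 0.39  0.19 -0.84] w 18.0 q [ 29.  35. 104.   9.  48. 124.]
0.0
delta [0.0, -0.01, -0.02] [-0.1, -0.0, -0.2] rows>= 0.0
4.0
delta [0.13, -0.01, 0.52] [-0.1, 4.0, -0.2] rows>= 0.6
8.0
delta [0.29, -0.01, 1.04] [-0.1, 8.0, -0.2] rows>= 1.1
12.0
delta [0.49, -0.01, 1.55] [-0.1, 12.0, -0.2] rows>= 1.7
14.0
delta [0.6, -0.01, 1.8] [-0.1, 14.0, -0.2] rows>= 2.0
16.0
delta [0.73, -0.01, 2.05] [-0.1, 16.0, -0.2] rows>= 2.2
18.0
delta [0.86, -0.01, 2.29] [-0.1, 18.0, -0.2] rows>= 2.5
20.0
delta [0.99, -0.01, 2.53] [-0.1, 20.0, -0.2] rows>= 2.8
```

carry_out:
  moves:
    - [1, 0.13, 0, 0.52, 0, 4, 0]
    - [1, 0.29, 0, 1.04, 0, 8, 0]
    - [1, 0.49, 0, 1.55, 0, 12, 0]
    - [1, 0.49, 0, 1.55, 0, 12, 0]
  squeeze: 110

```text
time: 9.55
tool_pos: [451.6, 338.0, 59.9]
tool_rot: [3.123, -0.302, 0.058]
wrist_force: [-1.4, 0.6, -2.6]
grip_width: 16.7
```

```bash
python3 pry.py red 12 14 16 18 20;  python3 look.py r5.png 400,310,500,410 scene ov
```

```text
t 9.55 pos [451.64 338.02  59.91] psi -11.0 z [ 0.04 -0.01 -1.  ] F [-1.41  0.64 -2.58] w 16.7 q [ 35.  33. 112.  -3.  33. 138.]
12.0
delta [0.28, -0.08, -0.04] [-0.0, -0.1, -0.0] rows>= 0.1
14.0
delta [0.34, -0.08, 0.23] [-0.0, 1.9, -0.0] rows>= 0.3
16.0
delta [0.4, -0.08, 0.49] [-0.0, 3.9, -0.0] rows>= 0.5
18.0
delta [0.48, -0.08, 0.76] [-0.0, 5.9, -0.0] rows>= 0.8
20.0
delta [0.57, -0.08, 1.02] [0.0, 7.9, -0.0] rows>= 1.1
```

View pics/r5.png

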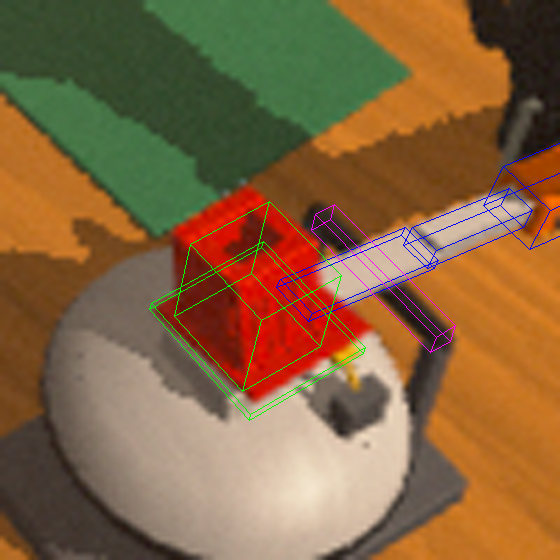

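carry_out:
  moves:
    - [1, 0.34, 0, 0.23, 0, 2, 0]
    - [1, 0.4, 0, 0.5, 0, 4, 0]
    - [1, 0.45, 0, 0.6, 0, 5, 0]
    - [1, 0.45, 0, 0.6, 0, 5, 0]

```text
time: 9.93
tool_pos: [458.4, 337.1, 54.5]
tool_rot: [3.109, -0.303, 0.189]
wrist_force: [-0.3, 0.9, -0.7]
grip_width: 16.7
```

```bash
python3 pry.py red 8 0;  python3 look.py r6.png 400,310,500,410 scene ov
```

```text
t 9.93 pos [458.38 337.12  54.48] psi -11.1 z [ 0.12 -0.02 -0.99] F [-0.27  0.87 -0.71] w 16.7 q [ 37.  33. 114. -11.  28. 147.]
8.0
delta [-0.37, -0.04, -1.19] [-0.0, -9.0, -0.1] rows>= 1.3
0.0
delta [-0.34, -0.04, -2.29] [-0.0, -17.0, -0.1] rows>= 2.4
```

View pics/r6.png

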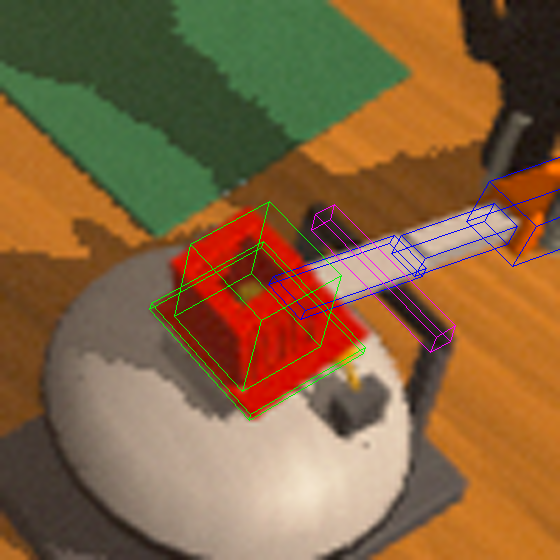

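carry_out:
  moves:
    - [1, -0.2, 0, -0.6, 0, -5, 0]
    - [1, -0.37, 0, -1.19, 0, -9, 0]
    - [1, -0.36, 0, -1.75, 0, -13, 0]
    - [1, -0.34, 0, -2.29, 0, -17, 0]
    - [1, -0.34, 0, -2.29, 0, -17, 0]

```text
time: 10.4
tool_pos: [455.6, 339.2, 78.2]
tool_rot: [-3.092, 0.304, 0.274]
wrist_force: [0.9, -0.9, -1.5]
grip_width: 17.1
```

```bash
python3 pr.py red -48 82; python3 pr.py red -48 170;python3 look.py r7.png 400,310,500,410 scene ov
```

```text
t 10.4 pos [455.59 339.23  78.19] psi -11.2 z [-0.17  0.04 -0.98] F [ 0.89 -0.93 -1.5 ] w 17.1 q [ 29.  36. 104.   9.  48. 124.]
tcp [420.07 344.98  78.45]
delta [-3.54, 0.13, 0.61] [-0.4, 0.2, -0.2] rows>= 0.9
t 10.4 pos [455.59 339.23  78.19] psi -11.2 z [-0.17  0.04 -0.98] F [ 0.89 -0.93 -1.5 ] w 17.1 q [ 29.  36. 104.   9.  48. 124.]
tcp [420.07 344.98 166.45]
delta [-5.1, 0.08, -8.05] [-0.4, 0.2, -0.2] rows>= 2.3
```

View pics/r7.png

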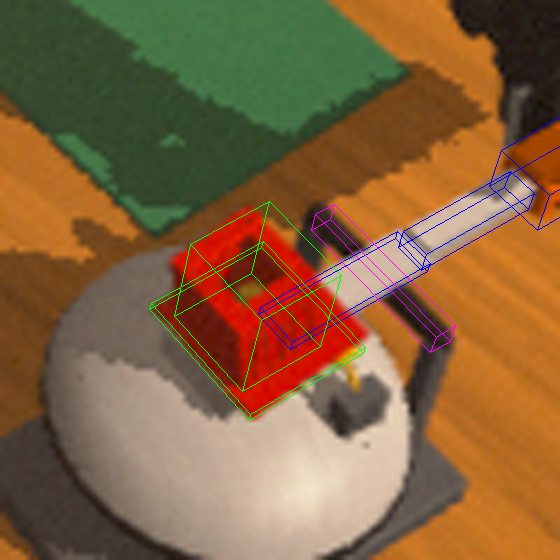

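carry_out:
  moves:
    - [1, -1.2, 0, 0.2, 0, 0, 0]
    - [1, -3.5, 0.1, 0.6, -0.4, 0.2, -0.2]
    - [1, -3.6, 0.1, 0.5, -0.4, 0.2, -0.2]
    - [1, -4.2, 0.1, -3.2, -0.4, 0.2, -0.2]
    - [1, -5, 0.1, -7, -0.4, 0.2, -0.2]

```text
time: 10.87
tool_pos: [412.8, 344.0, 153.5]
tool_rot: [-3.108, 0.294, 0.271]
wrist_force: [1.5, 1.2, -1.6]
grip_width: 17.0
```

```bash
python3 pr.py white -40 165; python3 look.py r8.png 400,280,530,410 scene ov
```

```text
t 10.87 pos [412.8  343.95 153.47] psi -10.9 z [-0.17  0.02 -0.98] F [ 1.52  1.16 -1.56] w 17.0 q [ 32.  28. 105.   8.  55. 128.]
tcp [460.67  84.95 161.45]
delta [9.3, 24.55, -2.23] [-0.9, -0.0, -7.9] rows>= 6.3
```

View pics/r8.png

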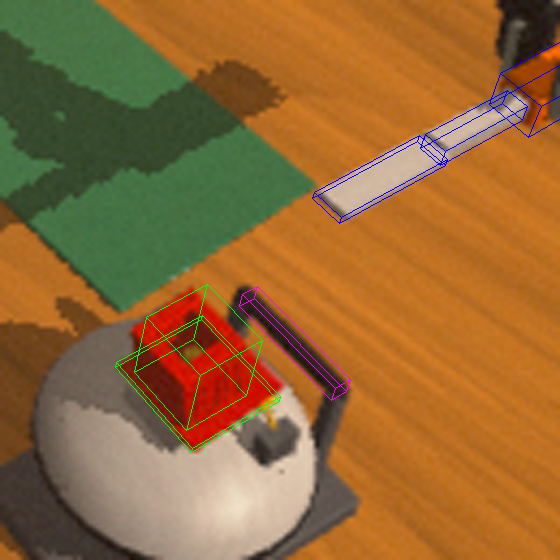

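Red cap stands tilted back and the lever is still true in the grip. On to white.

carry_out:
  moves:
    - [1, 9.3, 24.5, -2.2, -0.9, 0, -7.9]
    - [1, 9.3, 24.5, -2.2, -0.9, 0, -7.9]
    - [1, 9.3, 24.5, -2.2, -0.9, 0, -7.9]
    - [1, 9.3, 24.5, -2.2, -0.9, 0, -7.9]
    - [1, 9.3, 24.5, -2.2, -0.9, 0, -7.9]
  squeeze: 80

```text
time: 11.33
tool_pos: [452.2, 138.7, 160.1]
tool_rot: [-3.122, 0.076, 0.266]
wrist_force: [1.2, 1.2, -1.0]
grip_width: 16.8
```

```bash
python3 pr.py white -40 150
```

```text
t 11.33 pos [452.2  138.75 160.1 ] psi -2.8 z [-0.17  0.01 -0.99] F [ 1.21  1.24 -1.03] w 16.8 q [ 11.  24. 111.   3.  54. 102.]
tcp [460.67  84.95 146.45]
delta [1.32, 5.34, 1.14] [-0.2, -0.3, 0.0] rows>= 1.3
```

carry_out:
  moves:
    - [1, 1.3, 5.3, 1.1, -0.2, -0.3, 0]
    - [1, 1.3, 5.3, 1.1, -0.2, -0.3, 0]
    - [1, 1.3, 5.3, 1.1, -0.2, -0.3, 0]
    - [1, 1.3, 5.3, 1.1, -0.2, -0.3, 0]

```text
time: 11.67
tool_pos: [460.8, 86.3, 146.7]
tool_rot: [-3.124, 0.081, 0.275]
wrist_force: [-0.3, -0.0, -1.5]
grip_width: 17.1
```

```bash
python3 pr.py white -40 82;python3 look.py w1.png 290,220,420,370 scene ov;python3 look.py w1t.png 200,150,310,260 top ov
```

```text
t 11.67 pos [460.82  86.32 146.69] psi -3.0 z [-0.17  0.01 -0.98] F [-0.33 -0.01 -1.52] w 17.1 q [  6.  25. 112.   2.  53.  97.]
tcp [460.67  84.95  78.45]
delta [1.19, 0.14, 6.72] [-0.0, 0.1, -0.2] rows>= 1.6
```

View pics/w1.png

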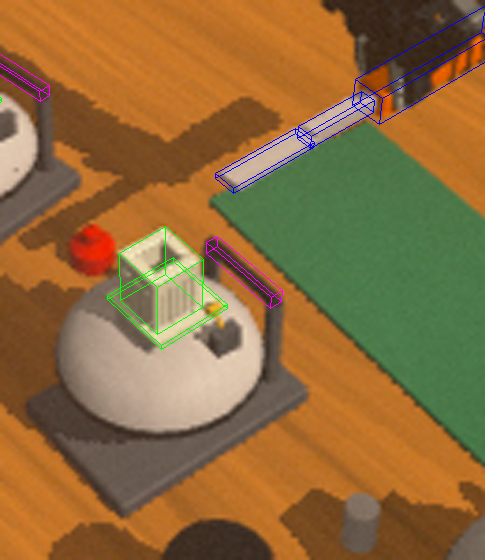

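View pics/w1t.png

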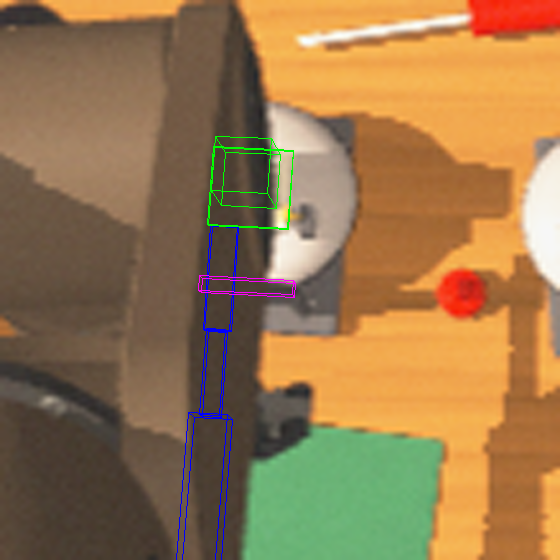

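carry_out:
  moves:
    - [1, 0.6, 0.1, 3.4, 0, 0, -0.2]
    - [1, 1.1, 0.14, 6, 0, 0.1, -0.2]
    - [1, 1.2, 0.14, 6.7, 0, 0.1, -0.2]
    - [1, 1.2, 0.14, 6.7, 0, 0.1, -0.2]

```text
time: 12.1
tool_pos: [460.3, 86.0, 77.8]
tool_rot: [-3.124, 0.071, 0.277]
wrist_force: [-0.4, -0.3, -1.7]
grip_width: 16.5
```

```bash
python3 pr.py white -15 81;python3 look.py w2.png 300,250,410,350 scene ov
```

```text
t 12.1 pos [460.28  85.96  77.77] psi -2.6 z [-0.18  0.01 -0.98] F [-0.37 -0.3  -1.7 ] w 16.5 q [  6.  31. 115.   2.  44.  97.]
tcp [485.64  83.73  77.45]
delta [2.51, 0.11, -0.42] [0.0, 0.1, 0.2] rows>= 0.6
```

View pics/w2.png

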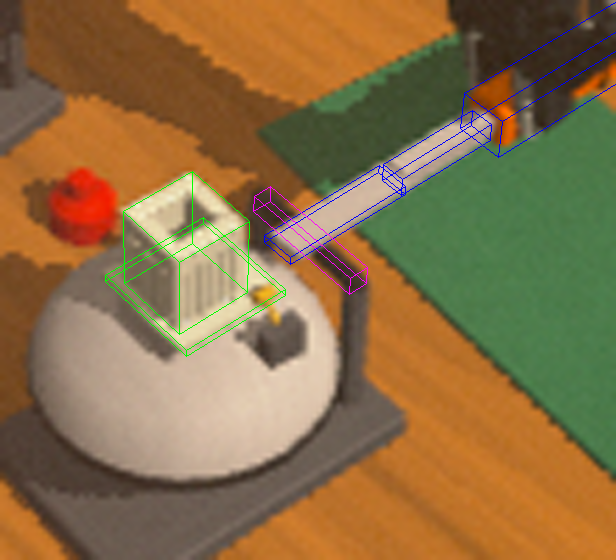

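carry_out:
  moves:
    - [1, 0.8, 0.04, -0.14, 0, 0, 0.1]
    - [1, 1.6, 0.1, -0.27, 0, 0, 0.2]
    - [1, 2.2, 0.1, -0.37, 0, 0, 0.2]
    - [1, 2.5, 0.1, -0.42, 0, 0.1, 0.2]
    - [1, 2.5, 0.1, -0.42, 0, 0.1, 0.2]
  squeeze: 110

```text
time: 12.57
tool_pos: [488.9, 82.8, 79.3]
tool_rot: [-3.125, 0.08, 0.266]
wrist_force: [0.6, -0.1, -1.3]
grip_width: 17.1
```

```bash
python3 pry.py white 0 4 8 12 15 17 19;python3 look.py w3.png 300,250,410,350 scene ov
```

```text
t 12.57 pos [488.9   82.78  79.26] psi -2.9 z [-0.17  0.01 -0.99] F [ 0.63 -0.13 -1.32] w 17.1 q [  5.  32. 111.   2.  46.  97.]
0.0
delta [-0.28, -0.08, 0.3] [-0.0, -0.3, -0.1] rows>= 0.1
4.0
delta [-0.16, -0.08, 0.84] [-0.0, 3.7, -0.1] rows>= 0.5
8.0
delta [0.0, -0.08, 1.36] [-0.0, 7.7, -0.1] rows>= 1.1
12.0
delta [0.2, -0.08, 1.87] [-0.0, 11.7, -0.1] rows>= 1.6
15.0
delta [0.37, -0.08, 2.25] [-0.0, 14.7, -0.1] rows>= 2.1
17.0
delta [0.49, -0.08, 2.49] [-0.0, 16.7, -0.1] rows>= 2.3
19.0
delta [0.63, -0.08, 2.73] [-0.0, 18.7, -0.1] rows>= 2.6
```

View pics/w3.png

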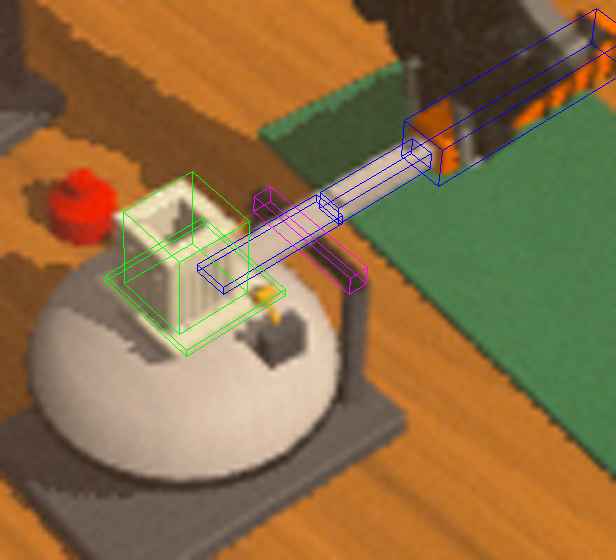

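carry_out:
  moves:
    - [1, -0.15, -0.1, 0.84, 0, 3.7, 0]
    - [1, 0, -0.1, 1.36, 0, 7.7, 0]
    - [1, 0.2, -0.1, 1.87, 0, 11.7, 0]
    - [1, 0.37, -0.1, 2.25, 0, 14.7, 0]
    - [1, 0.49, -0.1, 2.49, 0, 16.7, 0]

```text
time: 13.03
tool_pos: [486.7, 83.9, 53.4]
tool_rot: [3.132, -0.079, 0.191]
wrist_force: [-0.7, 0.8, -2.0]
grip_width: 17.1
```

carry_out:
  moves:
    - [1, 0, 0, 0, 0, 0, 0]
    - [1, 0, 0, 0, 0, 0, 0]

```text
time: 13.2
tool_pos: [487.2, 83.8, 53.5]
tool_rot: [3.132, -0.079, 0.185]
wrist_force: [-4.3, 0.4, -1.9]
grip_width: 16.6
```

```bash
python3 pry.py white 8 4 0;python3 look.py w4.png 300,250,410,350 scene ov
```

```text
t 13.2 pos [487.24  83.79  53.48] psi -2.9 z [ 0.12 -0.01 -0.99] F [-4.32  0.36 -1.94] w 16.6 q [  7.  29. 126.  -4.  19. 103.]
8.0
delta [0.09, 0.01, -1.23] [0.0, -8.8, -0.1] rows>= 1.2
4.0
delta [0.08, 0.01, -1.78] [0.0, -12.8, -0.1] rows>= 1.8
0.0
delta [0.11, 0.02, -2.33] [0.0, -16.8, -0.1] rows>= 2.3
```

View pics/w4.png

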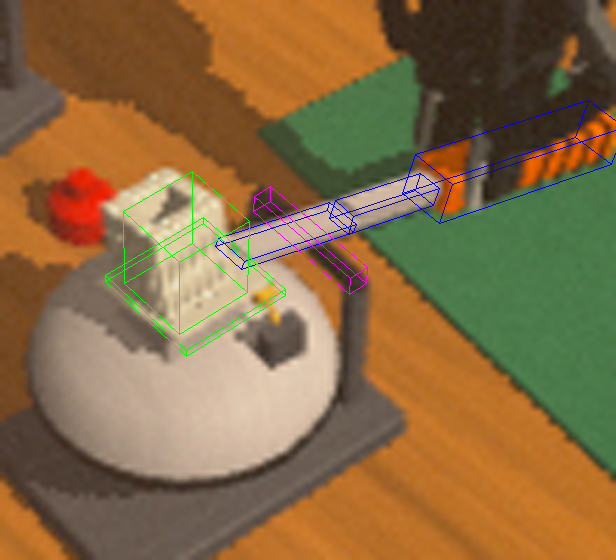

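carry_out:
  moves:
    - [1, 0.1, 0, 0.35, 0, 2, 0]
    - [1, 0.1, 0, 0.35, 0, 2, 0]
    - [1, 0.1, 0, -0.6, 0, -4.4, 0]
    - [1, 0.1, 0, -1.23, 0, -8.8, 0]
    - [1, 0.1, 0, -1.5, 0, -10.8, 0]

```text
time: 13.67
tool_pos: [484.2, 84.1, 69.3]
tool_rot: [-3.135, 0.08, 0.129]
wrist_force: [-20.2, -0.8, 1.9]
grip_width: 16.7
```

```bash
python3 pry.py white 0;python3 look.py w5.png 300,250,410,350 scene ov
```

```text
t 13.67 pos [484.16  84.08  69.35] psi -2.9 z [-0.08  0.01 -1.  ] F [-20.15  -0.81   1.93] w 16.7 q [  6.  31. 116.   1.  38.  98.]
0.0
delta [0.09, 0.03, -0.75] [-0.1, -5.3, -0.1] rows>= 0.7
```

View pics/w5.png

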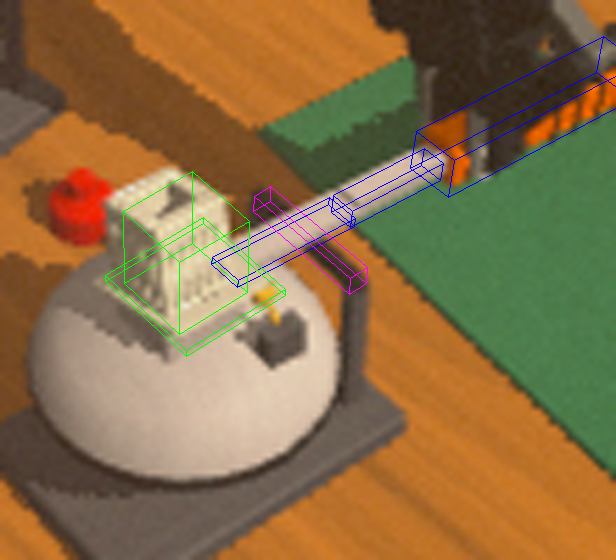

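carry_out:
  moves:
    - [1, -0.5, 0, -0.2, 0, -2, 0]
    - [1, -0.9, 0, -0.6, 0, -5.3, 0]
    - [1, -2.2, 0, -0.4, 0, -5.3, 0]
    - [1, -4, 0, -0.1, 0, -5.3, 0]
    - [1, -4.2, 0, 0, 0, -5.3, 0]
  squeeze: 80

```text
time: 14.13
tool_pos: [443.5, 86.1, 71.5]
tool_rot: [-3.125, 0.079, 0.257]
wrist_force: [-3.5, 0.4, -2.1]
grip_width: 17.1
```

```bash
python3 pr.py white -52 165;python3 look.py w6.png 300,240,420,350 scene ov
```

```text
t 14.13 pos [443.53  86.11  71.52] psi -2.9 z [-0.16  0.01 -0.99] F [-3.47  0.42 -2.11] w 17.1 q [  6.  30. 118.   2.  41.  97.]
tcp [448.68  85.53 161.45]
delta [-0.96, 0.03, -8.96] [-0.0, -0.6, -0.1] rows>= 2.2
```

View pics/w6.png

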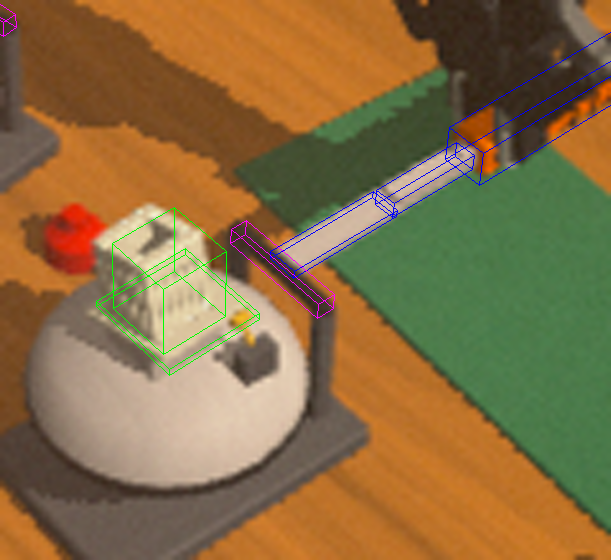

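carry_out:
  moves:
    - [1, -0.2, 0, -2, 0, -0.6, 0]
    - [1, -0.6, 0, -5.5, 0, -0.6, 0]
    - [1, -1, 0, -9, 0, -0.6, 0]
    - [1, -1, 0, -9, 0, -0.6, 0]

```text
time: 14.52
tool_pos: [453.9, 86.2, 167.3]
tool_rot: [-3.124, 0.079, 0.258]
wrist_force: [2.4, 0.8, -0.1]
grip_width: 16.8
```

```bash
python3 pr.py blue -40 165;python3 look.py w7.png 270,200,430,350 scene ov
```

```text
t 14.52 pos [453.95  86.23 167.27] psi -2.9 z [-0.16  0.01 -0.99] F [ 2.42  0.84 -0.11] w 16.8 q [  6.  22. 112.   2.  55.  97.]
tcp [ 449.9  -143.03  161.45]
delta [0.83, 22.92, 0.41] [-1.6, -0.6, -8.5] rows>= 5.5
```

View pics/w7.png

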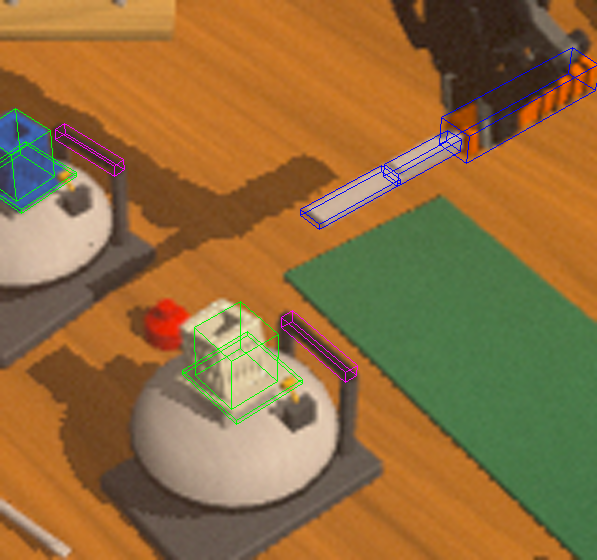

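White is free and tilted; lever still aligned. On to blue.

carry_out:
  moves:
    - [1, 0.8, 22.9, 0.4, -1.6, -0.6, -8.5]
    - [1, 0.8, 22.9, 0.4, -1.6, -0.6, -8.5]
    - [1, 0.8, 22.9, 0.4, -1.6, -0.6, -8.5]
    - [1, 0.8, 22.9, 0.4, -1.6, -0.6, -8.5]
    - [1, 0.8, 22.9, 0.4, -1.6, -0.6, -8.5]

```text
time: 14.98
tool_pos: [445.6, -124.3, 156.4]
tool_rot: [3.115, 0.157, -0.287]
wrist_force: [1.7, -0.5, -0.8]
grip_width: 17.0
```

```bash
python3 pr.py blue -40 120
```

```text
t 14.98 pos [ 445.61 -124.35  156.39] psi 5.8 z [-0.18 -0.02 -0.98] F [ 1.73 -0.54 -0.77] w 17.0 q [-16.  24. 112.  -5.  54.  71.]
tcp [ 449.9  -143.03  116.45]
delta [0.96, 1.9, 3.88] [0.0, 0.5, -0.0] rows>= 1.1
```

carry_out:
  moves:
    - [1, 0.6, 1.9, 2, 0, 0.5, 0]
    - [1, 0.96, 1.9, 3.9, 0, 0.5, 0]
    - [1, 0.96, 1.9, 3.9, 0, 0.5, 0]
    - [1, 0.96, 1.9, 3.9, 0, 0.5, 0]

```text
time: 15.32
tool_pos: [449.2, -141.0, 116.0]
tool_rot: [3.117, 0.155, -0.277]
wrist_force: [0.7, 1.0, -2.6]
grip_width: 16.6
```

```bash
python3 pr.py blue -40 82;python3 look.py b1.png 240,190,350,300 scene ov; python3 look.py b1t.png 270,150,370,260 top ov
```

```text
t 15.32 pos [ 449.17 -141.03  115.98] psi 5.7 z [-0.18 -0.02 -0.98] F [ 0.75  1.02 -2.58] w 16.6 q [-18.  27. 113.  -5.  49.  70.]
tcp [ 449.9  -143.03   78.45]
delta [0.71, 0.21, 3.68] [-0.0, 0.1, -0.1] rows>= 0.9
```

View pics/b1.png

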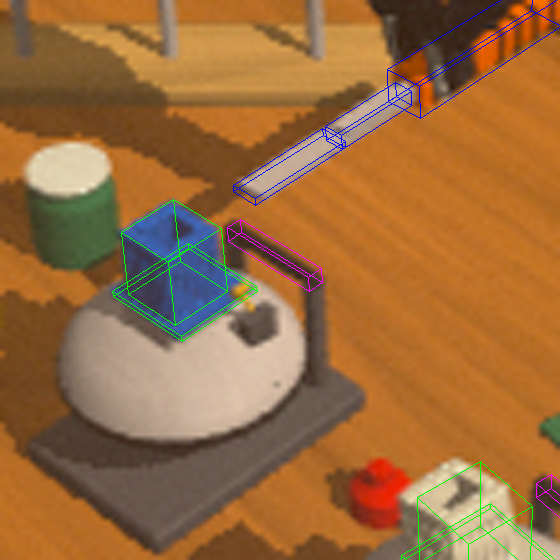

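View pics/b1t.png

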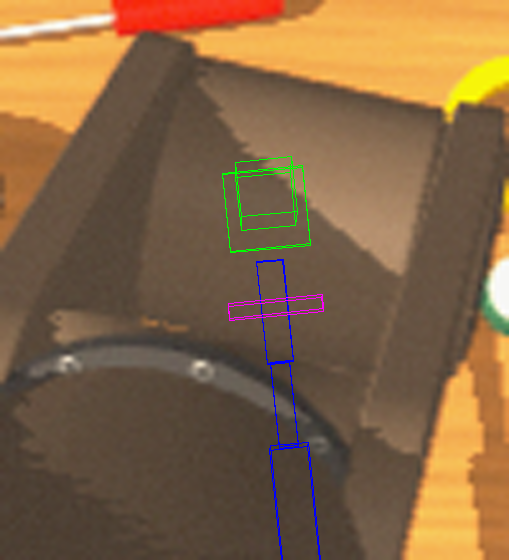

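carry_out:
  moves:
    - [1, 0.4, 0.2, 2, 0, 0, 0]
    - [1, 0.7, 0.2, 3.7, 0, 0.1, -0.1]
    - [1, 0.7, 0.2, 3.7, 0, 0.1, -0.1]
    - [1, 0.7, 0.2, 3.7, 0, 0.1, -0.1]

```text
time: 15.75
tool_pos: [450.6, -142.6, 79.7]
tool_rot: [3.116, 0.161, -0.27]
wrist_force: [1.0, -0.4, -1.5]
grip_width: 16.7
```

```bash
python3 pr.py blue -15 81;python3 look.py b2.png 250,200,340,290 scene ov
```

```text
t 15.75 pos [ 450.62 -142.57   79.66] psi 5.9 z [-0.17 -0.02 -0.99] F [ 1.04 -0.38 -1.47] w 16.7 q [-18.  31. 115.  -6.  44.  71.]
tcp [ 474.77 -140.51   77.45]
delta [2.43, 0.04, -0.2] [0.1, -0.1, 0.1] rows>= 0.6
```

View pics/b2.png

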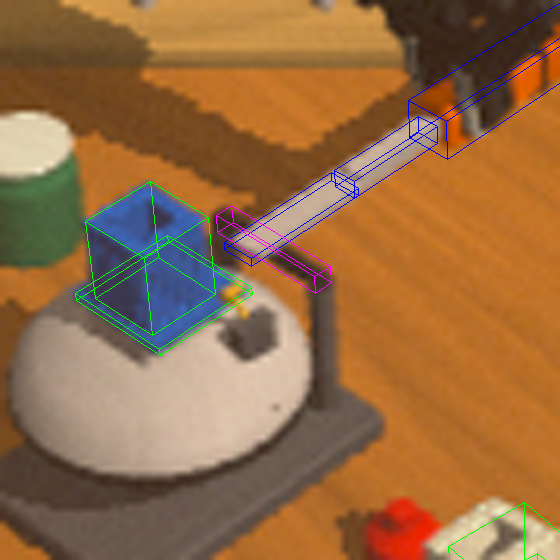

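carry_out:
  moves:
    - [1, 0.8, 0, -0.05, 0, 0, 0.1]
    - [1, 1.5, 0, -0.1, 0, 0, 0.1]
    - [1, 2, 0, -0.12, 0, 0, 0.1]
    - [1, 2.4, 0, -0.17, 0, 0, 0.1]
    - [1, 2.4, 0, -0.17, 0, 0, 0.1]
  squeeze: 110

```text
time: 16.22
tool_pos: [475.8, -140.8, 76.9]
tool_rot: [3.116, 0.157, -0.267]
wrist_force: [-0.8, 0.7, -1.7]
grip_width: 16.7
```

```bash
python3 pry.py blue 0 4 8 12 15 18;python3 look.py b3.png 250,200,340,290 scene ov
```

```text
t 16.22 pos [ 475.81 -140.8    76.92] psi 5.8 z [-0.17 -0.02 -0.99] F [-0.84  0.74 -1.71] w 16.7 q [-17.  32. 112.  -5.  45.  71.]
0.0
delta [-0.1, -0.04, 0.03] [0.1, -0.2, -0.0] rows>= 0.0
4.0
delta [0.03, -0.04, 0.57] [0.1, 3.8, -0.0] rows>= 0.5
8.0
delta [0.19, -0.04, 1.09] [0.1, 7.8, -0.0] rows>= 1.1
12.0
delta [0.39, -0.04, 1.6] [0.1, 11.8, -0.0] rows>= 1.6
15.0
delta [0.56, -0.04, 1.98] [0.1, 14.8, -0.0] rows>= 2.1
18.0
delta [0.75, -0.04, 2.34] [0.1, 17.8, -0.0] rows>= 2.5
```

View pics/b3.png

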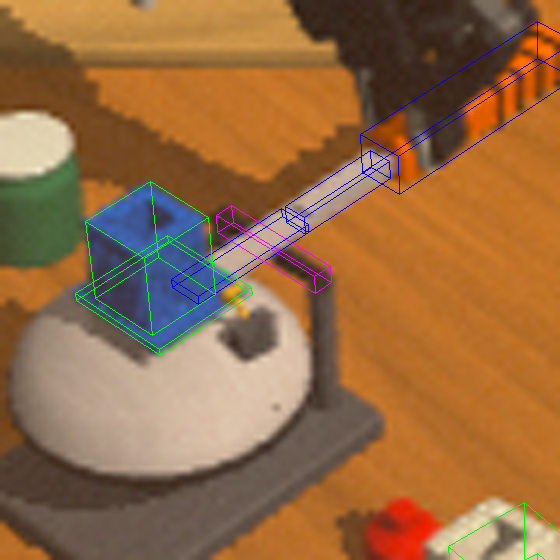

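carry_out:
  moves:
    - [1, 0, 0, 0.57, 0, 3.8, 0]
    - [1, 0.15, 0, 1.1, 0, 7.8, 0]
    - [1, 0.3, 0, 1.6, 0, 11.8, 0]
    - [1, 0.45, 0, 2, 0, 14.8, 0]
    - [1, 0.6, 0, 2.35, 0, 17.8, 0]

```text
time: 16.68
tool_pos: [475.8, -141.0, 52.7]
tool_rot: [-3.126, -0.156, -0.22]
wrist_force: [0.5, 2.2, -1.7]
grip_width: 17.1
```

carry_out:
  moves:
    - [1, 0, 0, 0.1, 0, 0.5, 0]
    - [1, 0, 0, 0.1, 0, 0.5, 0]

```text
time: 16.85
tool_pos: [474.9, -140.5, 51.2]
tool_rot: [-3.123, -0.155, -0.228]
wrist_force: [0.7, 0.3, -0.8]
grip_width: 16.7
```

```bash
python3 pry.py blue 8 4 0; python3 pr.py blue -20 81; python3 pr.py blue -48 82; python3 look.py b4.png 250,200,340,290 scene ov
```

```text
t 16.85 pos [ 474.95 -140.48   51.24] psi 5.7 z [ 0.14  0.01 -0.99] F [ 0.67  0.31 -0.77] w 16.7 q [-23.  29. 127.  14.  17.  49.]
8.0
delta [0.29, 0.0, -1.43] [0.0, -10.4, -0.1] rows>= 1.4
4.0
delta [0.3, 0.0, -1.98] [0.0, -14.4, -0.1] rows>= 2.0
0.0
delta [0.35, 0.0, -2.53] [0.0, -18.4, -0.1] rows>= 2.6
t 16.85 pos [ 474.95 -140.48   51.24] psi 5.7 z [ 0.14  0.01 -0.99] F [ 0.67  0.31 -0.77] w 16.7 q [-23.  29. 127.  14.  17.  49.]
tcp [ 469.79 -141.01   77.45]
delta [-0.13, 0.0, -2.67] [0.0, -18.4, -0.1] rows>= 2.6
t 16.85 pos [ 474.95 -140.48   51.24] psi 5.7 z [ 0.14  0.01 -0.99] F [ 0.67  0.31 -0.77] w 16.7 q [-23.  29. 127.  14.  17.  49.]
tcp [ 441.94 -143.84   78.45]
delta [-2.89, 0.01, -3.18] [0.0, -18.4, -0.1] rows>= 2.6
```

View pics/b4.png

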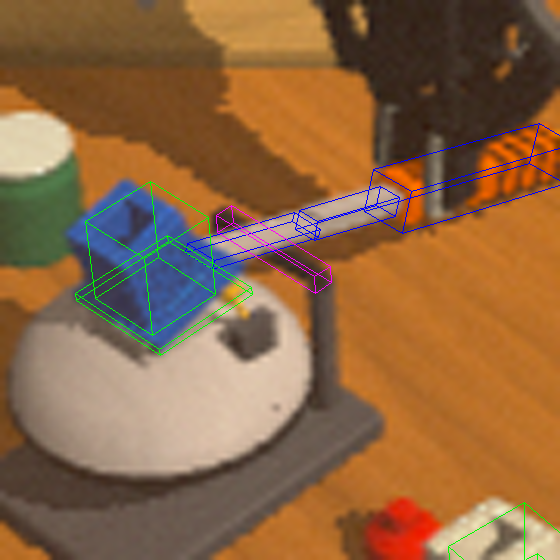

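Blue lifted well clear of its clips. Lower the tip, withdraw, rise.

carry_out:
  moves:
    - [1, -0.05, 0, -0.8, 0, -6, 0]
    - [1, -0.1, 0, -1.7, 0, -12, 0]
    - [1, -0.2, 0, -2.65, 0, -18.4, 0]
    - [1, -2, 0, -3, 0, -18.4, 0]
    - [1, -2.9, 0, -3.2, 0, -18.4, 0]
  squeeze: 80

```text
time: 17.32
tool_pos: [444.7, -144.4, 79.5]
tool_rot: [3.113, 0.159, -0.272]
wrist_force: [0.0, 0.3, -2.6]
grip_width: 16.9
```

```bash
python3 pr.py blue -52 165; python3 look.py b5.png 250,200,340,290 scene ov
```

```text
t 17.32 pos [ 444.73 -144.41   79.5 ] psi 5.8 z [-0.17 -0.02 -0.98] F [ 0.05  0.29 -2.64] w 16.9 q [-18.  31. 115.  -6.  43.  71.]
tcp [ 437.96 -144.24  161.45]
delta [-2.08, -0.06, -7.95] [0.2, -0.0, 0.0] rows>= 2.0
```

View pics/b5.png

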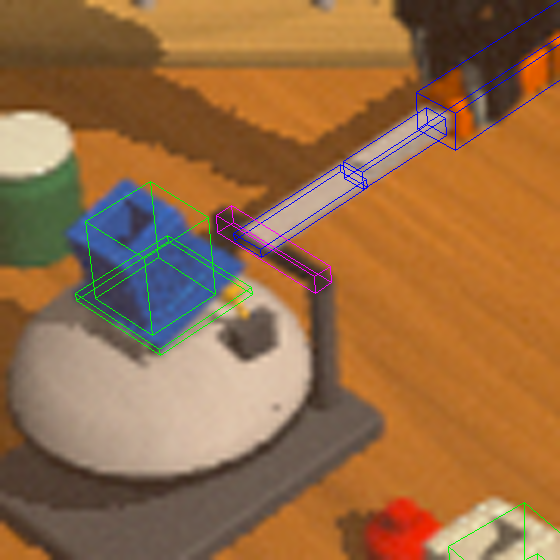

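carry_out:
  moves:
    - [1, -1, 0, -3, 0, 0, 0]
    - [1, -2, 0, -7, 0, 0, 0]
    - [1, -2, 0, -8, 0, 0, 0]

```text
time: 17.62
tool_pos: [437.4, -144.9, 164.9]
tool_rot: [3.115, 0.155, -0.267]
wrist_force: [2.7, -1.3, -0.6]
grip_width: 16.9
```

```bash
python3 -c "
from plan import *
st(); delta([445.3,114.3,130],rot(83,-10))"
```

```text
t 17.62 pos [ 437.42 -144.89  164.9 ] psi 5.7 z [-0.17 -0.02 -0.99] F [ 2.67 -1.29 -0.57] w 16.9 q [-19.  22. 113.  -5.  54.  69.]
delta [3.89, -25.72, 2.79] [-13.1, -0.0, -76.2] rows>= 10.8
```

carry_out:
  moves:
    - [1, 3.9, -25.7, 2, -13, 0, -76]
    - [1, 3.9, -25.7, 2, -13, 0, -76]
    - [1, 3.9, -25.7, 2, -13, 0, -76]
    - [1, 3.9, -25.7, 2, -13, 0, -76]
    - [1, 3.9, -25.7, 2, -13, 0, -76]

```text
time: 18.03
tool_pos: [443.9, 64.2, 139.5]
tool_rot: [2.868, 1.096, -0.25]
wrist_force: [0.5, -0.4, -2.3]
grip_width: 16.7
```

```bash
python3 -c "
from plan import *
st(); delta([445.3,114.3,110],rot(83,-10))"
```

```text
t 18.03 pos [443.95  64.2  139.48] psi 41.8 z [-0.13 -0.11 -0.99] F [ 0.47 -0.42 -2.27] w 16.7 q [  9.  24. 116.  -7.  49.  62.]
delta [3.9, -3.64, 2.31] [-7.2, -0.1, -40.5] rows>= 5.7
```

carry_out:
  moves:
    - [1, 3.9, -3.6, 2, -7.2, 0, -40.5]
    - [1, 3.9, -3.6, 2, -7.2, 0, -40.5]
    - [1, 3.9, -3.6, 2, -7.2, 0, -40.5]
    - [1, 3.9, -3.6, 2, -7.2, 0, -40.5]
    - [1, 3.9, -3.6, 2, -7.2, 0, -40.5]

```text
time: 18.45
tool_pos: [446.2, 113.2, 112.9]
tool_rot: [2.355, 1.9, -0.205]
wrist_force: [0.0, 0.0, -1.3]
grip_width: 16.6
```

```bash
python3 -c "
from plan import *
st(); delta([445.3,114.3,40],rot(83,-10))"
```

```text
t 18.45 pos [446.23 113.17 112.87] psi 77.8 z [-0.04 -0.17 -0.98] F [ 0.01  0.01 -1.26] w 16.6 q [ 17.  25. 119. -13.  42.  40.]
delta [1.35, -0.11, 7.16] [-0.9, -0.1, -5.1] rows>= 1.7
```

carry_out:
  moves:
    - [1, 0.5, -0.1, 3, -0.9, 0, -5]
    - [1, 1.3, -0.1, 7.2, -0.9, 0, -5]
    - [1, 1.3, -0.1, 7.2, -0.9, 0, -5]
    - [1, 1.3, -0.1, 7.2, -0.9, 0, -5]

```text
time: 18.78
tool_pos: [443.8, 112.6, 39.0]
tool_rot: [2.274, 1.991, -0.205]
wrist_force: [0.3, 0.4, -1.6]
grip_width: 16.9
```

```bash
python3 -c "
from plan import *
st(); delta([445.3,114.3,10.5],rot(83,-10))"; python3 look.py m1.png 340,240,480,360 scene ov
```

```text
t 18.78 pos [443.82 112.62  39.01] psi 82.4 z [-0.03 -0.17 -0.98] F [ 0.27  0.42 -1.59] w 16.9 q [ 18.  33. 122. -17.  31.  41.]
delta [0.68, 0.14, 2.77] [-0.4, 0.1, -0.5] rows>= 0.7
```

View pics/m1.png

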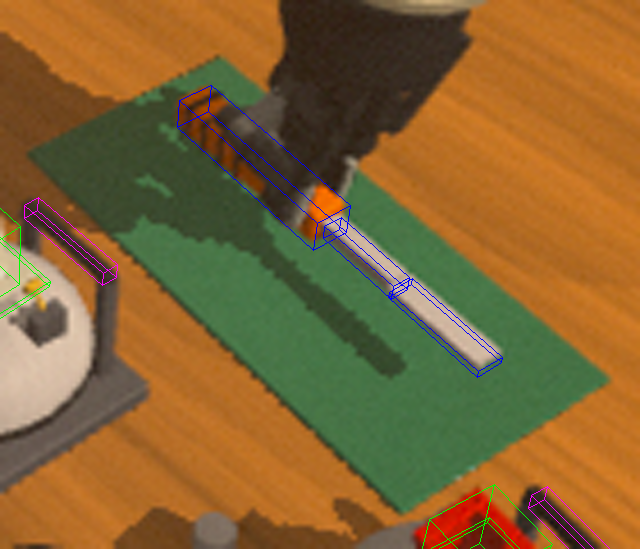

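Lower slowly until contact, then release.

carry_out:
  moves:
    - [1, 0.3, 0.1, 1.5, 0, 0, 0]
    - [1, 0.6, 0.1, 2.4, 0, 0, 0]
    - [1, 0.7, 0.1, 2.8, -0.4, 0, -0.5]
    - [1, 0.7, 0.1, 2.8, -0.4, 0, -0.5]
    - [1, 0.7, 0.1, 2.85, -0.4, 0, -0.5]

```text
time: 19.25
tool_pos: [447.5, 115.3, 11.8]
tool_rot: [2.259, 1.998, -0.19]
wrist_force: [0.1, 0.1, -2.1]
grip_width: 16.5
```

carry_out:
  moves:
    - [1, 0, 0, 0.05, 0, 0, 0]
    - [1, 0, 0, 0.05, 0, 0, 0]
    - [3, 0, 0, 0, 0, 0, 0]
    - [3.5, 0, 0, 0, 0, 0, 0]
    - [4, 0, 0, 0, 0, 0, 0]

```text
time: 19.67
tool_pos: [447.4, 115.3, 11.2]
tool_rot: [2.26, 1.998, -0.19]
wrist_force: [-0.4, -0.0, -0.3]
grip_width: 40.2
```

carry_out:
  moves:
    - [4.5, 0, 0, 0, 0, 0, 0]
    - [4.5, -0.2, 0, -1.5, 0, 0, 0]
    - [4.5, -0.6, 0, -4, 0, 0, 0]
    - [4.5, -1.4, 0, -8, 0, 0, 0]
    - [4.5, -2.5, 0, -14, 0, 0, 0]

```text
time: 20.08
tool_pos: [445.2, 114.8, 134.4]
tool_rot: [2.26, 2.0, -0.195]
wrist_force: [1.7, 0.1, 0.1]
grip_width: 44.9
```

```bash
python3 -c "
from plan import *
st()";  python3 look.py m2.png 240,210,490,400 scene;python3 look.py m2t.png 140,150,350,290 top
```

```text
t 20.08 pos [445.25 114.85 134.45] psi 83.0 z [-0.02 -0.17 -0.98] F [1.68 0.13 0.11] w 44.9 q [ 18.  23. 118. -13.  44.  35.]
```

View pics/m2.png

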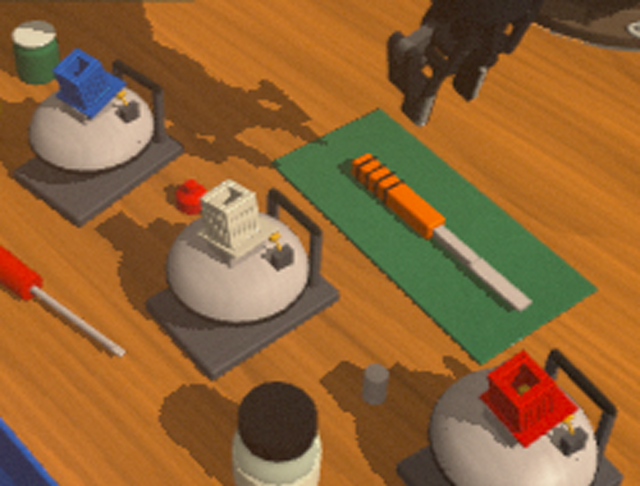

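View pics/m2t.png

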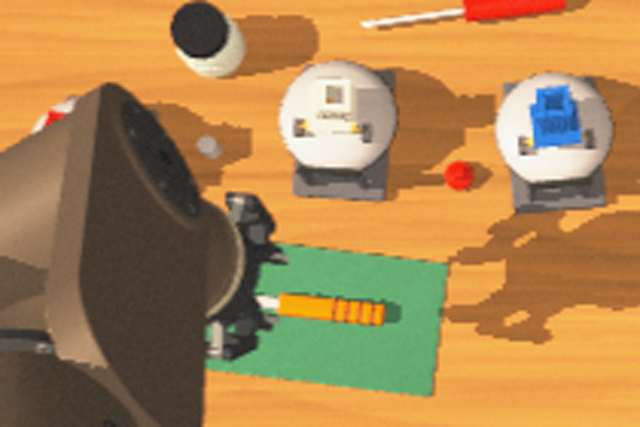

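```bash
cat > fit6.py <<'E'
from fit import *
import sys,pickle
from pr import JIG
np.set_printoptions(precision=2,suppress=True)
def pose_boxes(boxes,p):
    M=R.from_euler('ZYX',p[3:6],degrees=True).as_matrix()
    return [b@M.T+p[:3] for b in boxes]
def fit6(views,p0,prior_s=(6,6,6,12,8,6)):
    rs=[roi(m,10) for _,m in views]; p0=np.array(p0,float)
    def cost(p):
        c=0
        for (s,m),r in zip(views,rs):
            a=render(s,pose_boxes(CAP,p),r); M=m[r[1]:r[3],r[0]:r[2]].astype(float)
            c+=np.abs(a-M).sum()/M.sum()
        return c+0.03*np.sum(((p-p0)/prior_s)**2)
    best=None
    for k in range(4):
        rng=np.random.default_rng(k)
        sim=np.vstack([p0]+[p0+np.eye(6)[i]*[5,5,4,12,6,5][i]*rng.choice([-1,1]) for i in range(6)])
        r=minimize(cost,p0,method='Nelder-Mead',options=dict(initial_simplex=sim,maxiter=600,xatol=.05,fatol=1e-4))
        if best is None or r.fun<best.fun: best=r
    return best.x,best.fun
def colmask(s,name):
    h=cv2.cvtColor(s['pixels'],cv2.COLOR_RGB2HSV).astype(int)
    if name=='red': return ((h[...,0]<5)|(h[...,0]>174))&(h[...,1]>190)
    if name=='blue': return (h[...,0]>100)&(h[...,0]<125)&(h[...,1]>110)
if __name__=='__main__':
    name=sys.argv[1]; cams=sys.argv[2].split(',')
    x,y,a=JIG[name]; c0=np.array([x,y,89])
    if len(sys.argv)>3: x,y,a=map(float,sys.argv[3:6])
    S={}
    V=[];
    for c in cams:
        s=snap(c); u,v=proj(s,np.array([[x,y,108.]]))[0]
        rr=[r for r in optics.cut_out(c,'cap_a') if np.hypot((r['box'][0]+r['box'][2])/2-u,(r['box'][1]+r['box'][3])/2-v)<14 and r['mask'].sum()<1100]
        print(c,[(round(r['conf'],2),int(r['mask'].sum())) for r in rr])
        if rr:
            m=rr[0]['mask']
            V.append((s,m))
        S[c]=s
    # cap pitch: front (-x) up => rotation about +y by positive angle? R_y(+p): x->-z so -x -> +z : positive
    p,f=fit6(V,[x,y,89,a,12,0]); print(name,'pose x y z yaw pitch roll',p,'cost',round(f,3))
    for vw in V:
        if len(V)>1: print('   single',fit6([vw],p)[0])
    for c,s in S.items():
        u,v=proj(s,np.array([[x,y,108.]]))[0]; w=35 if c=='scene' else 25
        l,t=int(u-w),int(v-w); sc=560/(2*w)
        im=cv2.resize(s['pixels'][t:t+2*w,l:l+2*w,::-1],None,fx=sc,fy=sc,interpolation=cv2.INTER_CUBIC).copy()
        draw(im,s,pose_boxes(CAP,p),(0,255,0),sc,np.array([l,t])); draw(im,s,place(FUL,(JIG[name][0],JIG[name][1],np.radians(JIG[name][2])),0),(255,0,255),sc,np.array([l,t]))
        S[c]=im
    cv2.imwrite(f'pics/cap_{name}_{len(cams)}.png',cv2.resize(np.hstack(list(S.values())),None,fx=.7,fy=.7))
E
python3 fit6.py white scene,top; python3 fit6.py blue scene,top; python3 fit6.py red scene
```

```text
scene [(0.85, 611)]
top [(0.6, 266)]
white pose x y z yaw pitch roll [624.06  76.4   90.64  -1.22   5.69   4.99] cost 0.27
   single [624.76  76.1   90.34  -0.42   4.14   5.79]
   single [624.65  76.87  91.61   1.46   0.24   6.67]
scene [(0.82, 482)]
top [(0.8, 268)]
blue pose x y z yaw pitch roll [ 609.39 -127.05   89.3     8.16   12.8     0.92] cost 0.232
   single [ 609.9  -128.26   89.23    8.75   13.23    0.8 ]
   single [ 608.65 -126.19   89.33    8.4    12.59    0.43]
scene [(0.86, 746)]
red pose x y z yaw pitch roll [585.12 312.68  88.25 -10.6   14.51  -2.04] cost 0.09
```

View pics/cap_white_2.png

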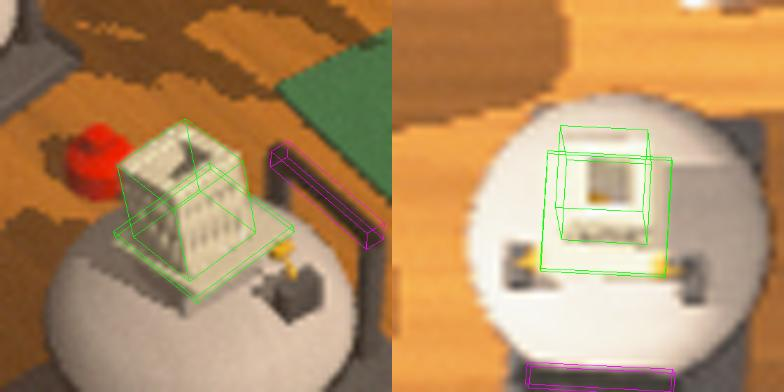

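View pics/cap_blue_2.png

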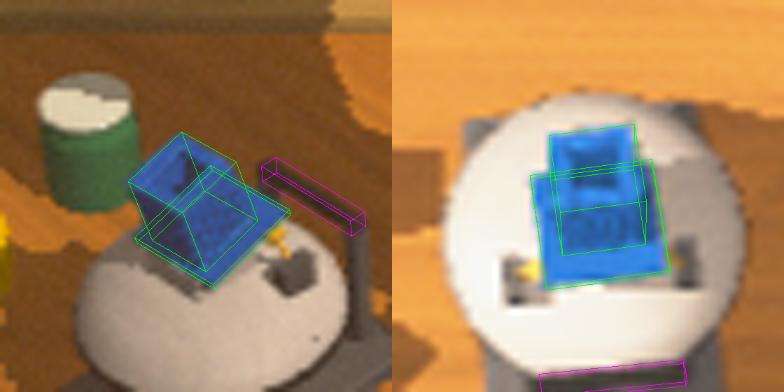

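Run:
```python
from h import *
import pickle
o=pickle.load(open('a0.pkl','rb'))
rows=[]
for c,(l,t,w) in {'scene':(310,275,46),'top':(230,168,40)}.items():
    cur=np.mean([optics.snapshot(c)['pixels'].astype(float) for _ in range(5)],0).astype(np.uint8)
    f=lambda im:cv2.resize(im[t:t+w,l:l+w,::-1],(390,290),interpolation=cv2.INTER_LANCZOS4)
    g=lambda im:np.clip(((im/255.)**1.6*255*1.1),0,255).astype(np.uint8)
    rows.append(np.hstack([g(f(o[c]['pixels'])),g(f(cur))]))
cv2.imwrite('pics/wcmp.png',np.vstack(rows))
```

```text
(no output)
```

View pics/wcmp.png

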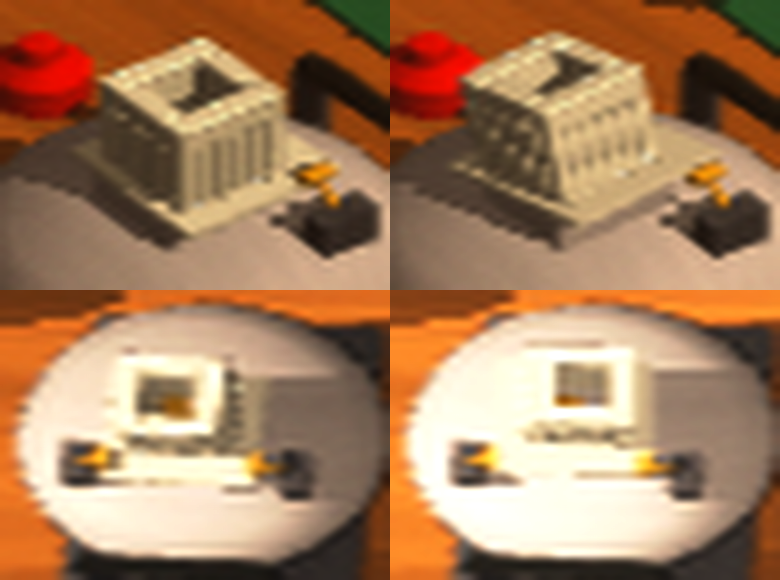

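```bash
cat > cmp.py <<'E'
from h import *
import pickle,sys
o=pickle.load(open('a0.pkl','rb'))
W={'white':{'scene':(310,275,46),'top':(230,168,40)},'blue':{'scene':(252,224,46),'top':(302,170,40)},'red':{'scene':(420,342,54),'top':(148,180,40)}}
rows=[]
for c,(l,t,w) in W[sys.argv[1]].items():
    cur=np.mean([optics.snapshot(c)['pixels'].astype(float) for _ in range(4)],0).astype(np.uint8)
    f=lambda im:cv2.resize(im[t:t+w,l:l+w,::-1],(390,290),interpolation=cv2.INTER_LANCZOS4)
    g=lambda im:np.clip(((im/255.)**1.3*255*1.1),0,255).astype(np.uint8)
    rows.append(np.hstack([g(f(o[c]['pixels'])),g(f(cur))]))
cv2.imwrite('pics/cmp_'+sys.argv[2]+'.png',np.vstack(rows))
E
python3 cmp.py blue b1; python3 cmp.py red r1
```

```text
(no output)
```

View pics/cmp_b1.png

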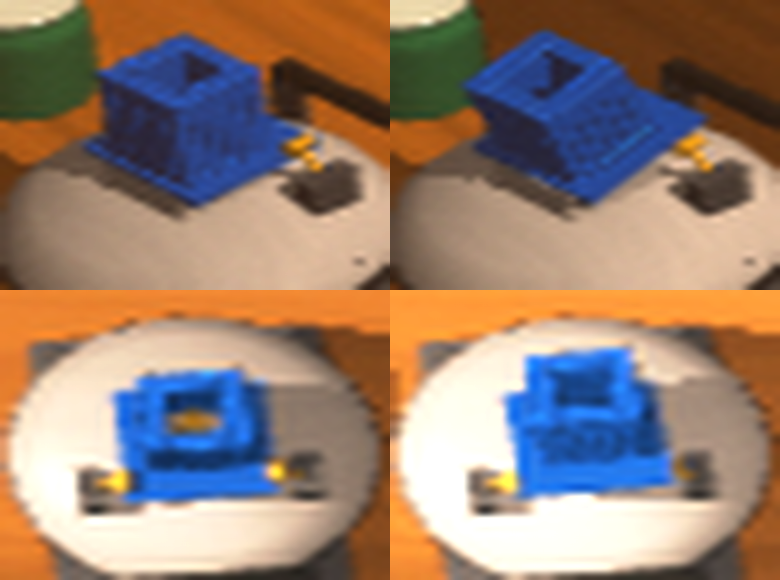

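View pics/cmp_r1.png

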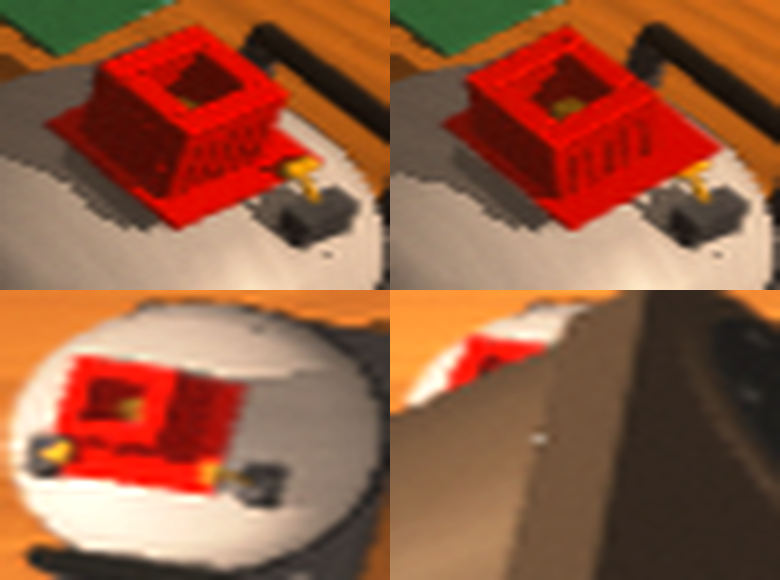

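```bash
python3 -c "
from plan import *
st(); delta([447.4,115.3,10.5],rot(83,-10))
s=snap('scene'); r=optics.cut_out('scene','pry')[0]
from fit import *
print(fit(LEVER,[(s,r['mask'])],[445,95,1.45],13), r['conf'])"
```

```text
t 21.98 pos [446.53 115.05 133.82] psi 83.0 z [-0.02 -0.17 -0.98] F [ 0.01  0.73 -0.15] w 44.9 q [ 18.  23. 118. -13.  43.  35.]
delta [2.16, 0.01, 12.14] [0.3, -0.1, -0.0] rows>= 3.0
(array([443.85,  94.03,   1.46]), np.float64(0.06814576947404272)) 0.94
```

carry_out:
  moves:
    - [4.5, 0.7, 0, 4, 0, 0, 0]
    - [4.5, 1.4, 0, 8, 0, 0, 0]
    - [4.5, 2, 0, 11, 0, 0, 0]
    - [4.5, 2.2, 0, 12.1, 0, 0, 0]
    - [4.5, 2.2, 0, 12.1, 0, 0, 0]

```text
time: 22.5
tool_pos: [445.8, 115.2, 8.9]
tool_rot: [2.26, 2.0, -0.197]
wrist_force: [-1.8, -0.1, -0.4]
grip_width: 45.1
```

carry_out:
  moves:
    - [4.5, 0, 0, 0, 0, 0, 0]
    - [1, 0, 0, 0, 0, 0, 0]
    - [1, 0, 0, 0, 0, 0, 0]
    - [1, 0, 0, 0, 0, 0, 0]
    - [1, 0, 0, 0, 0, 0, 0]
  squeeze: 90

```text
time: 22.92
tool_pos: [448.5, 116.1, 12.8]
tool_rot: [2.259, 1.997, -0.187]
wrist_force: [-2.2, 1.2, 16.2]
grip_width: 17.2
```

```bash
python3 -c "
from plan import *
st(); delta([447.4,115.3,120],rot(83,-10))"
```

```text
t 22.92 pos [448.47 116.08  12.75] psi 82.9 z [-0.01 -0.17 -0.99] F [-2.25  1.15 16.15] w 17.2 q [ 18.  36. 122. -20.  28.  43.]
delta [-1.93, -0.01, -10.55] [0.5, -0.1, -0.1] rows>= 2.6
```

carry_out:
  moves:
    - [1, -0.4, 0, -2, 0, 0, 0]
    - [1, -1.2, 0, -6, 0, 0, 0]
    - [1, -1.9, 0, -10.5, 0, 0, 0]
    - [1, -2.6, 0, -14.5, 0, 0, 0]
    - [1, -2.6, 0, -14.5, 0, 0, 0]

```text
time: 23.33
tool_pos: [449.5, 116.4, 165.5]
tool_rot: [2.258, 1.996, -0.176]
wrist_force: [2.8, 1.0, -0.9]
grip_width: 17.0
```

carry_out:
  moves:
    - [1, 0, 0, 0, 0, 0, 0]
    - [1, 0, 0, 0, 0, 0, 0]

```text
time: 23.5
tool_pos: [446.6, 115.4, 159.0]
tool_rot: [2.259, 1.998, -0.188]
wrist_force: [-0.4, 0.5, -1.8]
grip_width: 17.1
```

```bash
sed -i 's/^LX,H,DP=.*/LX,H,DP=20.5,1.5,10./' pr.py; python3 lev3.py; python3 pr.py white -40 165; python3 look.py n1.png 370,190,490,310 scene ov
```

```text
conf 0.86 n 294
tool y = -0.02*x + 2.8 at tip 0.1 n 135
tool z = -0.15*x + -5.4 at tip -22.9 n 127
x range [ 26.15  28.36  67.83 109.94 112.08]
t 23.75 pos [445.7  115.03 157.08] psi 83.0 z [-0.02 -0.17 -0.98] F [ 0.78 -0.18 -1.58] w 17.0 q [ 18.  21. 117. -13.  47.  34.]
t 23.75 pos [445.7  115.03 157.08] psi 83.0 z [-0.02 -0.17 -0.98] F [ 0.78 -0.18 -1.58] w 17.0 q [ 18.  21. 117. -13.  47.  34.]
tcp [461.53  84.9  163.52]
delta [-2.87, 1.94, -0.14] [15.1, -0.2, 84.5] rows>= 12.0
```

View pics/n1.png

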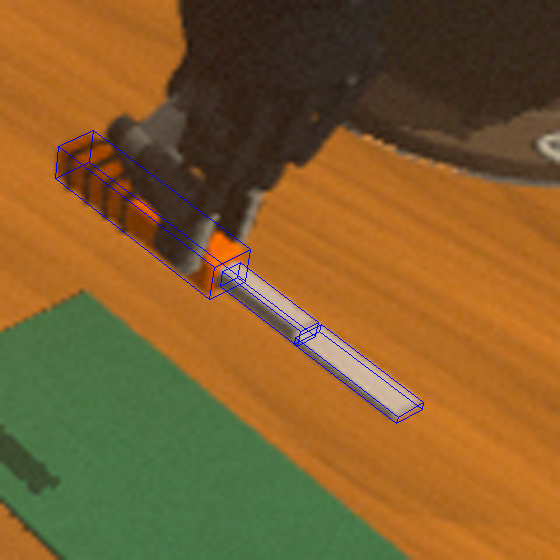

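carry_out:
  moves:
    - [1, -2.9, 1.9, -0.1, 15, -0.2, 84.5]
    - [1, -2.9, 1.9, -0.1, 15, -0.2, 84.5]
    - [1, -2.9, 1.9, -0.1, 15, -0.2, 84.5]
    - [1, -2.9, 1.9, -0.1, 15, -0.2, 84.5]
    - [1, -2.9, 1.9, -0.1, 15, -0.2, 84.5]

```text
time: 24.22
tool_pos: [461.6, 84.6, 163.6]
tool_rot: [2.809, 1.216, -0.242]
wrist_force: [-0.4, 0.1, -1.3]
grip_width: 17.0
```

```bash
python3 pr.py white -40 165
```

```text
t 24.22 pos [461.6   84.64 163.55] psi 46.8 z [-0.12 -0.13 -0.99] F [-0.39  0.12 -1.31] w 17.0 q [ 11.  23. 112.  -7.  53.  59.]
tcp [461.53  84.9  163.52]
delta [0.01, -0.02, 0.0] [8.7, -0.1, 48.9] rows>= 6.9
```

carry_out:
  moves:
    - [1, 0, 0, 0, 8.7, 0, 48.9]
    - [1, 0, 0, 0, 8.7, 0, 48.9]
    - [1, 0, 0, 0, 8.7, 0, 48.9]
    - [1, 0, 0, 0, 8.7, 0, 48.9]
    - [1, 0, 0, 0, 8.7, 0, 48.9]

```text
time: 24.63
tool_pos: [461.6, 84.7, 163.5]
tool_rot: [3.099, 0.299, -0.267]
wrist_force: [0.4, -0.4, -1.3]
grip_width: 17.2
```

```bash
python3 pr.py white -40 130
```

```text
t 24.63 pos [461.61  84.75 163.52] psi 11.0 z [-0.17 -0.03 -0.99] F [ 0.38 -0.4  -1.3 ] w 17.2 q [  7.  23. 111.  -1.  55.  87.]
tcp [461.53  84.9  128.52]
delta [0.59, -0.02, 3.45] [2.4, -0.1, 13.6] rows>= 1.9
```

carry_out:
  moves:
    - [1, 0, 0, 0, 1.2, 0, 7]
    - [1, 0.6, 0, 3.4, 2.4, -0.1, 13.6]
    - [1, 0.6, 0, 3.4, 2.4, -0.1, 13.6]
    - [1, 0.6, 0, 3.4, 2.4, -0.1, 13.6]

```text
time: 24.97
tool_pos: [460.4, 84.3, 128.6]
tool_rot: [-3.126, 0.061, 0.277]
wrist_force: [-0.2, -0.5, -0.5]
grip_width: 17.1
```

```bash
python3 pr.py white -40 82
```

```text
t 24.97 pos [460.43  84.31 128.62] psi -2.3 z [-0.18  0.01 -0.98] F [-0.22 -0.55 -0.5 ] w 17.1 q [  6.  26. 113.   2.  51.  97.]
tcp [461.53  84.9   80.52]
delta [0.95, -0.07, 4.72] [0.1, 0.1, 0.5] rows>= 1.2
```

carry_out:
  moves:
    - [1, 0.5, 0, 2.5, 0, 0, 0.5]
    - [1, 0.9, -0.1, 4.3, 0, 0.1, 0.5]
    - [1, 0.95, -0.1, 4.7, 0, 0.1, 0.5]
    - [1, 0.95, -0.1, 4.7, 0, 0.1, 0.5]

```text
time: 25.3
tool_pos: [462.6, 85.9, 81.7]
tool_rot: [-3.126, 0.074, 0.271]
wrist_force: [-0.1, -0.1, -2.1]
grip_width: 16.8
```

```bash
python3 pr.py white -15 80.5; python3 look.py n2.png 300,250,410,350 scene ov
```

```text
t 25.3 pos [462.62  85.88  81.72] psi -2.7 z [-0.17  0.01 -0.99] F [-0.06 -0.14 -2.14] w 16.8 q [  6.  31. 114.   2.  45.  97.]
tcp [486.5   83.68  79.02]
delta [2.41, 0.11, -0.15] [0.1, -0.1, 0.1] rows>= 0.6
```

View pics/n2.png

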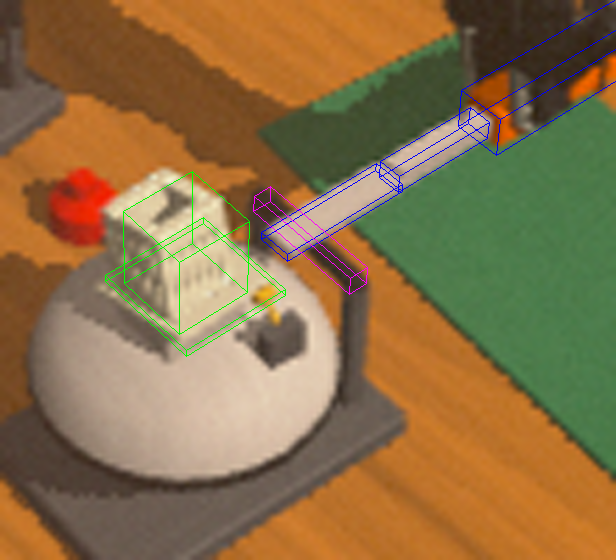

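carry_out:
  moves:
    - [1, 0.8, 0, -0.05, 0, 0, 0.1]
    - [1, 1.5, 0, -0.1, 0, 0, 0.1]
    - [1, 2, 0, -0.12, 0, 0, 0.1]
    - [1, 2.4, 0.1, -0.15, 0, 0, 0.1]
    - [1, 2.4, 0.1, -0.15, 0, 0, 0.1]
  squeeze: 110

```text
time: 25.77
tool_pos: [488.5, 83.3, 79.5]
tool_rot: [-3.126, 0.082, 0.265]
wrist_force: [-0.1, -0.2, -0.4]
grip_width: 15.9
```

```bash
python3 pry.py white 0 4 8 12 16 19 22;python3 look.py n3.png 300,250,410,350 scene
```

```text
t 25.77 pos [488.52  83.34  79.47] psi -3.0 z [-0.17  0.01 -0.99] F [-0.09 -0.17 -0.4 ] w 15.9 q [  5.  32. 111.   2.  46.  97.]
0.0
delta [-0.19, -0.02, 0.1] [0.0, -0.3, -0.2] rows>= 0.1
4.0
delta [-0.08, -0.02, 0.63] [0.1, 3.7, -0.2] rows>= 0.5
8.0
delta [0.06, -0.03, 1.15] [0.1, 7.7, -0.2] rows>= 1.1
12.0
delta [0.24, -0.03, 1.66] [0.1, 11.7, -0.2] rows>= 1.6
16.0
delta [0.46, -0.03, 2.16] [0.1, 15.7, -0.2] rows>= 2.2
19.0
delta [0.64, -0.03, 2.53] [0.1, 18.7, -0.2] rows>= 2.6
22.0
delta [0.85, -0.03, 2.88] [0.1, 21.7, -0.2] rows>= 3.0
```

View pics/n3.png

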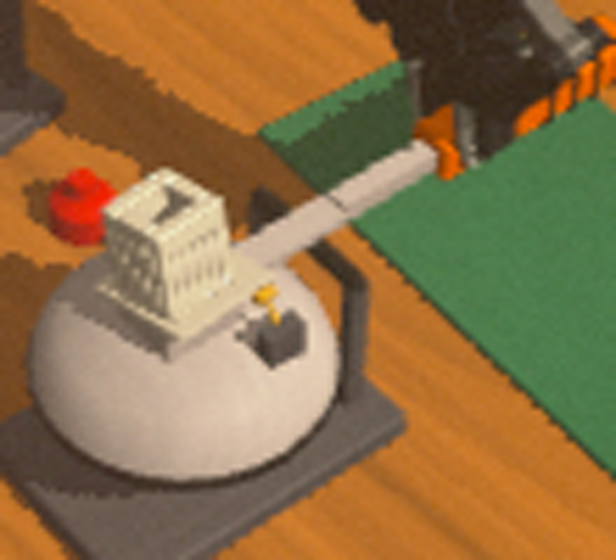

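carry_out:
  moves:
    - [1, -0.08, 0.3, 0.63, 0, 3.7, 0]
    - [1, 0.06, 0.3, 1.15, 0, 7.7, 0]
    - [1, 0.24, 0.3, 1.66, 0, 11.7, 0]
    - [1, 0.46, 0.3, 2.16, 0, 15.7, 0]
    - [1, 0.64, 0.3, 2.53, 0, 18.7, 0]

```text
time: 26.23
tool_pos: [488.3, 80.6, 53.4]
tool_rot: [3.126, -0.082, 0.249]
wrist_force: [-0.4, -1.6, -1.6]
grip_width: 16.1
```

carry_out:
  moves:
    - [1, 0.1, 0, 0.2, 0, 1.5, 0]
    - [1, 0.1, 0, 0.2, 0, 1.5, 0]

```text
time: 26.4
tool_pos: [488.2, 80.2, 50.9]
tool_rot: [3.121, -0.081, 0.283]
wrist_force: [-2.5, 0.2, -1.0]
grip_width: 16.1
```

```bash
python3 pry.py white 0 18;python3 look.py n4.png 300,250,410,350 scene ov
```

```text
t 26.4 pos [488.18  80.22  50.94] psi -3.0 z [ 0.18 -0.01 -0.98] F [-2.5   0.24 -0.97] w 16.1 q [  7.  29. 129.  -9.  12. 109.]
0.0
delta [0.32, -0.33, -2.78] [0.1, -20.4, -0.2] rows>= 2.8
18.0
delta [0.25, -0.34, -0.34] [0.1, -2.4, -0.2] rows>= 0.3
```

View pics/n4.png

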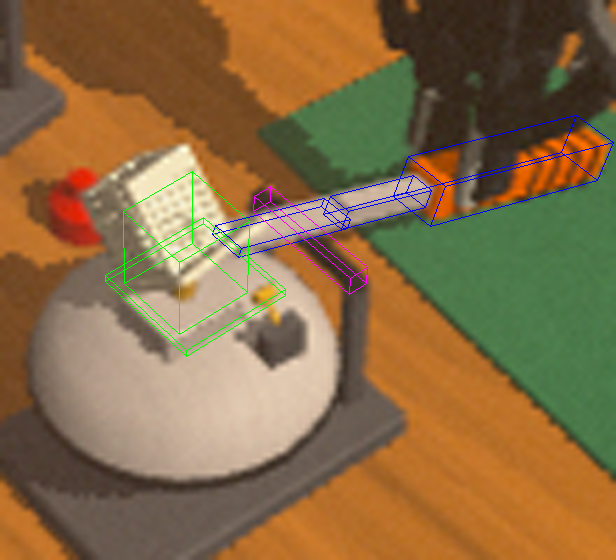

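carry_out:
  moves:
    - [1, 0, 0, -0.6, 0, -4, 0]
    - [1, 0.05, 0, -1.2, 0, -8, 0]
    - [1, 0.1, 0, -1.7, 0, -12, 0]

```text
time: 26.7
tool_pos: [487.0, 81.1, 69.3]
tool_rot: [-3.139, 0.082, 0.053]
wrist_force: [-1.0, -1.0, -1.7]
grip_width: 16.4
```

```bash
python3 pry.py white 0;python3 look.py n5.png 300,250,410,350 scene; python3 look.py n5t.png 220,150,290,220 top
```

```text
t 26.7 pos [487.05  81.1   69.26] psi -3.0 z [-0.03  0.   -1.  ] F [-0.97 -0.97 -1.65] w 16.4 q [  6.  30. 118.   1.  34.  98.]
0.0
delta [-0.1, -0.26, -0.95] [-0.0, -8.1, -0.2] rows>= 1.1
```

View pics/n5.png

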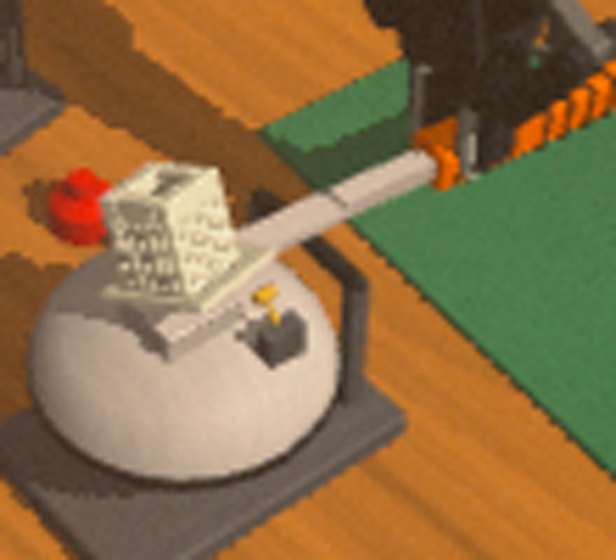

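View pics/n5t.png

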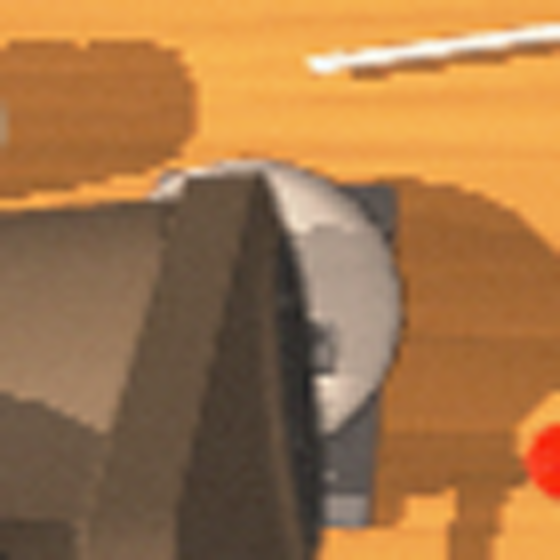

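carry_out:
  moves:
    - [1, -0.2, 0, -0.6, 0, -4, 0]
    - [1, -0.4, 0, -0.9, 0, -8, 0]
    - [1, -2.5, 0, -0.6, 0, -8, 0]
    - [1, -3.2, 0, -0.5, 0, -8, 0]
    - [1, -3.2, 0, -0.5, 0, -8, 0]

```text
time: 27.22
tool_pos: [454.7, 82.1, 73.9]
tool_rot: [-3.127, 0.082, 0.262]
wrist_force: [-4.8, 0.9, 3.5]
grip_width: 16.4
```

```bash
python3 pr.py white -45 160; python3 look.py n6.png 310,260,380,330 scene
```

```text
t 27.22 pos [454.65  82.12  73.89] psi -3.0 z [-0.17  0.01 -0.99] F [-4.81  0.86  3.5 ] w 16.4 q [  5.  31. 116.   2.  43.  97.]
tcp [456.54  85.15 158.52]
delta [-1.24, -0.3, -8.37] [0.1, -0.4, -0.2] rows>= 2.0
```

View pics/n6.png

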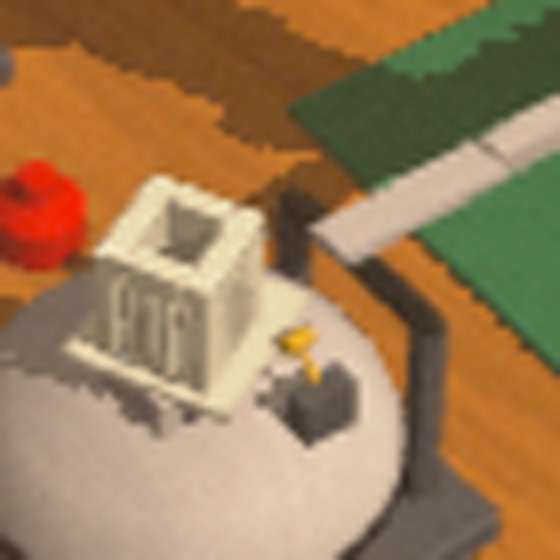

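carry_out:
  moves:
    - [1, -0.5, 0, -2, 0, 0, 0]
    - [1, -1.2, 0, -6, 0, 0, 0]
    - [1, -3, 0, -9, 0, 0, 0]
    - [1, -5, -6, -12, 0, 0, 0]
    - [1, -5, -10, -12, 0, 0, 0]

```text
time: 27.68
tool_pos: [433.5, 159.6, 198.5]
tool_rot: [-3.126, 0.088, 0.256]
wrist_force: [2.3, 1.4, -1.7]
grip_width: 16.5
```

carry_out:
  moves:
    - [1, 0, -7, 0, 0, 0, 0]
    - [1, 0, -7, 0, 0, 0, 0]
    - [1, 0, -7, 0, 0, 0, 0]

```text
time: 27.93
tool_pos: [437.5, 234.5, 195.8]
tool_rot: [-3.125, 0.078, 0.258]
wrist_force: [-0.6, -0.8, -1.6]
grip_width: 16.0
```

```bash
python3 -c "
from plan import *
st()"; python3 cmp.py white w2
```

```text
t 27.93 pos [437.46 234.51 195.83] psi -2.9 z [-0.16  0.01 -0.99] F [-0.6  -0.8  -1.62] w 16.0 q [ 22.  22. 107.   5.  59. 112.]
```

View pics/cmp_w2.png

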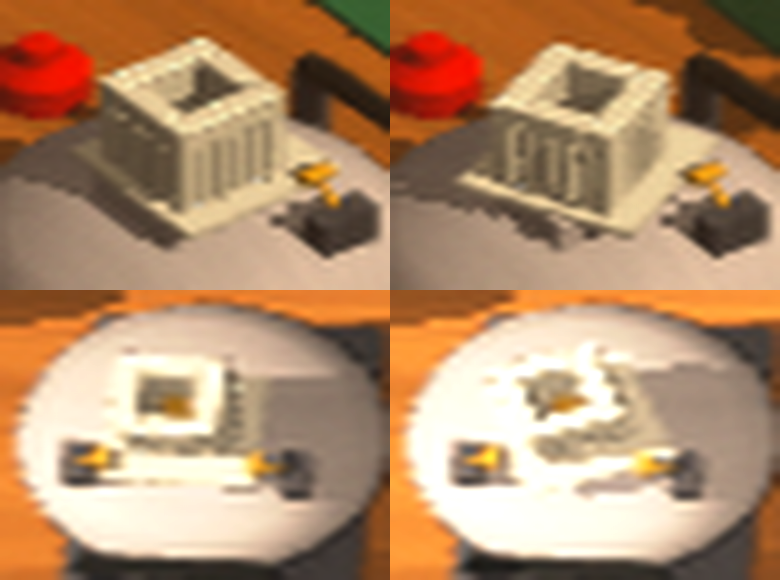

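```bash
python3 fit6.py white scene,top 622 76 15; python3 fit6.py white scene 622 76 15
```

```text
scene [(0.78, 568)]
top [(0.63, 231)]
white pose x y z yaw pitch roll [621.85  76.8   85.19  19.78   5.29  -1.34] cost 0.365
   single [621.8   76.52  84.86  20.16   5.1   -1.8 ]
   single [622.22  77.61  85.15  21.15  -3.36  -0.98]
scene [(0.94, 555)]
white pose x y z yaw pitch roll [621.62  77.35  87.3   19.29   9.71  -1.83] cost 0.095
```

View pics/cap_white_2.png

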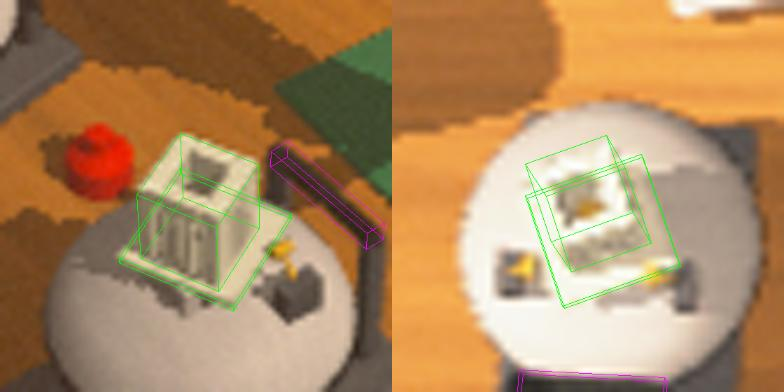

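```bash
python3 pr.py white -42 110 0 -8
```

```text
t 28.63 pos [437.   229.68 195.66] psi -3.0 z [-0.17  0.01 -0.99] F [ 0.23 -0.49 -1.63] w 16.5 q [ 21.  22. 107.   4.  59. 112.]
tcp [459.14  77.01 108.52]
delta [4.43, 15.11, 8.12] [0.1, -0.4, -0.2] rows>= 4.2
```

carry_out:
  moves:
    - [1, 0, 4, 0, 0, 0, 0]
    - [1, 1, 8, 1, 0, 0, 0]
    - [1, 3, 12, 4, 0, 0, 0]
    - [1, 4.4, 15.1, 8.1, 0, -0.4, -0.2]
    - [1, 4.4, 15.1, 8.1, 0, -0.4, -0.2]

```text
time: 29.05
tool_pos: [458.9, 74.9, 106.8]
tool_rot: [-3.126, 0.078, 0.274]
wrist_force: [-1.0, 0.3, -2.4]
grip_width: 16.3
```

```bash
python3 pr.py white -42 82 0 -8
```

```text
t 29.05 pos [458.86  74.87 106.84] psi -2.9 z [-0.17  0.01 -0.98] F [-0.96  0.27 -2.38] w 16.3 q [  5.  28. 114.   2.  48.  96.]
tcp [459.14  77.01  80.52]
delta [0.47, -0.22, 2.59] [0.1, 0.0, -0.1] rows>= 0.6
```

carry_out:
  moves:
    - [1, 0.3, -0.2, 1.5, 0, 0, 0]
    - [1, 0.5, -0.2, 2.6, 0, 0, 0]
    - [1, 0.5, -0.2, 2.6, 0, 0, 0]
    - [1, 0.5, -0.2, 2.6, 0, 0, 0]

```text
time: 29.38
tool_pos: [459.2, 79.7, 82.3]
tool_rot: [-3.126, 0.076, 0.274]
wrist_force: [-0.4, 0.3, -1.4]
grip_width: 16.0
```

```bash
python3 pr.py white -15 80.5 0 -8; python3 look.py n7.png 310,260,380,330 scene ov
```

```text
t 29.38 pos [459.16  79.66  82.25] psi -2.8 z [-0.17  0.01 -0.98] F [-0.44  0.31 -1.45] w 16.0 q [  5.  30. 115.   2.  45.  96.]
tcp [486.11  75.69  79.02]
delta [2.73, 0.26, -0.15] [0.1, 0.0, -0.0] rows>= 0.7
```

View pics/n7.png

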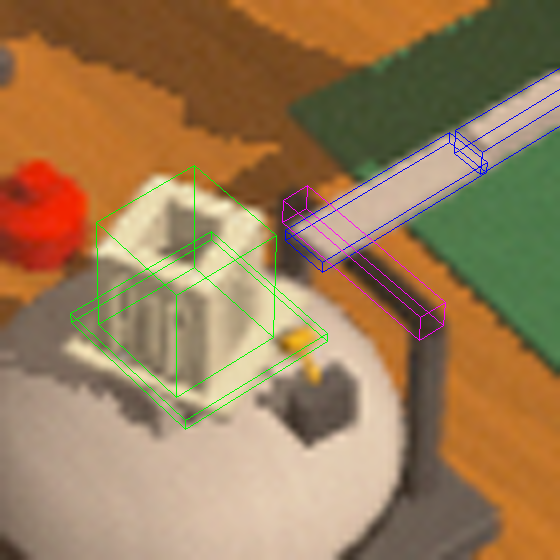

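carry_out:
  moves:
    - [1, 0.8, 0.2, -0.05, 0, 0, 0]
    - [1, 1.5, 0.25, -0.1, 0, 0, 0]
    - [1, 2.2, 0.25, -0.12, 0, 0, 0]
    - [1, 2.7, 0.25, -0.15, 0, 0, 0]
    - [1, 2.7, 0.25, -0.15, 0, 0, 0]
  squeeze: 120

```text
time: 29.85
tool_pos: [487.9, 75.6, 79.2]
tool_rot: [-3.126, 0.077, 0.27]
wrist_force: [1.0, 0.3, 0.0]
grip_width: 16.0
```

```bash
sed -i 's/1.8\*np.cos(r),p)/1.8*np.cos(r),p,float(__import__("os").environ.get("TY","0")))/' pry.py; TY=-8 python3 pry.py white 0 4 8 12 16 19; python3 look.py n8.png 310,260,380,330 scene
```

```text
t 29.85 pos [487.94  75.57  79.21] psi -2.8 z [-0.17  0.01 -0.99] F [0.96 0.28 0.03] w 16.0 q [  4.  32. 111.   2.  46.  96.]
0.0
delta [-0.17, -0.0, 0.07] [0.0, -0.1, -0.0] rows>= 0.0
4.0
delta [-0.07, -0.0, 0.6] [0.0, 3.9, -0.0] rows>= 0.5
8.0
delta [0.08, -0.0, 1.12] [0.0, 7.9, -0.0] rows>= 1.1
12.0
delta [0.26, -0.0, 1.64] [0.0, 11.9, -0.0] rows>= 1.7
16.0
delta [0.48, -0.0, 2.13] [0.0, 15.9, -0.0] rows>= 2.2
19.0
delta [0.67, -0.01, 2.49] [0.0, 18.9, -0.0] rows>= 2.6
```

View pics/n8.png

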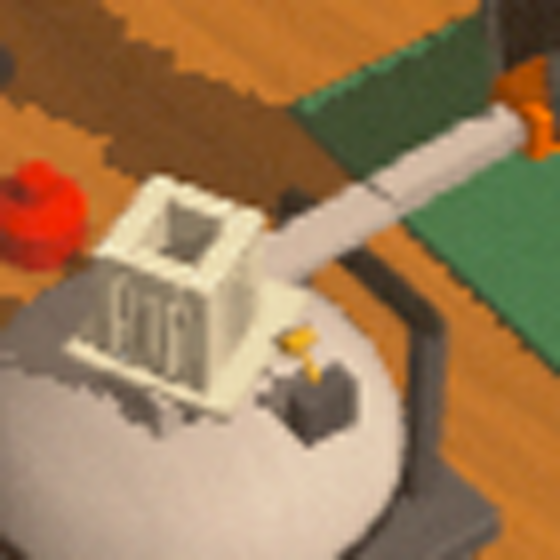

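Blade is under the flange on the still-held side. Pry stepwise.

carry_out:
  moves:
    - [1, -0.07, 0, 0.6, 0, 3.9, 0]
    - [1, 0.08, 0, 1.12, 0, 7.9, 0]
    - [1, 0.26, 0, 1.64, 0, 11.9, 0]
    - [1, 0.26, 0, 1.64, 0, 11.9, 0]

```text
time: 30.23
tool_pos: [483.0, 75.5, 61.9]
tool_rot: [3.138, -0.076, 0.054]
wrist_force: [-1.4, 0.3, 0.3]
grip_width: 16.1
```

```bash
TY=-8 python3 pry.py white 12 15 18 20; python3 look.py n9.png 310,260,380,330 scene
```

```text
t 30.23 pos [482.97  75.53  61.92] psi -2.8 z [ 0.03 -0.   -1.  ] F [-1.41  0.33  0.29] w 16.1 q [  6.  29. 122.  -1.  27.  99.]
12.0
delta [0.48, -0.03, -0.06] [0.1, 0.0, 0.0] rows>= 0.1
15.0
delta [0.56, -0.03, 0.34] [0.1, 3.0, 0.0] rows>= 0.4
18.0
delta [0.66, -0.03, 0.74] [0.1, 6.0, 0.0] rows>= 0.8
20.0
delta [0.74, -0.03, 1.0] [0.1, 8.0, 0.0] rows>= 1.1
```

View pics/n9.png

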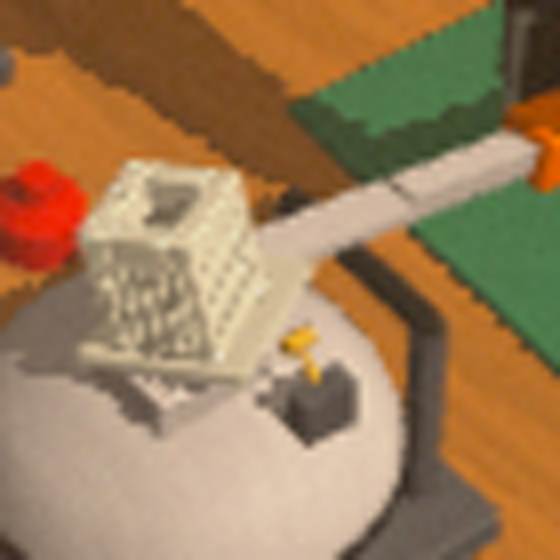

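carry_out:
  moves:
    - [1, 0.4, 0, 0.34, 0, 3, 0]
    - [1, 0.5, 0, 0.74, 0, 6, 0]
    - [1, 0.55, 0, 1, 0, 8, 0]
    - [1, 0.55, 0, 1, 0, 8, 0]

```text
time: 30.62
tool_pos: [490.7, 75.0, 52.2]
tool_rot: [3.123, -0.076, 0.268]
wrist_force: [-3.3, 0.2, 0.4]
grip_width: 16.1
```

```bash
TY=-8 python3 pry.py white 12 15 18 20; python3 look.py n10.png 310,260,380,330 scene
```

```text
t 30.62 pos [490.69  74.98  52.2 ] psi -2.8 z [ 0.17 -0.01 -0.99] F [-3.32  0.18  0.43] w 16.1 q [  6.  29. 128.  -7.  14. 106.]
12.0
delta [-0.11, -0.05, -1.08] [0.1, -7.8, 0.0] rows>= 1.1
15.0
delta [-0.09, -0.05, -0.67] [0.1, -4.8, 0.0] rows>= 0.7
18.0
delta [-0.04, -0.05, -0.27] [0.1, -1.8, 0.0] rows>= 0.3
20.0
delta [-0.0, -0.05, -0.0] [0.1, 0.2, 0.0] rows>= 0.0
```

View pics/n10.png

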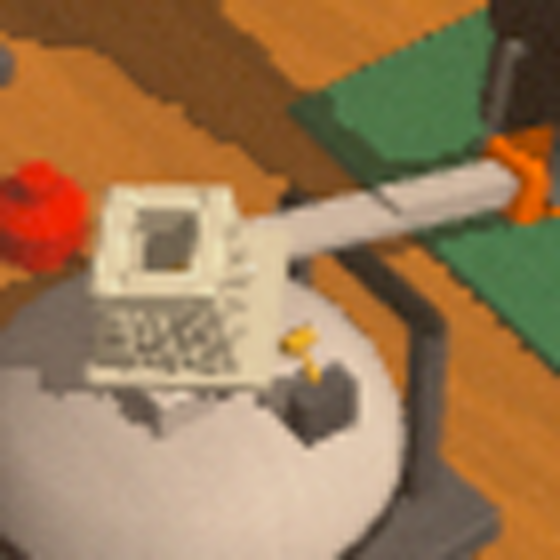

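carry_out:
  moves:
    - [1, -0.1, 0, -0.9, 0, -6.5, 0]
    - [1, -0.15, 0, -1.8, 0, -13, 0]
    - [1, -0.3, 0, -2.8, 0, -20, 0]
    - [1, -2, 0, -3.2, 0, -20, 0]
    - [1, -3.2, 0, -3.5, 0, -20, 0]
  squeeze: 80

```text
time: 31.08
tool_pos: [456.7, 77.5, 82.6]
tool_rot: [-3.123, 0.077, 0.279]
wrist_force: [-1.3, 0.0, -2.8]
grip_width: 16.2
```

```bash
python3 pr.py white -50 160 0 -8; python3 look.py n11.png 310,260,380,330 scene
```

```text
t 31.08 pos [456.67  77.54  82.55] psi -2.8 z [-0.18  0.01 -0.98] F [-1.33  0.02 -2.85] w 16.2 q [  5.  30. 115.   2.  45.  96.]
tcp [451.15  77.4  158.52]
delta [-1.89, 0.03, -7.38] [-0.1, 0.2, -0.0] rows>= 1.8
```

View pics/n11.png

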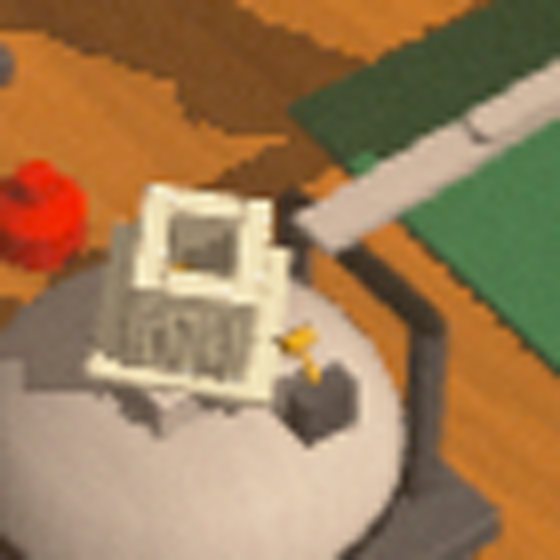

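carry_out:
  moves:
    - [1, -0.5, 0, -2, 0, 0, 0]
    - [1, -1.2, 0, -6, 0, 0, 0]
    - [1, -2, 0, -9, 0, 0, 0]
    - [1, -3, -4, -10, 0, 0, 0]
    - [1, -3, -8, -10, 0, 0, 0]

```text
time: 31.55
tool_pos: [447.0, 158.1, 189.0]
tool_rot: [-3.123, 0.082, 0.272]
wrist_force: [1.0, 0.8, -0.5]
grip_width: 16.1
```

carry_out:
  moves:
    - [1, 0, -7, 0, 0, 0, 0]
    - [1, 0, -7, 0, 0, 0, 0]
    - [1, 0, -7, 0, 0, 0, 0]

```text
time: 31.8
tool_pos: [450.0, 232.8, 186.1]
tool_rot: [-3.123, 0.071, 0.276]
wrist_force: [0.0, -0.6, -1.0]
grip_width: 15.8
```

```bash
python3 -c "
from plan import *
st()"; python3 cmp.py white w3;python3 fit6.py white scene,top 621 77 30
```

```text
t 31.8 pos [450.03 232.77 186.1 ] psi -2.6 z [-0.17  0.01 -0.98] F [ 0.01 -0.57 -0.99] w 15.8 q [ 21.  24. 106.   5.  59. 111.]
scene [(0.72, 547)]
top [(0.56, 292)]
white pose x y z yaw pitch roll [619.8   78.42  88.8   38.63  10.18  -3.22] cost 0.215
   single [619.72  77.17  88.36  39.54  11.42  -5.65]
   single [619.43  79.52  89.16  41.06   8.65  -4.2 ]
```

View pics/cmp_w3.png

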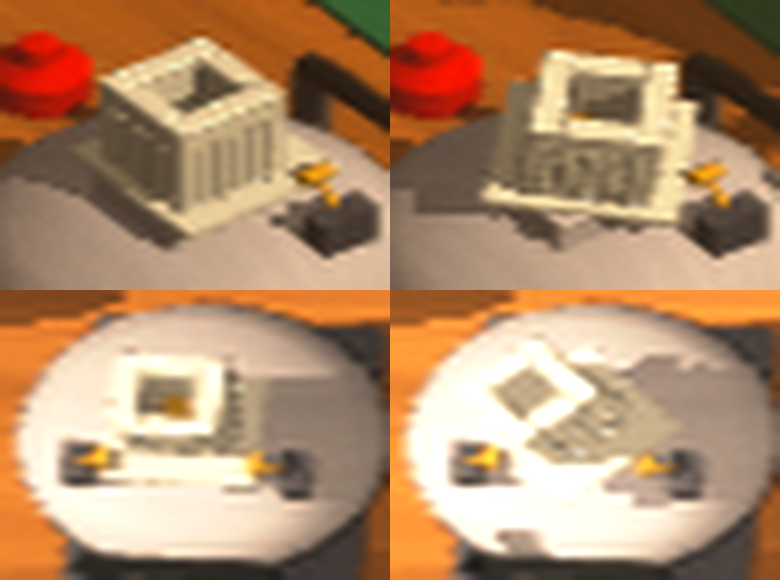

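View pics/cap_white_2.png

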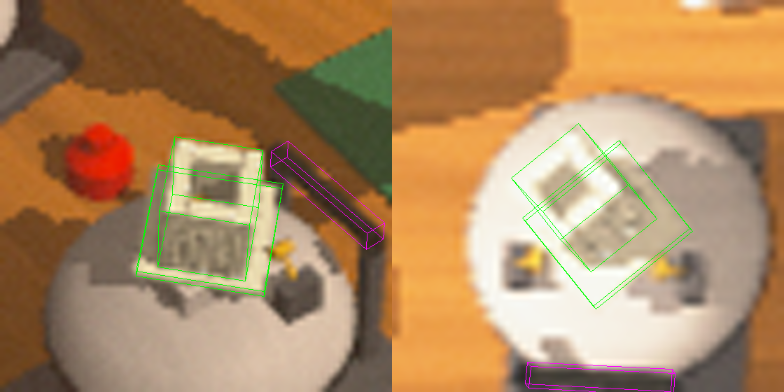

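```bash
python3 -c "
from plan import *
delta([446,115,130],rot(83,-10))"
```

```text
delta [1.17, 11.22, 5.41] [-14.9, 0.1, -84.5] rows>= 12.0
```

carry_out:
  moves:
    - [1, 1.2, 11.2, 4, -14.9, 0, -84.5]
    - [1, 1.2, 11.2, 4, -14.9, 0, -84.5]
    - [1, 1.2, 11.2, 4, -14.9, 0, -84.5]
    - [1, 1.2, 11.2, 4, -14.9, 0, -84.5]
    - [1, 1.2, 11.2, 4, -14.9, 0, -84.5]

```text
time: 32.82
tool_pos: [448.3, 113.5, 143.2]
tool_rot: [2.952, 0.879, -0.263]
wrist_force: [-0.0, 0.8, -0.8]
grip_width: 15.8
```

```bash
python3 -c "
from plan import *
delta([446,115,110],rot(83,-10))"
```

```text
delta [0.48, -0.25, 3.28] [-8.8, 0.2, -49.1] rows>= 7.0
```

carry_out:
  moves:
    - [1, 0.5, -0.2, 3, -8.8, 0.2, -49.1]
    - [1, 0.5, -0.2, 3, -8.8, 0.2, -49.1]
    - [1, 0.5, -0.2, 3, -8.8, 0.2, -49.1]
    - [1, 0.5, -0.2, 3, -8.8, 0.2, -49.1]
    - [1, 0.5, -0.2, 3, -8.8, 0.2, -49.1]

```text
time: 33.23
tool_pos: [447.4, 117.0, 113.2]
tool_rot: [2.498, 1.722, -0.217]
wrist_force: [-0.2, 0.5, -1.9]
grip_width: 16.1
```

```bash
python3 -c "
from plan import *
delta([446,115,45],rot(83,-10))"
```

```text
delta [0.95, -0.07, 6.76] [-2.3, -0.0, -13.7] rows>= 1.9
```

carry_out:
  moves:
    - [1, 0, 0, 2, -1.2, 0, -7]
    - [1, 0.5, -0.1, 4.5, -2.3, 0, -13.7]
    - [1, 0.95, -0.1, 6.7, -2.3, 0, -13.7]
    - [1, 0.95, -0.1, 6.7, -2.3, 0, -13.7]

```text
time: 33.57
tool_pos: [443.8, 114.7, 43.1]
tool_rot: [2.268, 1.997, -0.204]
wrist_force: [-2.3, -1.8, -1.3]
grip_width: 16.2
```

```bash
python3 -c "
from plan import *
st();delta([446,115,12],rot(83,-10))"; python3 look.py p1.png 340,240,480,360 scene ov
```

```text
t 33.57 pos [443.8  114.69  43.09] psi 82.8 z [-0.03 -0.17 -0.98] F [-2.27 -1.82 -1.31] w 16.2 q [ 18.  32. 121. -17.  32.  40.]
delta [0.6, 0.23, 3.05] [-0.3, 0.1, -0.2] rows>= 0.7
```

View pics/p1.png

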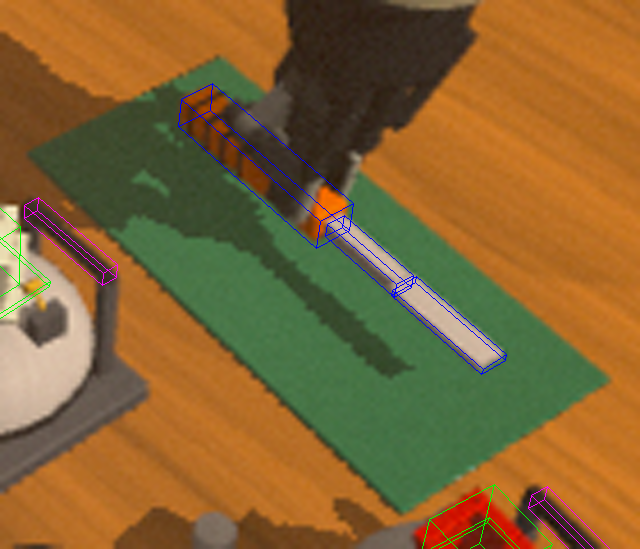

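carry_out:
  moves:
    - [1, 0.3, 0.2, 1.5, 0, 0, 0]
    - [1, 0.5, 0.2, 2.5, 0, 0, 0]
    - [1, 0.6, 0.2, 3, -0.3, 0, -0.2]
    - [1, 0.6, 0.2, 3.1, -0.3, 0, -0.2]
    - [1, 0.6, 0.2, 3.1, -0.3, 0, -0.2]

```text
time: 34.03
tool_pos: [447.7, 115.3, 14.4]
tool_rot: [2.261, 1.997, -0.194]
wrist_force: [-0.1, 1.1, -0.9]
grip_width: 16.1
```

carry_out:
  moves:
    - [1, 0, 0, 0, 0, 0, 0]
    - [2.5, 0, 0, 0, 0, 0, 0]
    - [3, 0, 0, 0, 0, 0, 0]
    - [4, 0, 0, 0, 0, 0, 0]
    - [4.5, 0, 0, 0, 0, 0, 0]

```text
time: 34.45
tool_pos: [448.0, 115.5, 14.4]
tool_rot: [2.261, 1.997, -0.193]
wrist_force: [0.4, -0.1, 0.7]
grip_width: 45.1
```

carry_out:
  moves:
    - [4.5, -0.2, 0, -1.5, 0, 0, 0]
    - [4.5, -0.6, 0, -4, 0, 0, 0]
    - [4.5, -1.4, 0, -8, 0, 0, 0]
    - [5.5, -2.5, 0, -12, 0, 0, 0]
    - [5.5, -2.5, 0, -16, 0, 0, 0]

```text
time: 34.87
tool_pos: [446.4, 117.7, 177.9]
tool_rot: [2.262, 1.998, -0.195]
wrist_force: [1.0, 0.6, -0.3]
grip_width: 54.9
```

```bash
python3 -c "
from plan import *
st()"; python3 look.py p2.png 240,210,490,400 scene; python3 fit6.py red scene;python3 fit6.py blue scene,top
```

```text
t 34.87 pos [446.35 117.68 177.9 ] psi 82.9 z [-0.02 -0.17 -0.98] F [ 1.03  0.56 -0.31] w 54.9 q [ 18.  19. 116. -12.  50.  33.]
scene [(0.88, 819)]
red pose x y z yaw pitch roll [585.34 313.32  88.83 -10.96  13.24   0.39] cost 0.047
scene [(0.63, 442)]
top [(0.59, 276)]
blue pose x y z yaw pitch roll [ 610.16 -127.33   88.85    8.29   12.92   -0.75] cost 0.19
   single [ 610.71 -127.34   89.41    9.63   13.83   -2.18]
   single [ 610.39 -127.28   87.83    8.07   11.83   -0.67]
```

View pics/p2.png

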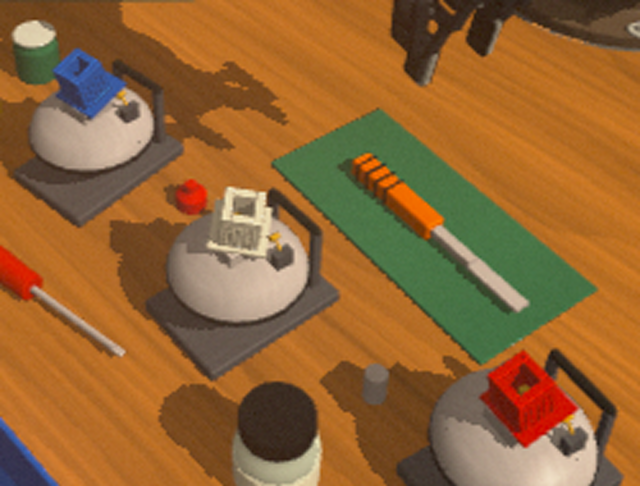

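```bash
cat > gr.py <<'E'
from plan import *
import sys
RACK=(445.0,-364.8,-42.6)
def grasp(p,up=0,zc=13.):
    Rc=R.from_euler('ZYX',p[3:6],degrees=True).as_matrix(); T=Rc@R.from_euler('x',180,degrees=True).as_matrix()
    return np.array(p[:3])+Rc@[0,0,zc]+np.array([0,0,up]),T
def post(k,h,zc=13.,dx=0.,dy=0.):
    c,s=np.cos(np.radians(RACK[2])),np.sin(np.radians(RACK[2])); d=(k-1)*80
    # dx,dy: offset of cap hole from TCP in tool frame (x,y)
    T=rot(RACK[2]); return np.array([RACK[0]+d*c,RACK[1]+d*s,12+h+zc])-T@[dx,dy,0],T
if __name__=='__main__':
    st()
    if sys.argv[1]=='g':
        a=list(map(float,sys.argv[2].split(','))); p,T=grasp(a,float(sys.argv[3])); print(p); delta(p,T)
    else:
        a=list(map(float,sys.argv[2:])); p,T=post(*a); print(p); delta(p,T)
E
python3 gr.py g 619.8,78.0,88.8,39.5,10.5,-4 60
```

```text
t 35.22 pos [446.65 118.32 175.05] psi 82.9 z [-0.02 -0.17 -0.98] F [ 0.63  0.43 -0.2 ] w 55.4 q [ 18.  19. 116. -12.  49.  34.]
[621.05  80.2  161.55]
delta [-1.37, 17.77, 1.66] [4.1, -2.0, 42.7] rows>= 6.0
```

carry_out:
  moves:
    - [5.5, 0, 3, -1, 4.1, -2, 42.7]
    - [5.5, -1.4, 17.8, 1.7, 4.1, -2, 42.7]
    - [5.5, -1.4, 17.8, 1.7, 4.1, -2, 42.7]
    - [5.5, -1.4, 17.8, 1.7, 4.1, -2, 42.7]
    - [5.5, -1.4, 17.8, 1.7, 4.1, -2, 42.7]

```text
time: 35.63
tool_pos: [624.6, 78.8, 160.0]
tool_rot: [2.761, 1.19, -0.222]
wrist_force: [-1.3, 0.5, 0.8]
grip_width: 54.8
```

carry_out:
  moves:
    - [5.5, 0, 0, 0, 0.7, -0.3, 7]
    - [5.5, 0, 0, 0, 0.7, -0.3, 7]

```text
time: 35.8
tool_pos: [622.4, 79.1, 159.7]
tool_rot: [2.831, 1.015, -0.227]
wrist_force: [-0.8, 0.2, -0.4]
grip_width: 55.0
```

```bash
python3 gr.py g 619.8,78.0,88.8,39.5,10.5,-4 40; python3 look.py g1.png 290,200,400,320 scene; python3 fit6.py white scene 620 77.5 39.5
```

```text
t 35.8 pos [622.44  79.09 159.7 ] psi 39.1 z [-0.1  -0.17 -0.98] F [-0.85  0.23 -0.37] w 55.0 q [ 10.  34.  92. -10.  62.  65.]
[621.05  80.2  141.55]
delta [0.29, -0.3, 1.77] [-0.2, 0.1, -0.4] rows>= 0.4
scene [(0.73, 541)]
white pose x y z yaw pitch roll [619.96  77.41  89.29  40.48  11.61  -2.11] cost 0.077
```

View pics/g1.png

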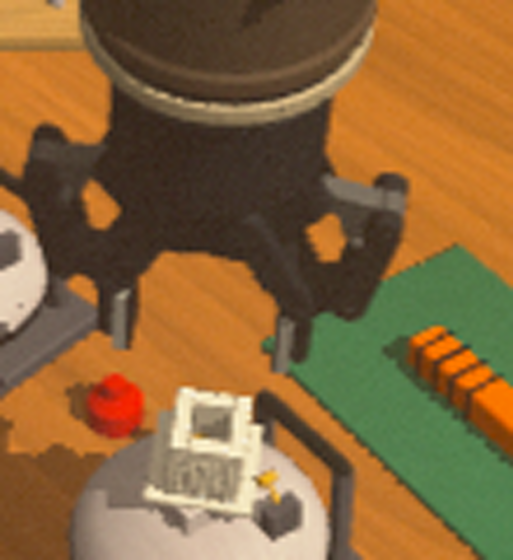

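```bash
python3 gr.py g 619.8,78.0,89,40,11,-3 0
```

```text
t 35.95 pos [620.85  80.12 161.44] psi 39.8 z [-0.1  -0.17 -0.98] F [ 0.21 -0.05  0.14] w 55.4 q [ 10.  34.  92. -10.  61.  65.]
[621.26  80.11 101.74]
delta [1.12, -0.37, 5.85] [0.8, -0.5, -0.2] rows>= 1.4
```

carry_out:
  moves:
    - [5.5, 0.6, -0.2, 3, 0, 0, 0]
    - [5.5, 1, -0.35, 5, 0.8, -0.5, 0]
    - [5.5, 1.1, -0.35, 5.8, 0.8, -0.5, 0]
    - [5.5, 1.1, -0.35, 5.8, 0.8, -0.5, 0]

```text
time: 36.28
tool_pos: [620.9, 80.0, 101.7]
tool_rot: [2.834, 1.031, -0.247]
wrist_force: [0.1, 0.2, 0.8]
grip_width: 54.9
```

```bash
python3 gr.py g 619.8,78.0,89,40,11,-3 0; python3 look.py g2.png 300,240,380,320 scene
```

```text
t 36.28 pos [620.91  79.97 101.71] psi 39.7 z [-0.11 -0.16 -0.98] F [0.1  0.16 0.84] w 54.9 q [  9.  38.  94. -10.  56.  66.]
[621.26  80.11 101.74]
delta [0.03, 0.01, -0.01] [0.0, 0.1, -0.3] rows>= 0.0
```

View pics/g2.png

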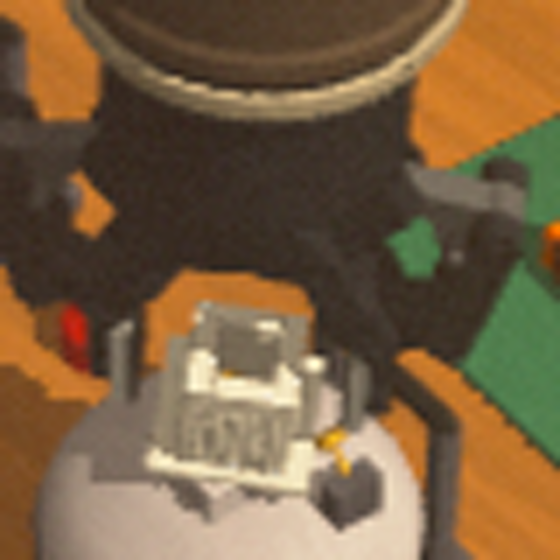

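carry_out:
  moves:
    - [3.5, 0, 0, 0, 0, 0, 0]
    - [2.5, 0, 0, 0, 0, 0, 0]
    - [2, 0, 0, 0, 0, 0, 0]
    - [2, 0, 0, 0, 0, 0, 0]
    - [2, 0, 0, 0, 0, 0, 0]
  squeeze: 60

```text
time: 36.75
tool_pos: [623.5, 80.1, 104.7]
tool_rot: [2.835, 1.027, -0.239]
wrist_force: [-0.4, 0.6, 8.2]
grip_width: 28.8
```

```bash
python3 gr.py g 619.8,78.0,89,40,11,-3 60; python3 look.py g3.png 300,240,380,320 scene
```

```text
t 36.75 pos [623.52  80.08 104.73] psi 39.5 z [-0.11 -0.16 -0.98] F [-0.41  0.59  8.19] w 28.8 q [  9.  38.  94. -10.  57.  66.]
[621.26  80.11 161.74]
delta [-1.24, 0.17, -5.57] [0.2, -0.2, -0.5] rows>= 1.4
```

View pics/g3.png

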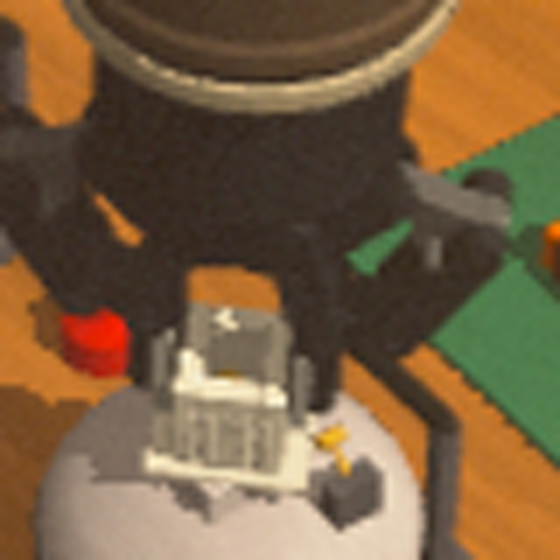

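carry_out:
  moves:
    - [2, -0.3, 0, -1.5, 0, 0, 0]
    - [2, -0.8, 0.1, -4, 0, 0, 0]
    - [2, -1.5, 0.2, -8, 0, 0, 0]
    - [2, -1.5, 0.2, -9, 0, 0, 0]
    - [2, -1.5, 0.2, -9, 0, 0, 0]

```text
time: 37.22
tool_pos: [624.9, 84.3, 198.9]
tool_rot: [2.835, 1.027, -0.232]
wrist_force: [-0.9, -0.1, -0.5]
grip_width: 28.8
```

```bash
python3 gr.py p 2 90; python3 look.py g4.png 290,190,390,310 scene
```

```text
t 37.22 pos [624.87  84.34 198.88] psi 39.5 z [-0.1  -0.16 -0.98] F [-0.91 -0.1  -0.48] w 28.8 q [10. 32. 90. -9. 66. 64.]
[ 503.89 -418.95  115.  ]
delta [-39.11, 30.15, 17.62] [10.3, 6.3, 82.1] rows>= 12.6
```

View pics/g4.png

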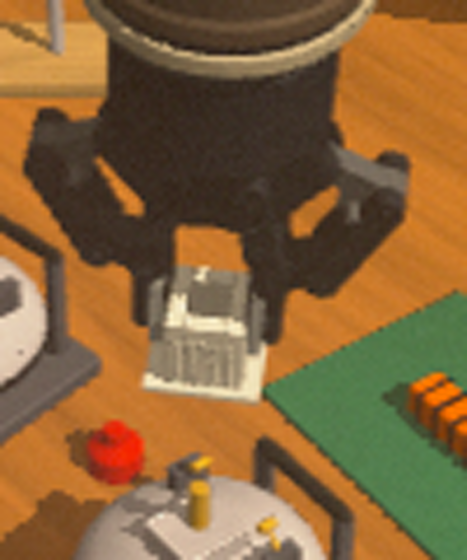

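```bash
python3 -c "
from gr import *
p,T=post(2,0); p[2]=200; delta(p,T)"
```

```text
delta [-40.59, 30.71, 9.11] [10.4, 6.4, 82.1] rows>= 12.4
```

carry_out:
  moves:
    - [2, -40.6, 30.7, 9.1, 10.4, 6.4, 82.1]
    - [2, -40.6, 30.7, 9.1, 10.4, 6.4, 82.1]
    - [2, -40.6, 30.7, 9.1, 10.4, 6.4, 82.1]
    - [2, -40.6, 30.7, 9.1, 10.4, 6.4, 82.1]
    - [2, -40.6, 30.7, 9.1, 10.4, 6.4, 82.1]

```text
time: 37.68
tool_pos: [572.9, -120.4, 195.3]
tool_rot: [3.066, 0.103, -0.152]
wrist_force: [0.1, -0.6, -0.3]
grip_width: 28.6
```

```bash
python3 -c "
from gr import *
st();p,T=post(2,0); p[2]=180; delta(p,T)"
```

```text
t 37.68 pos [ 572.86 -120.44  195.33] psi 3.6 z [-0.1  -0.07 -0.99] F [ 0.13 -0.6  -0.26] w 28.6 q [-12.  27.  98.  -6.  59.  78.]
delta [-8.58, 29.12, 4.38] [6.0, 3.9, 46.4] rows>= 7.4
```

carry_out:
  moves:
    - [2, -8.6, 29.1, 4.4, 6, 3.9, 46.4]
    - [2, -8.6, 29.1, 4.4, 6, 3.9, 46.4]
    - [2, -8.6, 29.1, 4.4, 6, 3.9, 46.4]
    - [2, -8.6, 29.1, 4.4, 6, 3.9, 46.4]
    - [2, -8.6, 29.1, 4.4, 6, 3.9, 46.4]

```text
time: 38.1
tool_pos: [526.9, -323.6, 184.8]
tool_rot: [3.006, -0.852, -0.038]
wrist_force: [2.4, 0.9, -0.2]
grip_width: 28.8
```

```bash
python3 -c "
from gr import *
st();p,T=post(2,0); p[2]=140; delta(p,T)"
```

```text
t 38.1 pos [ 526.92 -323.59  184.76] psi -31.7 z [-0.03 -0.01 -1.  ] F [ 2.41  0.86 -0.16] w 28.8 q [-34.  28.  98.  -2.  55.  89.]
delta [3.13, 9.22, 4.63] [1.4, 1.0, 11.0] rows>= 2.6
```

carry_out:
  moves:
    - [2, 2, 4, 1, 1.4, 1, 7]
    - [2, 3.1, 8, 3, 1.4, 1, 11]
    - [2, 3.1, 9.2, 4.6, 1.4, 1, 11]
    - [2, 3.1, 9.2, 4.6, 1.4, 1, 11]
    - [2, 3.1, 9.2, 4.6, 1.4, 1, 11]

```text
time: 38.52
tool_pos: [503.8, -417.2, 139.1]
tool_rot: [-2.928, 1.136, 0.004]
wrist_force: [0.8, 0.9, -0.8]
grip_width: 28.9
```

```bash
cat > held.py <<'E'
# fit held cap pose near TCP; report hole offset in tool frame & rack overlay
from fit6 import *; from gr import *
def main(name,cams,k,yaw0,h,fn):
    st(); s0=env.state(); T=R.from_rotvec(s0['tool_rot']).as_matrix()
    org0=s0['tool_pos']+T@[0,0,13]
    V=[];S={}
    for c in cams:
        s=snap(c); S[c]=s; u,v=proj(s,(org0+[0,0,15])[None])[0]
        rr=[r for r in optics.cut_out(c,'cap_a') if np.hypot((r['box'][0]+r['box'][2])/2-u,(r['box'][1]+r['box'][3])/2-v)<14 and r['mask'].sum()<1100]
        print(c,[(round(r['conf'],2),int(r['mask'].sum())) for r in rr])
        if rr: V.append((s,rr[0]['mask']))
    if V:
        p,f=fit6(V,[*org0,yaw0,0,0],(8,8,8,8,6,6)); print('cap',p,f)
        print('cap origin in tool frame',T.T@(p[:3]-s0['tool_pos']))
    else: p=np.array([*org0,yaw0,0,0])
    print('post top nominal',post(k,51,0)[0])
    for c,s in S.items():
        u,v=proj(s,np.array([*post(k,20,0)[0]])[None])[0]; w=45
        l,t=int(max(0,min(u-w,640-2*w))),int(v-w-10); sc=390/(2*w)
        im=cv2.resize(s['pixels'][t:t+2*w,l:l+2*w,::-1],None,fx=sc*2,fy=sc*2,interpolation=cv2.INTER_CUBIC).copy()
        draw(im,s,pose_boxes(CAP,p),(0,255,0),2*sc,np.array([l,t]))
        q=(RACK[0],RACK[1],np.radians(RACK[2]))
        draw(im,s,place([box(j-4.5,j+4.5,-4.5,4.5,12,63) for j in(-80,0,80)],q,0),(0,0,255),2*sc,np.array([l,t]))
        draw(im,s,place(__import__('fit').RACK,q,0),(255,255,0),2*sc,np.array([l,t]))
        S[c]=im
    cv2.imwrite('pics/'+fn,cv2.resize(np.hstack(list(S.values())),None,fx=.51 if len(S)>1 else .7,fy=.51 if len(S)>1 else .7))
main(sys.argv[1],sys.argv[2].split(','),int(sys.argv[3]),float(sys.argv[4]),0,sys.argv[5])
E
python3 held.py white scene,top 2 -42.6 h1.png; python3 gr.py p 2 60
```

```text
t 38.52 pos [ 503.82 -417.24  139.09] psi -42.4 z [-0.  0. -1.] F [ 0.78  0.86 -0.76] w 28.9 q [-42.  33.  96.  -0.  51.  90.]
scene [(0.69, 183)]
top []
cap [ 504.58 -416.25  124.31  -38.58   -2.67   -0.63] 0.8440594342665333
cap origin in tool frame [-0.07 -1.24 14.77]
post top nominal [ 503.89 -418.95   63.  ]
t 38.72 pos [ 506.44 -416.18  141.82] psi -42.2 z [ 0. -0. -1.] F [0.15 0.45 0.06] w 28.6 q [-42.  33.  95.  -0.  51.  90.]
[ 503.89 -418.95   85.  ]
delta [-0.01, 0.38, 5.68] [0.0, -0.1, 0.4] rows>= 1.4
```

View pics/h1.png

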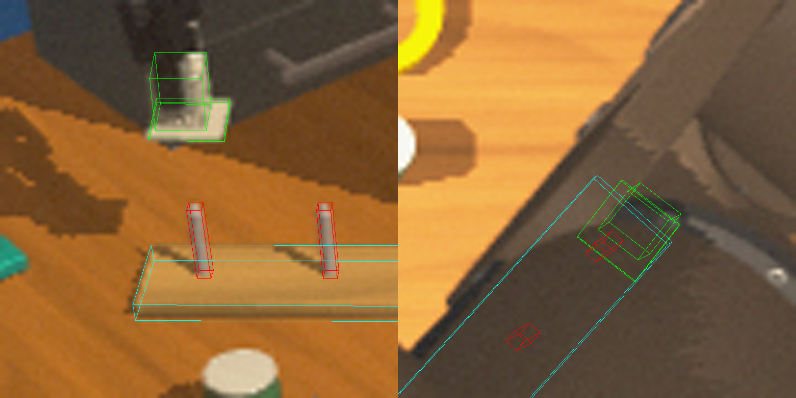

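carry_out:
  moves:
    - [2, 0, 0.35, 3, 0, 0, 0.4]
    - [2, 0, 0.35, 5.7, 0, 0, 0.4]
    - [2, 0, 0.35, 6.2, 0, 0, 0.4]
    - [2, 0, 0.35, 6.2, 0, 0, 0.4]
    - [2, 0, 0.35, 6.2, 0, 0, 0.4]

```text
time: 39.13
tool_pos: [504.2, -419.4, 80.4]
tool_rot: [2.926, -1.142, 0.003]
wrist_force: [0.5, 0.4, -0.7]
grip_width: 28.8
```

```bash
python3 held.py white scene 2 -42.6 h2.png; python3 gr.py p 2 30
```

```text
t 39.13 pos [ 504.2  -419.41   80.38] psi -42.6 z [ 0. -0. -1.] F [ 0.47  0.38 -0.69] w 28.8 q [-42.  38.  98.  -0.  45.  90.]
scene [(0.49, 141)]
cap [ 503.83 -418.64   63.27  -35.6    -3.32    1.71] 1.0728582775749294
cap origin in tool frame [-0.83 -0.32 17.11]
post top nominal [ 503.89 -418.95   63.  ]
t 39.23 pos [ 504.52 -420.11   81.15] psi -42.7 z [ 0. -0. -1.] F [-0.14 -0.03  0.06] w 28.7 q [-42.  38.  98.  -0.  45.  90.]
[ 503.89 -418.95   55.  ]
delta [-0.13, -0.04, 2.61] [0.0, -0.2, -0.1] rows>= 0.6
```

View pics/h2.png

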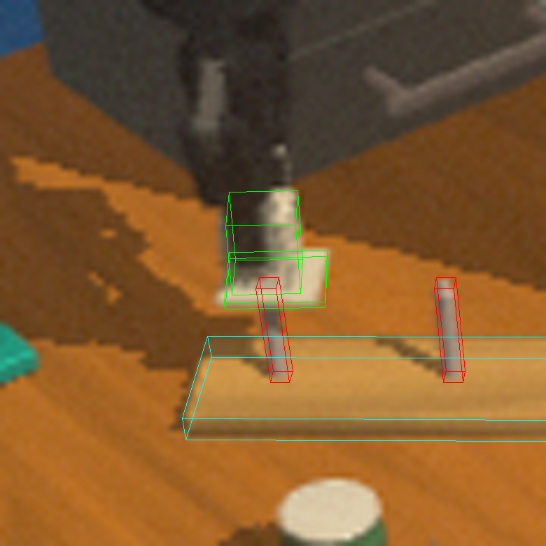

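carry_out:
  moves:
    - [2, -0.1, 0, 0.8, 0, 0, 0]
    - [2, -0.1, 0, 1.6, 0, 0, 0]
    - [2, -0.1, 0, 2.4, 0, 0, 0]
    - [2, -0.1, 0, 3, 0, 0, 0]

```text
time: 39.57
tool_pos: [502.4, -418.8, 48.3]
tool_rot: [2.926, -1.143, 0.001]
wrist_force: [-0.6, 0.5, 0.3]
grip_width: 28.8
```

```bash
python3 held.py white scene 2 -42.6 h3.png; python3 gr.py p 2 0
```

```text
t 39.57 pos [ 502.43 -418.81   48.32] psi -42.7 z [ 0. -0. -1.] F [-0.6   0.46  0.26] w 28.8 q [-42.  40.  99.  -0.  41.  90.]
scene [(0.51, 138)]
cap [ 502.65 -417.06   33.29  -36.5    -4.34    3.73] 1.0369021290366305
cap origin in tool frame [-1.04 -1.44 15.03]
post top nominal [ 503.89 -418.95   63.  ]
t 39.67 pos [ 502.02 -418.43   47.79] psi -42.7 z [-0.  0. -1.] F [ 0.11  0.03 -0.61] w 29.1 q [-42.  40.  99.  -0.  41.  90.]
[ 503.89 -418.95   25.  ]
delta [0.17, -0.09, 2.28] [0.0, 0.1, -0.1] rows>= 0.5
```

View pics/h3.png

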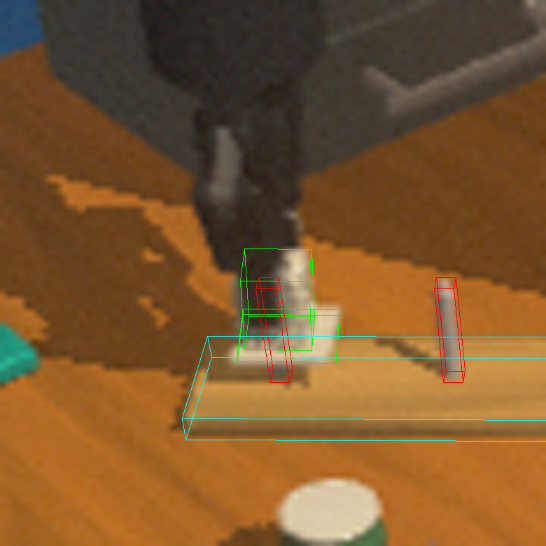

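carry_out:
  moves:
    - [2, 0.1, 0, 0.8, 0, 0, 0]
    - [2, 0.1, 0, 1.5, 0, 0, 0]
    - [2, 0.1, 0, 1.9, 0, 0, 0]
    - [2, 0.1, 0, 2.1, 0, 0, 0]
    - [2, 0.1, 0, 2.1, 0, 0, 0]

```text
time: 40.08
tool_pos: [503.7, -420.0, 29.1]
tool_rot: [2.925, -1.143, 0.003]
wrist_force: [-2.4, 2.9, 15.9]
grip_width: 28.8
```

```bash
python3 held.py white scene 2 -42.6 h4.png
```

```text
t 40.08 pos [ 503.68 -420.     29.09] psi -42.7 z [ 0. -0. -1.] F [-2.42  2.93 15.93] w 28.8 q [-42.  42.  99.  -0.  39.  90.]
scene [(0.54, 174)]
cap [ 504.02 -417.89   12.36  -38.47   -2.9    -1.06] 0.7090251922581278
cap origin in tool frame [-1.21 -1.79 16.73]
post top nominal [ 503.89 -418.95   63.  ]
```

View pics/h4.png

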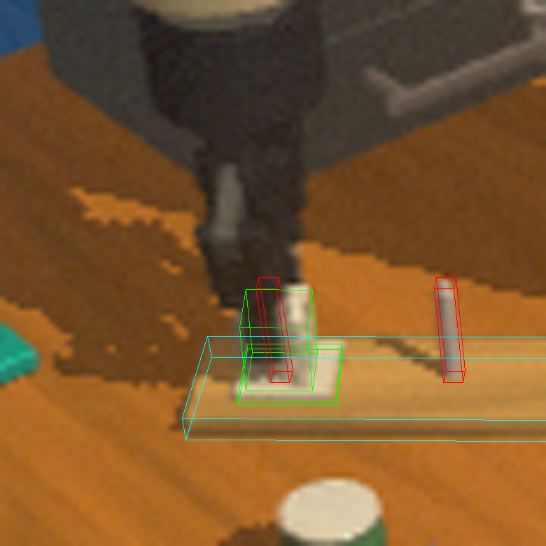

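Cap bottomed on the base (16 N). Release and rise.

carry_out:
  moves:
    - [2.5, 0, 0, -0.1, 0, 0, 0]
    - [4, 0, 0, -0.1, 0, 0, 0]
    - [5, 0, 0, -0.1, 0, 0, 0]
    - [5, 0, 0, -0.1, 0, 0, 0]
    - [5, 0, 0, -1.5, 0, 0, 0]

```text
time: 40.6
tool_pos: [502.2, -418.5, 41.3]
tool_rot: [-2.925, 1.143, 0.004]
wrist_force: [-1.1, -0.2, -0.2]
grip_width: 50.2
```

carry_out:
  moves:
    - [5.5, 0, 0, -4, 0, 0, 0]
    - [5.5, 0, 0, -8, 0, 0, 0]
    - [5.5, 0, 0, -12, 0, 0, 0]
    - [5.5, 0, 0, -15, 0, 0, 0]

```text
time: 40.93
tool_pos: [503.8, -419.9, 197.7]
tool_rot: [2.924, -1.143, 0.006]
wrist_force: [1.1, -1.1, 0.2]
grip_width: 55.4
```

```bash
python3 look.py h5.png 200,150,340,260 scene; python3 gr.py g 610.0,-127.2,89,8.3,12.8,-0.5 60
```

```text
t 40.98 pos [ 505.74 -421.67  203.21] psi -42.7 z [ 0.01 -0.01 -1.  ] F [ 1.78 -1.72  6.26] w 55.2 q [-42.  29.  92.  -0.  57.  90.]
[ 612.83 -126.67  161.68]
delta [-12.17, -28.95, 4.01] [-5.9, -12.3, -50.9] rows>= 7.6
```

View pics/h5.png

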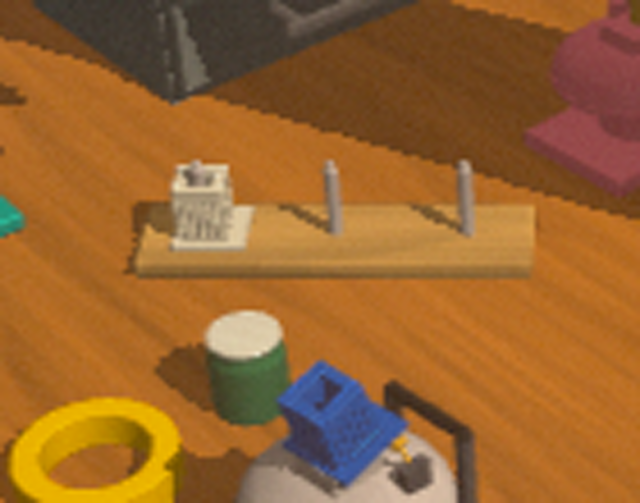

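carry_out:
  moves:
    - [5.5, -12.2, -29, 1, -5.9, -12.3, -50.9]
    - [5.5, -12.2, -29, 1, -5.9, -12.3, -50.9]
    - [5.5, -12.2, -29, 1, -5.9, -12.3, -50.9]
    - [5.5, -12.2, -29, 1, -5.9, -12.3, -50.9]
    - [5.5, -12.2, -29, 1, -5.9, -12.3, -50.9]

```text
time: 41.4
tool_pos: [574.5, -222.2, 187.7]
tool_rot: [3.111, -0.21, -0.248]
wrist_force: [1.5, -0.4, -1.4]
grip_width: 54.5
```

```bash
python3 gr.py g 610.0,-127.2,89,8.3,12.8,-0.5 60
```

```text
t 41.4 pos [ 574.5  -222.24  187.66] psi -7.8 z [-0.16 -0.   -0.99] F [ 1.49 -0.42 -1.36] w 54.5 q [-22.  32.  91.  -4.  65.  78.]
[ 612.83 -126.67  161.68]
delta [2.87, -10.04, 1.93] [-2.2, -3.5, -15.9] rows>= 2.5
```

carry_out:
  moves:
    - [5.5, 2.9, -10, 1.9, -2.2, -3.5, -15.9]
    - [5.5, 2.9, -10, 1.9, -2.2, -3.5, -15.9]
    - [5.5, 2.9, -10, 1.9, -2.2, -3.5, -15.9]
    - [5.5, 2.9, -10, 1.9, -2.2, -3.5, -15.9]

```text
time: 41.73
tool_pos: [614.6, -123.6, 160.1]
tool_rot: [3.09, 0.229, -0.347]
wrist_force: [0.1, 0.3, 0.5]
grip_width: 55.0
```

```bash
python3 fit6.py blue scene; python3 gr.py g 610.0,-127.2,89,8.3,12.8,-0.5 0; python3 look.py k1.png 230,180,340,290 scene
```

```text
scene [(0.97, 472)]
blue pose x y z yaw pitch roll [ 609.93 -127.33   89.79    6.85   13.01   -0.14] cost 0.069
t 41.83 pos [ 613.53 -127.75  161.16] psi 8.1 z [-0.22 -0.04 -0.98] F [-0.44 -0.88 -0.02] w 55.0 q [-12.  36.  88.  -5.  68.  73.]
[ 612.83 -126.67  101.68]
delta [1.26, -0.17, 5.81] [-0.0, -0.0, -0.2] rows>= 1.4
```

View pics/k1.png

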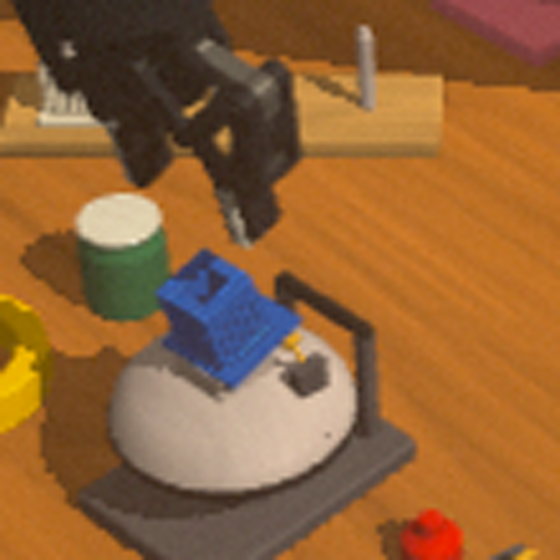

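carry_out:
  moves:
    - [5.5, 0.6, -0.2, 3, 0, 0, 0]
    - [5.5, 1.1, -0.2, 5, 0, 0, -0.2]
    - [5.5, 1.2, -0.2, 5.8, 0, 0, -0.2]
    - [5.5, 1.2, -0.2, 5.8, 0, 0, -0.2]

```text
time: 42.22
tool_pos: [610.4, -128.7, 100.6]
tool_rot: [3.091, 0.219, -0.349]
wrist_force: [-0.6, 0.2, 0.1]
grip_width: 55.0
```

carry_out:
  moves:
    - [3.5, 0, 0, 0, 0, 0, 0]
    - [2.5, 0, 0, 0, 0, 0, 0]
    - [2, 0, 0, 0, 0, 0, 0]
    - [2, 0, 0, 0, 0, 0, 0]
    - [2, 0, 0, 0, 0, 0, 0]
  squeeze: 60

```text
time: 42.63
tool_pos: [612.7, -128.3, 103.2]
tool_rot: [3.089, 0.223, -0.342]
wrist_force: [-0.8, -4.2, 8.3]
grip_width: 28.6
```

```bash
python3 gr.py g 610.0,-127.2,89,8.3,12.8,-0.5 90; python3 look.py k2.png 240,200,330,290 scene
```

```text
t 42.63 pos [ 612.73 -128.26  103.18] psi 8.2 z [-0.22 -0.04 -0.98] F [-0.81 -4.24  8.33] w 28.6 q [-12.  40.  90.  -5.  62.  73.]
[ 612.83 -126.67  191.68]
delta [-1.91, -0.07, -8.64] [0.0, -0.1, -0.1] rows>= 2.1
```

View pics/k2.png

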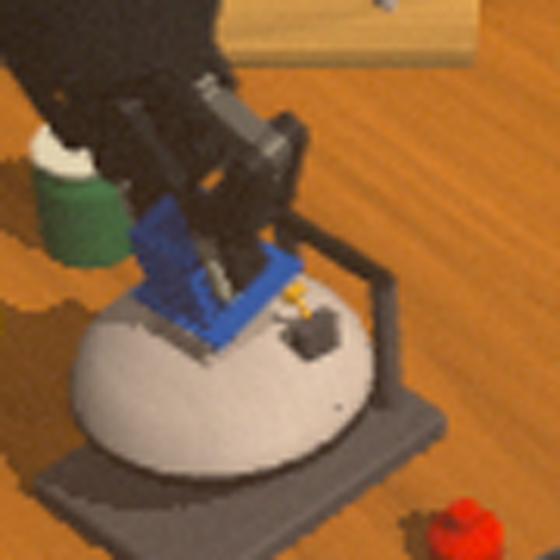

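carry_out:
  moves:
    - [2, -0.3, 0, -1.5, 0, 0, 0]
    - [2, -0.9, 0, -4, 0, 0, 0]
    - [2, -1.9, 0, -8, 0, 0, 0]
    - [2, -1.9, 0, -9, 0, 0, 0]
    - [2, -1.9, 0, -9, 0, 0, 0]

```text
time: 43.1
tool_pos: [615.7, -126.9, 198.1]
tool_rot: [3.089, 0.222, -0.334]
wrist_force: [0.7, -0.3, -0.8]
grip_width: 28.8
```

```bash
python3 -c "
from gr import *
st();p,T=post(1,0); p[2]=190; delta(p,T)"; python3 look.py k3.png 220,140,330,260 scene
```

```text
t 43.1 pos [ 615.72 -126.91  198.15] psi 8.2 z [-0.21 -0.04 -0.98] F [ 0.73 -0.26 -0.84] w 28.8 q [-12.  34.  86.  -5.  71.  72.]
delta [-19.63, 21.07, 5.38] [6.1, 11.3, 50.6] rows>= 7.3
```

View pics/k3.png

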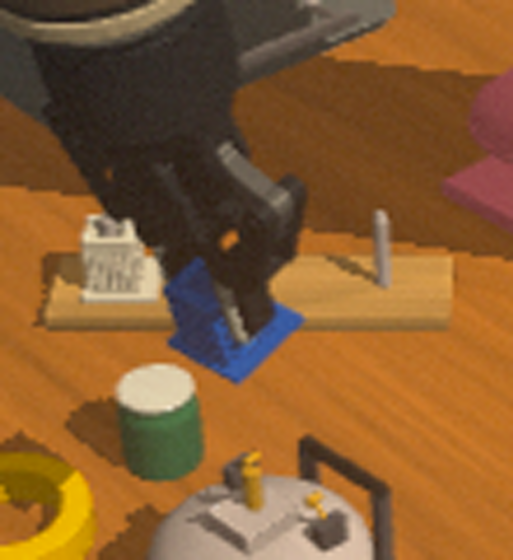

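carry_out:
  moves:
    - [2, -19.6, 21, 4.8, 6.1, 11.3, 50.6]
    - [2, -19.6, 21, 4.8, 6.1, 11.3, 50.6]
    - [2, -19.6, 21, 4.8, 6.1, 11.3, 50.6]
    - [2, -19.6, 21, 4.8, 6.1, 11.3, 50.6]
    - [2, -19.6, 21, 4.8, 6.1, 11.3, 50.6]

```text
time: 43.57
tool_pos: [490.4, -297.1, 191.6]
tool_rot: [3.045, -0.731, -0.119]
wrist_force: [1.1, -1.2, -0.8]
grip_width: 28.3
```

```bash
python3 -c "
from gr import *
st();p,T=post(1,0); p[2]=170; delta(p,T)"
```

```text
t 43.57 pos [ 490.37 -297.05  191.64] psi -27.1 z [-0.08  0.01 -1.  ] F [ 1.1  -1.24 -0.77] w 28.3 q [-33.  26. 101.  -2.  57.  85.]
delta [-0.8, 8.04, 2.43] [2.0, 3.9, 15.6] rows>= 2.3
```

carry_out:
  moves:
    - [2, -0.8, 4, 1.5, 1, 1.9, 7]
    - [2, -0.8, 8, 2.4, 2, 3.9, 14]
    - [2, -0.8, 8, 3.5, 2, 3.9, 15.6]
    - [2, -0.8, 8, 5, 2, 3.9, 15.6]
    - [2, -0.8, 8, 5, 2, 3.9, 15.6]

```text
time: 43.98
tool_pos: [442.8, -363.0, 142.4]
tool_rot: [-2.928, 1.136, 0.008]
wrist_force: [0.2, 0.8, -1.4]
grip_width: 28.9
```

```bash
python3 held.py blue scene 1 -42.6 k4.png; python3 gr.py p 1 60
```

```text
t 43.98 pos [ 442.84 -362.95  142.36] psi -42.4 z [-0.  0. -1.] F [ 0.24  0.85 -1.41] w 28.9 q [-42.  28. 106.  -0.  46.  90.]
scene [(0.53, 116)]
cap [ 443.91 -362.09  128.01  -35.47   -1.86    4.82] 1.524944845302868
cap origin in tool frame [ 0.28 -1.38 14.35]
post top nominal [ 445.  -364.8   63. ]
t 44.08 pos [ 444.8  -362.96  144.55] psi -42.3 z [-0.  0. -1.] F [1.08 0.68 0.23] w 28.7 q [-42.  27. 106.  -0.  46.  90.]
[ 445.  -364.8   85. ]
delta [0.15, 0.12, 5.95] [0.0, 0.1, 0.3] rows>= 1.4
```

View pics/k4.png

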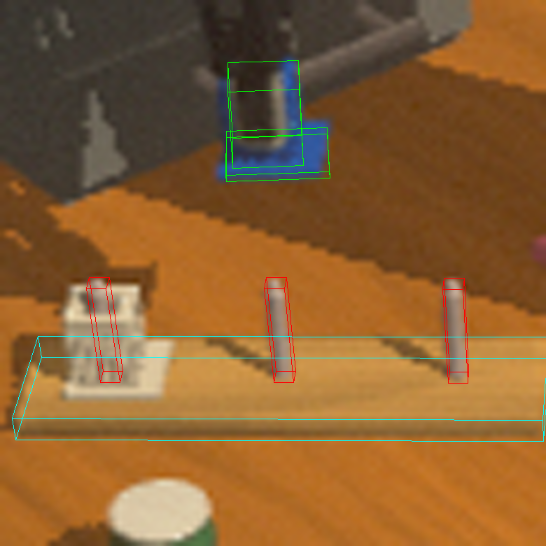

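carry_out:
  moves:
    - [2, 0, 0.1, 3, 0, 0, 0.3]
    - [2, 0, 0.1, 5.5, 0, 0, 0.3]
    - [2, 0, 0.1, 6.2, 0, 0, 0.3]
    - [2, 0, 0.1, 6.2, 0, 0, 0.3]
    - [2, 0, 0.1, 6.2, 0, 0, 0.3]

```text
time: 44.5
tool_pos: [445.2, -364.1, 83.9]
tool_rot: [2.927, -1.139, -0.001]
wrist_force: [-0.5, -0.0, 0.6]
grip_width: 28.5
```

```bash
python3 held.py blue scene 1 -42.6 k5.png; python3 gr.py p 1 30
```

```text
t 44.5 pos [ 445.21 -364.09   83.9 ] psi -42.5 z [-0. -0. -1.] F [-0.54 -0.01  0.57] w 28.5 q [-42.  32. 109.  -0.  39.  90.]
scene [(0.62, 148)]
cap [ 446.6  -363.62   69.45  -39.93   -1.38   -0.23] 1.0771200706755713
cap origin in tool frame [ 0.72 -1.3  14.45]
post top nominal [ 445.  -364.8   63. ]
t 44.6 pos [ 445.58 -364.7    84.69] psi -42.6 z [ 0. -0. -1.] F [-0.41 -0.74 -0.35] w 29.3 q [-42.  32. 109.  -0.  39.  90.]
[ 445.  -364.8   55. ]
delta [-0.04, 0.04, 2.97] [0.0, -0.1, 0.0] rows>= 0.7
```

View pics/k5.png

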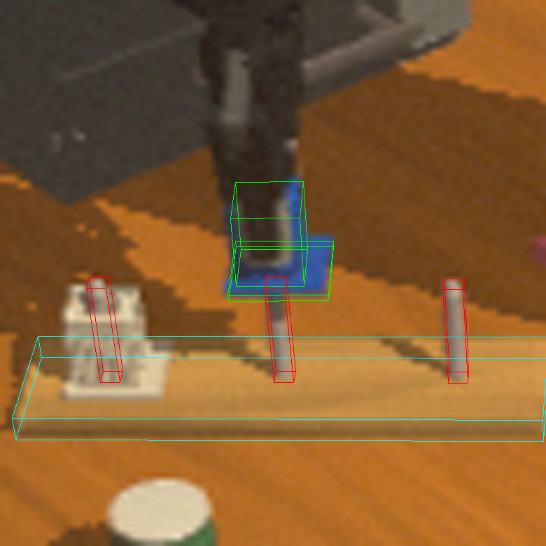

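carry_out:
  moves:
    - [2, -0.1, 0, 0.8, 0, 0, 0]
    - [2, -0.1, 0, 1.6, 0, 0, 0]
    - [2, -0.1, 0, 2.4, 0, 0, 0]
    - [2, -0.1, 0, 3, 0, 0, 0]

```text
time: 44.93
tool_pos: [443.6, -363.4, 52.2]
tool_rot: [2.927, -1.141, -0.002]
wrist_force: [0.2, -0.3, -1.2]
grip_width: 28.8
```

```bash
python3 gr.py p 1 0;python3 look.py k6.png 220,160,330,250 scene
```

```text
t 44.93 pos [ 443.57 -363.41   52.23] psi -42.6 z [-0.  0. -1.] F [ 0.21 -0.29 -1.22] w 28.8 q [-42.  35. 110.  -0.  35.  90.]
[ 445.  -364.8   25. ]
delta [0.2, 0.0, 2.72] [0.0, 0.1, 0.0] rows>= 0.7
```

View pics/k6.png

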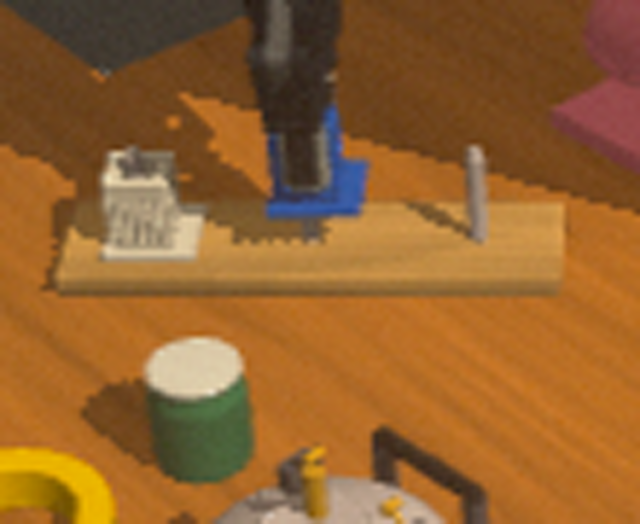

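Threaded. Continue down to the base and release.

carry_out:
  moves:
    - [2, 0.1, 0, 0.8, 0, 0, 0]
    - [2, 0.1, 0, 1.6, 0, 0, 0]
    - [2, 0.1, 0, 2.3, 0, 0, 0]
    - [2, 0.1, 0, 2.6, 0, 0, 0]
    - [2, 0.1, 0, 2.6, 0, 0, 0]

```text
time: 45.4
tool_pos: [444.4, -364.0, 26.6]
tool_rot: [2.927, -1.141, -0.002]
wrist_force: [-0.5, -0.7, -0.7]
grip_width: 28.9
```

```bash
python3 gr.py p 1 0;python3 look.py k7.png 220,160,330,250 scene
```

```text
t 45.4 pos [ 444.4  -364.     26.58] psi -42.6 z [-0.  0. -1.] F [-0.49 -0.7  -0.69] w 28.9 q [-42.  37. 110.  -0.  32.  90.]
[ 445.  -364.8   25. ]
delta [0.1, 0.02, 0.16] [0.0, 0.1, 0.0] rows>= 0.0
```

View pics/k7.png

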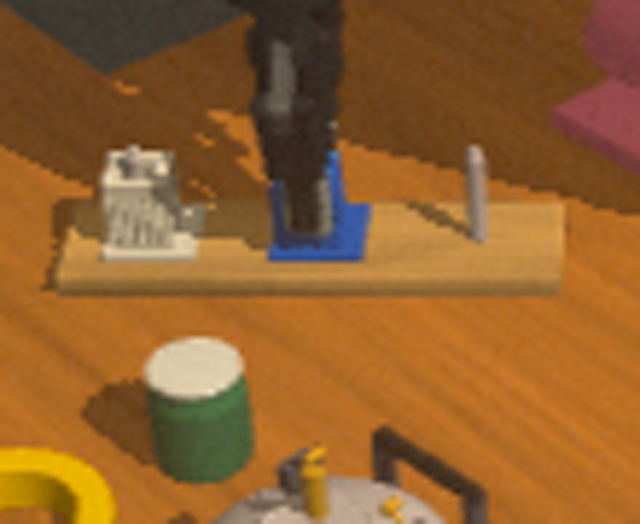

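carry_out:
  moves:
    - [2, 0, 0, 0.15, 0, 0, 0]
    - [2, 0, 0, 0.3, 0, 0, 0]
    - [2, 0, 0, 0.3, 0, 0, 0]

```text
time: 45.7
tool_pos: [444.5, -364.2, 26.0]
tool_rot: [2.927, -1.141, -0.0]
wrist_force: [-9.1, 8.4, 41.1]
grip_width: 29.1
```

carry_out:
  moves:
    - [2.5, 0, 0, 0, 0, 0, 0]
    - [4, 0, 0, -0.1, 0, 0, 0]
    - [5, 0, 0, -0.1, 0, 0, 0]
    - [5, 0, 0, -0.1, 0, 0, 0]
    - [5, 0, 0, -1.5, 0, 0, 0]

```text
time: 46.12
tool_pos: [443.5, -363.3, 37.3]
tool_rot: [-2.926, 1.141, 0.006]
wrist_force: [-0.6, 0.2, -0.2]
grip_width: 50.5
```

carry_out:
  moves:
    - [5.5, 0, 0, -4, 0, 0, 0]
    - [5.5, 0, 0, -8, 0, 0, 0]
    - [5.5, 0, 0, -12, 0, 0, 0]
    - [5.5, 0, 0, -17, 0, 0, 0]
    - [5.5, 0, 0, -17, 0, 0, 0]

```text
time: 46.53
tool_pos: [446.8, -366.1, 215.4]
tool_rot: [2.924, -1.14, 0.011]
wrist_force: [1.3, -1.2, 1.2]
grip_width: 54.6
```

```bash
python3 look.py k8.png 210,140,340,250 scene; python3 gr.py g 585.5,313,89,-11,13.2,0 60
```

```text
t 46.58 pos [ 446.65 -365.99  214.39] psi -42.6 z [ 0.   -0.01 -1.  ] F [ 0.69 -0.8   1.78] w 54.8 q [-42.  23. 103.  -0.  54.  90.]
[588.41 312.43 161.66]
delta [-35.51, -59.55, 4.98] [-3.5, -13.3, -31.5] rows>= 16.7
```

View pics/k8.png

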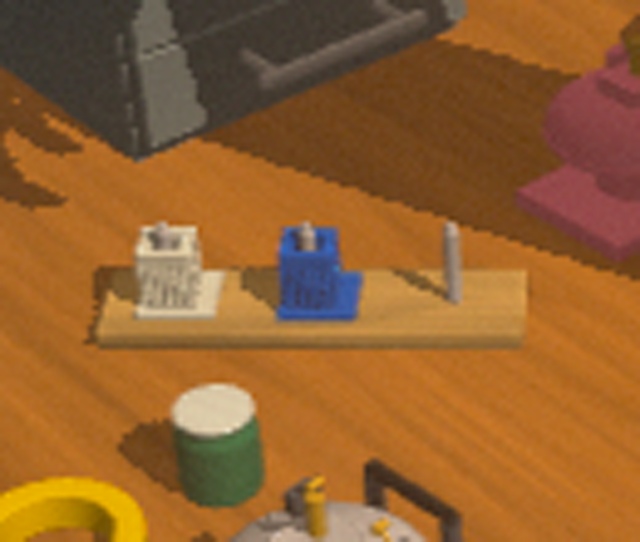

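carry_out:
  moves:
    - [5.5, -35.5, -59.5, 2, -3.5, -13.3, -31.5]
    - [5.5, -35.5, -59.5, 2, -3.5, -13.3, -31.5]
    - [5.5, -35.5, -59.5, 2, -3.5, -13.3, -31.5]
    - [5.5, -35.5, -59.5, 2, -3.5, -13.3, -31.5]
    - [5.5, -35.5, -59.5, 2, -3.5, -13.3, -31.5]

```text
time: 47.0
tool_pos: [487.1, -158.7, 202.3]
tool_rot: [-3.079, 0.286, 0.372]
wrist_force: [1.0, 0.2, -0.7]
grip_width: 54.9
```

```bash
python3 gr.py g 585.5,313,89,-11,13.2,0 90
```

```text
t 47.0 pos [ 487.11 -158.71  202.34] psi -10.6 z [-0.23  0.05 -0.97] F [ 0.98  0.19 -0.7 ] w 54.9 q [-20.  26. 101.  -2.  67.  82.]
[588.41 312.43 191.66]
delta [1.51, -48.17, 0.96] [-0.2, 0.6, 0.4] rows>= 11.6
```

carry_out:
  moves:
    - [5.5, 1.5, -48.2, 1, 0, 0.6, 0.4]
    - [5.5, 1.5, -48.2, 1, 0, 0.6, 0.4]
    - [5.5, 1.5, -48.2, 1, 0, 0.6, 0.4]
    - [5.5, 1.5, -48.2, 1, 0, 0.6, 0.4]
    - [5.5, 1.5, -48.2, 1, 0, 0.6, 0.4]

```text
time: 47.42
tool_pos: [531.7, 45.2, 197.3]
tool_rot: [-3.082, 0.306, 0.353]
wrist_force: [0.7, -0.2, 1.2]
grip_width: 54.8
```

```bash
python3 gr.py g 585.5,313,89,-11,13.2,0 80
```

```text
t 47.42 pos [531.68  45.15 197.27] psi -11.3 z [-0.22  0.05 -0.97] F [ 0.69 -0.16  1.16] w 54.8 q [ -0.  27.  99.   3.  67. 100.]
[588.41 312.43 181.66]
delta [0.66, -27.32, 1.51] [-0.2, -0.1, -0.3] rows>= 6.6
```

carry_out:
  moves:
    - [5.5, 0.7, -27.3, 1.5, 0, 0, -0.3]
    - [5.5, 0.7, -27.3, 1.5, 0, 0, -0.3]
    - [5.5, 0.7, -27.3, 1.5, 0, 0, -0.3]
    - [5.5, 0.7, -27.3, 1.5, 0, 0, -0.3]
    - [5.5, 0.7, -27.3, 1.5, 0, 0, -0.3]

```text
time: 47.83
tool_pos: [575.2, 248.5, 185.2]
tool_rot: [-3.082, 0.298, 0.353]
wrist_force: [0.8, -0.6, -0.7]
grip_width: 55.4
```

carry_out:
  moves:
    - [5.5, 0, -6, 1, 0, 0, 0]
    - [5.5, 0, -6, 1, 0, 0, 0]
    - [5.5, 0, -6, 1, 0, 0, 0]

```text
time: 48.08
tool_pos: [584.1, 309.8, 174.6]
tool_rot: [-3.082, 0.293, 0.354]
wrist_force: [-0.3, -0.0, -0.8]
grip_width: 55.0
```

```bash
python3 fit6.py red scene; python3 gr.py g 585.5,313,89,-11,13.2,0 60; python3 look.py y1.png 390,270,500,400 scene
```

```text
scene [(0.64, 795)]
red pose x y z yaw pitch roll [585.4  313.7   89.19 -11.15  14.65  -1.12] cost 0.063
t 48.18 pos [584.08 305.99 175.47] psi -10.9 z [-0.22  0.05 -0.97] F [ 0.35 -1.03  0.03] w 55.2 q [ 21.  37.  84.   7.  70. 119.]
[588.41 312.43 161.66]
delta [0.61, -0.71, 1.28] [-0.1, -0.1, 0.1] rows>= 0.4
```

View pics/y1.png

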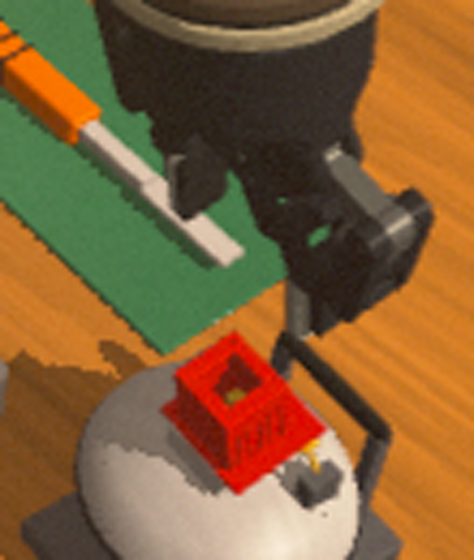

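carry_out:
  moves:
    - [5.5, 0.6, -0.7, 1.3, 0, 0, 0]
    - [5.5, 0.6, -0.7, 2.5, 0, 0, 0]
    - [5.5, 0.6, -0.7, 2.5, 0, 0, 0]

```text
time: 48.48
tool_pos: [584.8, 311.4, 148.2]
tool_rot: [-3.083, 0.3, 0.357]
wrist_force: [-0.4, -0.4, -0.7]
grip_width: 54.8
```

```bash
python3 gr.py g 585.5,313.3,89,-11,13.8,0 0
```

```text
t 48.48 pos [584.83 311.38 148.16] psi -11.1 z [-0.22  0.05 -0.97] F [-0.42 -0.37 -0.72] w 54.8 q [ 21.  39.  84.   8.  68. 119.]
[588.54 312.71 101.62]
delta [1.39, -0.2, 4.45] [-0.1, -0.6, -0.1] rows>= 1.1
```

carry_out:
  moves:
    - [5.5, 0.8, -0.2, 2.5, 0, 0, 0]
    - [5.5, 1.3, -0.2, 4, 0, -0.6, 0]
    - [5.5, 1.4, -0.2, 4.4, 0, -0.6, 0]
    - [5.5, 1.4, -0.2, 4.4, 0, -0.6, 0]

```text
time: 48.82
tool_pos: [589.5, 313.2, 103.4]
tool_rot: [-3.08, 0.299, 0.372]
wrist_force: [0.4, -0.4, -0.2]
grip_width: 55.1
```

carry_out:
  moves:
    - [3.5, 0, 0, 0, 0, 0, 0]
    - [2.5, 0, 0, 0, 0, 0, 0]
    - [2, 0, 0, 0, 0, 0, 0]
    - [2, 0, 0, 0, 0, 0, 0]
    - [2, 0, 0, 0, 0, 0, 0]
  squeeze: 60

```text
time: 49.23
tool_pos: [590.9, 314.4, 106.2]
tool_rot: [-3.079, 0.297, 0.365]
wrist_force: [0.5, -0.5, 7.2]
grip_width: 29.2
```

```bash
python3 gr.py g 585.5,313.3,89,-11,13.8,0 90;  python3 look.py y2.png 400,300,500,400 scene
```

```text
t 49.23 pos [590.89 314.36 106.19] psi -11.0 z [-0.23  0.05 -0.97] F [ 0.46 -0.49  7.16] w 29.2 q [ 21.  42.  85.   8.  65. 118.]
[588.54 312.71 191.62]
delta [-2.2, 0.17, -8.26] [-0.3, -0.2, -0.0] rows>= 2.1
```

View pics/y2.png

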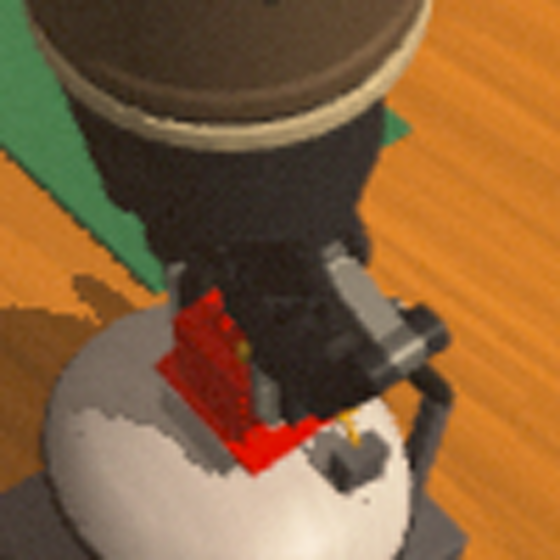

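carry_out:
  moves:
    - [2, -0.4, 0, -1.5, 0, 0, 0]
    - [2, -1, 0, -4, 0, 0, 0]
    - [2, -2, 0.1, -8, 0, 0, 0]
    - [2, -2.2, 0.1, -10, 0, 0, 0]
    - [2, -2.2, 0.1, -10, 0, 0, 0]

```text
time: 49.7
tool_pos: [594.8, 313.2, 213.1]
tool_rot: [-3.077, 0.297, 0.356]
wrist_force: [0.7, 0.1, 0.2]
grip_width: 28.3
```

```bash
python3 -c "
from gr import *
st();p,T=post(0,0); p[2]=200; delta(p,T)"; python3 look.py y3.png 390,240,500,380 scene
```

```text
t 49.7 pos [594.77 313.22 213.13] psi -11.0 z [-0.22  0.05 -0.97] F [0.74 0.08 0.17] w 28.3 q [ 21.  36.  80.   8.  75. 119.]
delta [-8.09, 65.24, 2.73] [3.2, 13.0, 31.4] rows>= 15.8
```

View pics/y3.png

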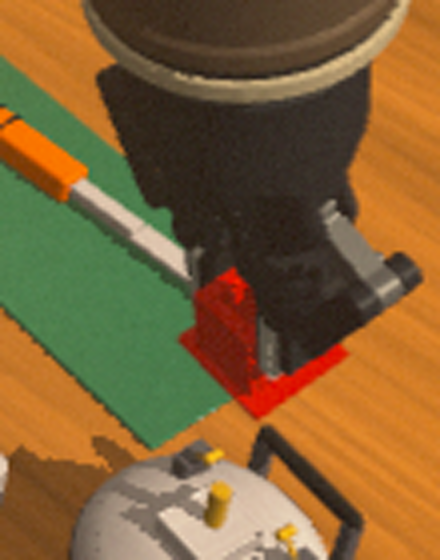

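carry_out:
  moves:
    - [2, -8.1, 65.2, 2.7, 3.2, 13, 31.4]
    - [2, -8.1, 65.2, 2.7, 3.2, 13, 31.4]
    - [2, -8.1, 65.2, 2.7, 3.2, 13, 31.4]
    - [2, -8.1, 65.2, 2.7, 3.2, 13, 31.4]
    - [2, -8.1, 65.2, 2.7, 3.2, 13, 31.4]

```text
time: 50.17
tool_pos: [524.1, 113.1, 203.6]
tool_rot: [2.919, -1.146, -0.008]
wrist_force: [0.6, -0.9, -0.1]
grip_width: 28.7
```

```bash
python3 -c "
from gr import *
st();p,T=post(0,0); p[2]=190; delta(p,T)"
```

```text
t 50.17 pos [524.08 113.15 203.63] psi -42.9 z [-0.01 -0.   -1.  ] F [ 0.62 -0.89 -0.09] w 28.7 q [  9.  21. 108.  -0.  52. 142.]
delta [18.72, 40.44, 1.63] [0.4, 0.1, -0.3] rows>= 10.7
```

carry_out:
  moves:
    - [2, 18.7, 40.4, 1.6, 0.4, 0.1, -0.3]
    - [2, 18.7, 40.4, 1.6, 0.4, 0.1, -0.3]
    - [2, 18.7, 40.4, 1.6, 0.4, 0.1, -0.3]
    - [2, 18.7, 40.4, 1.6, 0.4, 0.1, -0.3]
    - [2, 18.7, 40.4, 1.6, 0.4, 0.1, -0.3]

```text
time: 50.58
tool_pos: [461.1, -84.9, 197.4]
tool_rot: [-2.93, 1.131, 0.005]
wrist_force: [1.6, -0.9, 0.1]
grip_width: 28.6
```

```bash
python3 -c "
from gr import *
st();p,T=post(0,0); p[2]=180; delta(p,T)"
```

```text
t 50.58 pos [461.09 -84.87 197.4 ] psi -42.2 z [-0.  0. -1.] F [ 1.64 -0.9   0.08] w 28.6 q [-14.  16. 117.   0.  48. 118.]
delta [9.62, 21.76, 1.73] [0.0, 0.2, 0.4] rows>= 5.7
```

carry_out:
  moves:
    - [2, 9.6, 21.8, 1.7, 0, 0.2, 0.4]
    - [2, 9.6, 21.8, 1.7, 0, 0.2, 0.4]
    - [2, 9.6, 21.8, 1.7, 0, 0.2, 0.4]
    - [2, 9.6, 21.8, 1.7, 0, 0.2, 0.4]
    - [2, 9.6, 21.8, 1.7, 0, 0.2, 0.4]

```text
time: 51.0
tool_pos: [395.2, -281.9, 182.3]
tool_rot: [2.926, -1.142, 0.0]
wrist_force: [0.9, -0.1, -0.0]
grip_width: 29.0
```

```bash
python3 -c "
from gr import *
st();p,T=post(0,0); p[2]=140; delta(p,T)"
```

```text
t 51.0 pos [ 395.22 -281.87  182.32] psi -42.6 z [-0. -0. -1.] F [ 0.93 -0.12 -0.03] w 29.0 q [-39.  18. 116.  -0.  46.  94.]
delta [1.28, 2.73, 4.23] [0.0, -0.0, -0.0] rows>= 1.2
```

carry_out:
  moves:
    - [2, 1.3, 2.7, 2, 0, 0, 0]
    - [2, 1.3, 2.7, 4.2, 0, 0, 0]
    - [2, 1.3, 2.7, 4.2, 0, 0, 0]
    - [2, 1.3, 2.7, 4.2, 0, 0, 0]

```text
time: 51.33
tool_pos: [386.9, -308.2, 140.0]
tool_rot: [-2.925, 1.143, 0.004]
wrist_force: [-0.1, -0.2, -0.4]
grip_width: 29.0
```

```bash
python3 held.py red scene 0 -42.6 y4.png; python3 gr.py p 0 58
```

```text
t 51.33 pos [ 386.86 -308.21  140.  ] psi -42.7 z [-0.  0. -1.] F [-0.13 -0.18 -0.41] w 29.0 q [-42.  22. 117.  -0.  41.  91.]
scene [(0.62, 128)]
cap [ 387.95 -307.27  125.82  -39.7    -2.21   -1.47] 1.3849483879847593
cap origin in tool frame [ 0.2  -1.43 14.18]
post top nominal [ 386.11 -310.65   63.  ]
t 51.43 pos [ 388.41 -308.49  141.6 ] psi -42.6 z [ 0. -0. -1.] F [ 0.17 -0.08  0.18] w 28.4 q [-42.  22. 117.  -0.  41.  91.]
[ 386.11 -310.65   83.  ]
delta [-0.03, 0.31, 5.86] [0.0, -0.0, 0.0] rows>= 1.4
```

View pics/y4.png

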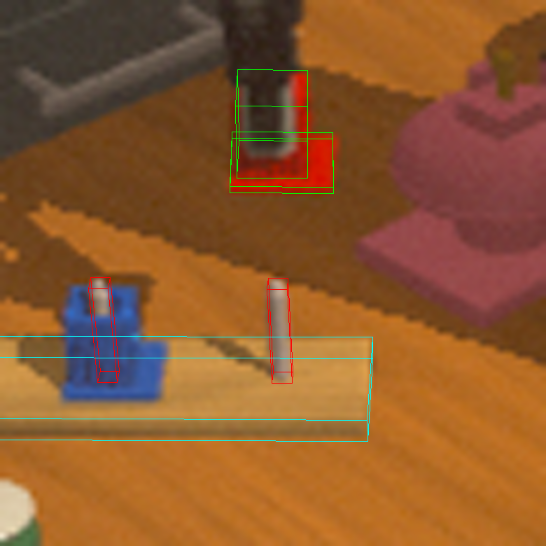

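carry_out:
  moves:
    - [2, 0, 0.25, 3, 0, 0, 0]
    - [2, 0, 0.25, 5.3, 0, 0, 0]
    - [2, 0, 0.25, 6, 0, 0, 0]
    - [2, 0, 0.25, 6, 0, 0, 0]
    - [2, 0, 0.25, 6, 0, 0, 0]

```text
time: 51.85
tool_pos: [387.1, -310.9, 82.0]
tool_rot: [2.926, -1.141, 0.002]
wrist_force: [0.4, -0.4, 0.4]
grip_width: 28.8
```

```bash
python3 held.py red scene 0 -42.6 y5.png; python3 gr.py p 0 30
```

```text
t 51.85 pos [ 387.11 -310.9    82.04] psi -42.6 z [ 0. -0. -1.] F [ 0.42 -0.38  0.38] w 28.8 q [-42.  28. 119.  -0.  33.  90.]
scene [(0.67, 113)]
cap [ 387.66 -307.58   68.25  -38.42   -2.42    2.62] 1.4607997054187383
cap origin in tool frame [-1.87 -2.82 13.78]
post top nominal [ 386.11 -310.65   63.  ]
t 51.95 pos [ 387.42 -311.53   82.52] psi -42.6 z [ 0. -0. -1.] F [ 0.26 -0.11 -0.17] w 28.5 q [-42.  28. 119.  -0.  33.  90.]
[ 386.11 -310.65   55.  ]
delta [-0.16, 0.02, 2.75] [0.0, -0.2, -0.0] rows>= 0.7
```

View pics/y5.png

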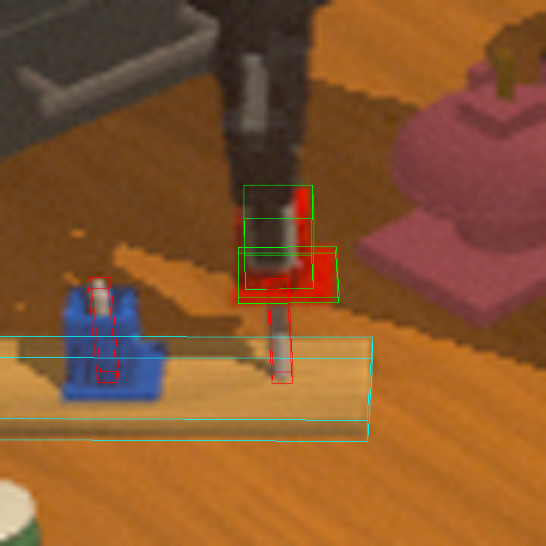

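carry_out:
  moves:
    - [2, -0.1, 0, 0.8, 0, 0, 0]
    - [2, -0.1, 0, 1.6, 0, 0, 0]
    - [2, -0.1, 0, 2.3, 0, 0, 0]
    - [2, -0.1, 0, 2.8, 0, 0, 0]

```text
time: 52.28
tool_pos: [385.6, -310.4, 52.2]
tool_rot: [2.926, -1.143, 0.001]
wrist_force: [-0.5, -0.4, -0.6]
grip_width: 28.8
```

```bash
python3 gr.py p 0 0;python3 look.py y6.png 230,160,340,250 scene
```

```text
t 52.28 pos [ 385.57 -310.38   52.23] psi -42.7 z [ 0. -0. -1.] F [-0.48 -0.43 -0.58] w 28.8 q [-42.  31. 120.  -0.  29.  90.]
[ 386.11 -310.65   25.  ]
delta [0.06, -0.02, 2.72] [0.0, -0.0, -0.1] rows>= 0.7
```

View pics/y6.png

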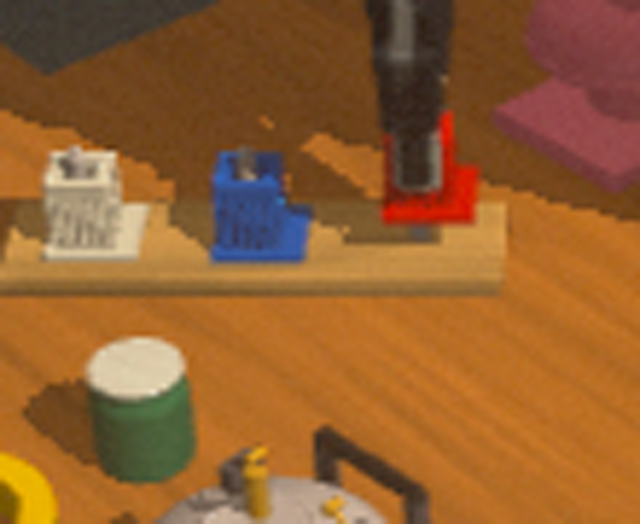

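Threaded. Down to just at the base.

carry_out:
  moves:
    - [2, 0, 0, 0.8, 0, 0, 0]
    - [2, 0, 0, 1.5, 0, 0, 0]
    - [2, 0, 0, 2.1, 0, 0, 0]
    - [2, 0, 0, 2.4, 0, 0, 0]
    - [2, 0, 0, 2.5, 0, 0, 0]

```text
time: 52.75
tool_pos: [385.6, -310.4, 28.9]
tool_rot: [2.926, -1.142, 0.001]
wrist_force: [-13.2, 8.5, 70.3]
grip_width: 29.0
```

carry_out:
  moves:
    - [2, 0, 0, 0.05, 0, 0, 0]
    - [2, 0, 0, 0.1, 0, 0, 0]

```text
time: 52.92
tool_pos: [385.6, -310.4, 28.9]
tool_rot: [2.926, -1.142, 0.002]
wrist_force: [-14.2, 11.7, 79.8]
grip_width: 29.0
```

```bash
python3 gr.py p 0 0;python3 look.py y7.png 230,160,340,250 scene
```

```text
t 52.92 pos [ 385.56 -310.43   28.87] psi -42.6 z [ 0. -0. -1.] F [-14.15  11.69  79.83] w 29.0 q [-42.  34. 121.  -0.  26.  90.]
[ 386.11 -310.65   25.  ]
delta [0.06, -0.02, 0.39] [0.0, -0.1, -0.0] rows>= 0.1
```

View pics/y7.png

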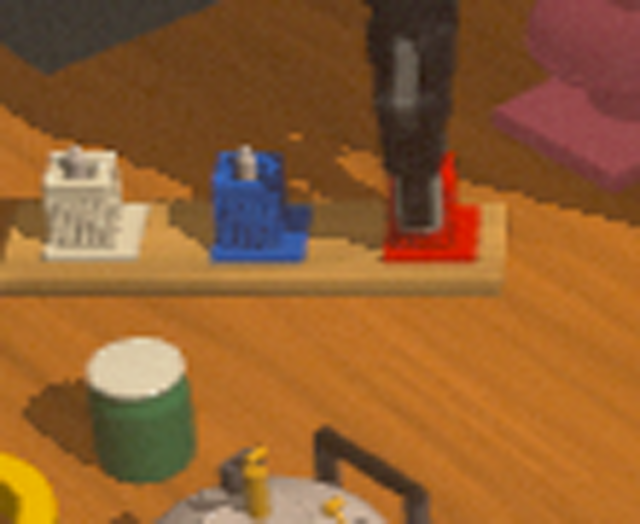

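carry_out:
  moves:
    - [2, 0, 0, -0.25, 0, 0, 0]
    - [2, 0, 0, -0.3, 0, 0, 0]
    - [3, 0, 0, -0.3, 0, 0, 0]
    - [4.5, 0, 0, -0.3, 0, 0, 0]
    - [5, 0, 0, -0.3, 0, 0, 0]

```text
time: 53.38
tool_pos: [385.7, -310.5, 29.8]
tool_rot: [2.926, -1.142, 0.001]
wrist_force: [0.9, -0.4, 0.1]
grip_width: 50.1
```

carry_out:
  moves:
    - [5, 0, 0, -0.3, 0, 0, 0]
    - [5, 0, 0, -2.5, 0, 0, 0]
    - [5, 0, 0, -6.5, 0, 0, 0]
    - [5, 0, 0, -10.5, 0, 0, 0]
    - [5, 0, 0, -14.5, 0, 0, 0]

```text
time: 53.8
tool_pos: [385.2, -309.9, 176.6]
tool_rot: [2.926, -1.143, -0.0]
wrist_force: [0.6, -1.8, -0.2]
grip_width: 50.2
```

carry_out:
  moves:
    - [5, 0, 0, -3, 0, 0, 0]
    - [5, 8, -8, -6, 0, 0, 0]
    - [5, 10, -12, -6, 0, 0, 0]
    - [5, 10, -16, -6, 0, 0, 0]
    - [5, 10, -20, -6, 0, 0, 0]

```text
time: 54.22
tool_pos: [542.5, -264.9, 231.6]
tool_rot: [2.925, -1.144, 0.005]
wrist_force: [0.9, -0.9, 0.5]
grip_width: 50.2
```

```bash
python3 -c "
from plan import *
st()
for c in('scene','top'): snap(c,'f_'+c+'.png')
"; python3 look.py z1.png 210,140,340,250 scene
```

```text
t 54.22 pos [ 542.46 -264.93  231.6 ] psi -42.7 z [ 0. -0. -1.] F [ 0.95 -0.89  0.48] w 50.2 q [-29.  24.  98.  -0.  58. 104.]
```

View pics/z1.png

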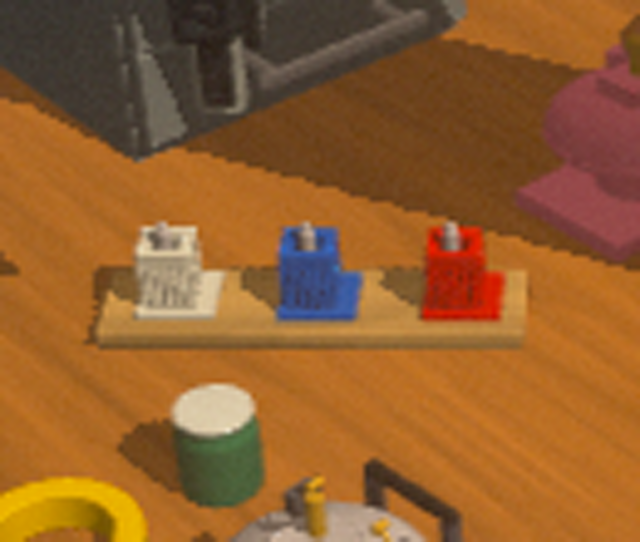

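View pics/f_scene.png

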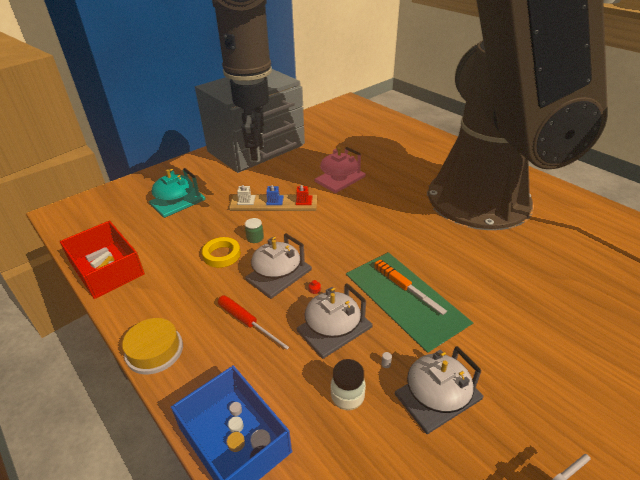

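View pics/f_top.png

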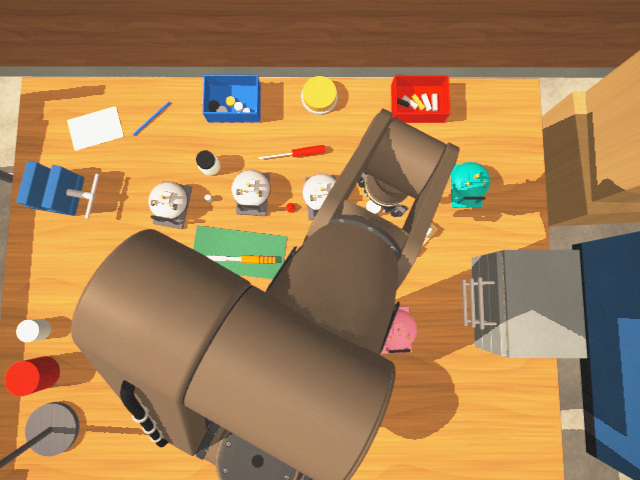

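Run:
```python
from fit import *; import pickle
J=pickle.load(open('J.pkl','rb'))
V=[]
for c in('scene','top'):
    s=snap(c); r=optics.cut_out(c,'pry')
    print(c,[(x['conf'],x['box'],x['mask'].sum()) for x in r[:2]])
    V.append((s,r[0]['mask']))
x,f=fit(LEVER,[V[0]],[435,100,1.45],13); print(x,f, np.degrees(x[2]))
m=J['mat']; c,s_=np.cos(m[2]),np.sin(m[2])
M=np.array([[c,s_],[-s_,c]])
L=np.array([[np.cos(x[2]),-np.sin(x[2])],[np.sin(x[2]),np.cos(x[2])]])
for n,p in (('handle back',[-60,0]),('handle front',[40,0]),('tip',[140,0])): print(n,M@(x[:2]+L@p-m[:2]))
s=V[0][0]; l,t=340,240; sc=4.5
im=cv2.resize(s['pixels'][t:t+120,l:l+140,::-1],None,fx=sc,fy=sc,interpolation=cv2.INTER_CUBIC).copy()
draw(im,s,place(LEVER,x,13),(255,0,0),sc,np.array([l,t])); draw(im,s,place(MAT,m,0),(0,0,0),sc,np.array([l,t]))
cv2.imwrite('pics/z2.png',im)
```

```text
scene [(0.68, [373.0, 260.5, 447.9, 313.4], np.int64(668))]
top [(0.96, [207.2, 256.8, 274.2, 262.2], np.int64(407)), (0.26, [147.1, 179.3, 194.1, 232.1], np.int64(1571))]
[418.64540395  64.45777101   1.53385782] 0.18916285076905012 87.88357962963376
handle back [  -8.97636172 -112.19996324]
handle front [-17.65914601 -12.57763012]
tip [-26.34193031  87.04470301]
```

View pics/z2.png

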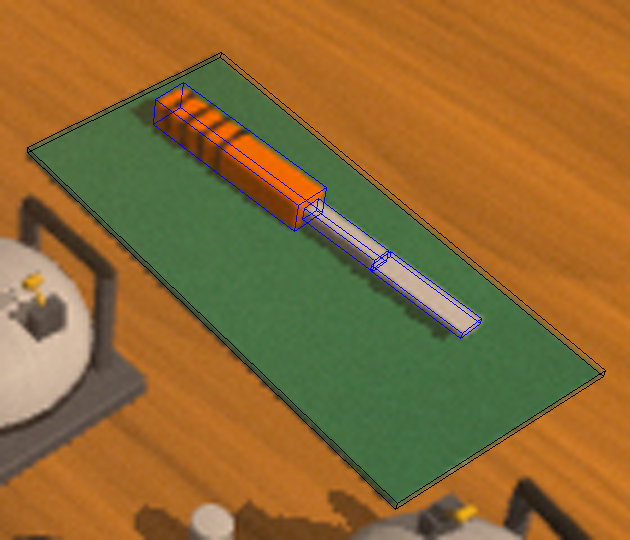

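carry_out:
  moves:
    - [5, 0, 0, 0, 0, 0, 0]
    - [5, 0, 0, 0, 0, 0, 0]
    - [5, 0, 0, 0, 0, 0, 0]
    - [5, 0, 0, 0, 0, 0, 0]

```text
time: 54.9
tool_pos: [539.9, -264.9, 230.6]
tool_rot: [2.925, -1.143, 0.002]
wrist_force: [-0.3, 0.8, -0.1]
grip_width: 50.0
```

Run:
```python
from fit import *; import pickle
np.set_printoptions(precision=1,suppress=True)
o=pickle.load(open('a0.pkl','rb'))
s=snap('scene'); r=optics.cut_out('scene','pry')[0]
x,f=fit(LEVER,[(s,r['mask'])],[430,75,1.45],13); print(x,f)
me=cv2.erode(r['mask'].astype(np.uint8),np.ones((3,3)))>0
P=cloud(s)[me]; d=(P[:,:2]-x[:2])@[np.cos(x[2]),np.sin(x[2])]
for a,b in((-60,-10),(-10,38),(45,83),(88,140)): 
    k=(d>a)&(d<b); print((a,b),np.median(P[k,2]))
for q in ['jar','redcap','tape','oil','bolt','driver']:
    a=optics.pinpoint('scene',q)[:2]; print(q,[(round(i['conf'],2),np.round(i['centre'])) for i in a])
# diff image excluding arm
D=np.abs(s['pixels'].astype(int)-o['scene']['pixels']).sum(2); cv2.imwrite('pics/diff.png',np.clip(D,0,255).astype(np.uint8))
```

```text
[419.2  65.5   1.5] 0.10162974280621338
(-60, -10) 20.990310488127648
(-10, 38) 21.172369740211252
(45, 83) 16.33031250490103
(88, 140) 14.551102168358966
jar [(0.7, array([348., 393.])), (0.49, array([281., 245.]))]
redcap [(0.68, array([316., 290.])), (0.47, array([275., 277.]))]
tape [(0.65, array([222., 257.])), (0.49, array([354., 292.]))]
oil [(0.58, array([255., 236.]))]
bolt [(0.56, array([386., 362.])), (0.16, array([317., 288.]))]
driver [(0.57, array([250., 324.])), (0.31, array([304., 198.]))]
```

View pics/diff.png

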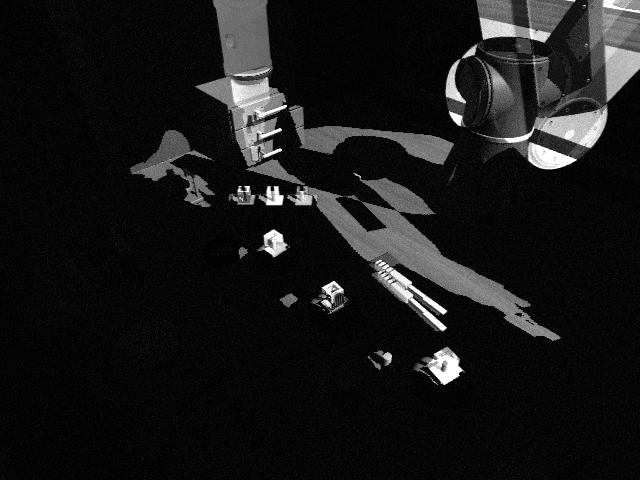

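```bash
python3 -c "
from cell import order
print(order.sign_off())"
```

```text
the job is handed in; nothing more can be done
None
```

The job is handed in: all three caps (red, white, blue) are off their jigs and on the rack, and the lever is lying flat on the mat. It took about 55 s of the 210 s allowed.

- **Prying:** Red and blue each snapped free on the first try. White's first pry left it caught under one clip. I fetched the lever again and pried twice more; the last try, at the still-held side, freed it, and it came loose turned about 40°. I only gripped each cap once it looked free of its clips.
- **Rack:** White is on post 2, blue on post 1 and red on post 0. The last pictures show all three flat on the base with the post tips showing through.
- **Lever:** Something knocked it about 3 cm aside after I laid it down. It still lies flat by the depth readings. It is wholly on the mat, with about 23 mm from the handle's end to the mat's edge, so I left it.
- **Other things on the bench:** Comparing pictures from before and after showed nothing moved.

**Forces:** Pressing the caps down read about 41 N at the wrist for blue and 80 N for red. That is harder than I meant, but under the 120 N wrist limit. The pressing was done through the fingers, so I don't think the 40 N limit on the gripper's body applies, but I couldn't confirm that.

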